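# Snap the lid onto a specimen transport box in its sloping stand

## Robot

A 6-joint arm with a two-finger parallel gripper is mounted at the origin on a cart in front of the work surface, level with it; the furniture and walls round the work are solid. World frame = base frame: x ahead of the robot, y to its left, z up, the work surface at z = 0. Lengths are in mm, angles in rad, forces in N, time in s.
With the tool pointing down it reaches from about 400 to 825 mm from the base axis. Payload 7 kg.
Tool frame: the origin (TCP) lies at the very end of the fingers, on their centre line; the grasp point (between the pads) lies env.pinch_z behind it (env.pinch_z is the distance from the TCP to the grasp point, in mm); z points along the fingers, y is the direction in which the jaws open and shut (so a half turn about z gives the same grasp; the last joint's range is limited). The gripper opens to 85 mm and grips with 20 to 120 N. Pads are 22 mm wide; open, the fingers measure 114 mm over their backs; the gripper's body (76 mm by 85 mm) begins 54 mm behind the grasp point. The pads swing forward as they close: fully open they stand 13 mm farther back than shut.
Start: joints at [-0.904, 0.359, 0.012, 0, -1.224, -0.288], TCP at [249.591, -627.136, 200.802] pointing down, gripper open.
Joint ranges: [-3.07, 3.07], [-1.43, 2.12], [-1.02, 1.25], [-3.03, 1.67], [-3.05, -0], [-3.03, 3.03]. Speed limits (rad/s): [2.39, 2.39, 3.01, 3.14, 3.14, 3.14].

## Interface

Orientations are given as a rotation vector (axis times angle).
In Python, from cell import env gives the robot as it stands.
- The arm moves only by the tool arm_command, never from a script. Its argument "increments" is a list of rows, each a list of 6 numbers: the shift along the tool's x, y, z in m, then the turn, a rotation vector about the tool's x, y, z in rad. In form: [[dx, dy, dz, ax, ay, az], ...]. A call has 1 to 12 rows; each row shifts and turns the pose as measured when the row begins, along the tool's axes as they then stand; what a row does not reach is not made up. A row lasts 1/10 s, in which the tool goes at most 50 mm and 8.59 degrees, less where a joint would pass 70% of its speed; a pose out of reach is approached as far as the arm can. A call is refused whole if a number of a shift passes 0.05 or a number of a turn 0.15, either way. A call with a gripper value outside its range is refused whole. "gripper" is the finger opening in m, from 0 to 0.0854, set as the call begins (left out, the last holds). The fingers move at their own pace and stop on an object; "newtons" is the grip in N (left out, the last holds). Time passes only in rows, so rows that do not move let the fingers close. It gives the time, the measured TCP pose, the force and the opening at its end, in the units of the state.
- env.observe(): the state, without advancing time (a new reading comes with each control period).
- env.get_image(name): name is "scene" or "top" or "wrist"; returns the picture (384x512x3 uint8, red, green, blue); there is no depth.
- env.camera_model(name): a dict with "fx", "fy", "cx", "cy" (pixels), "extrinsics" (4x4, takes a point from world to camera coordinates). Camera axes: x right, y down, z forward; pixel columns grow to the right and rows downward; lengths in mm; the calibration is good to about 2 mm. A picture is of the moment at which its call begins: read the wrist's pose just before it. camera_model takes no time and is no camera call; for the wrist camera it gives the pose at the moment of the call.
- env.hand_in(): hands the job in, once; it reports no verdict.
The state is a dict: "time_s": time; "joints": joint angles; "qd": joint speeds; "joint_torque": joint torques, N m; "eef_pos": TCP position; "ee_rot": TCP orientation; "ft_force": force on the tool from outside, world axes, zero at the start; "wrist_torque": the same for the moment, N m; "opening": finger opening in mm.
Only numpy, scipy, OpenCV 4.12 (cv2) and the standard library are available. Lean on these libraries where they do the work, as an engineer would, in place of code of your own. Each camera call takes 0.05 s, during which the arm holds its last target.

## Task

Close the blue specimen box that stands tilted in its sheet-metal loading stand: take the white lid from the table by its grip ridge, fit it squarely over the box's mouth, and press it down until all four sides have clicked home and the lid sits flush on the rim all round. Let go of it and leave the other things on the table where they are.

Things in the scene. Friction and masses are not known exactly. Their poses are not given: they have to be found in the camera images.
- lid: Loose white snap lid, 0.09 to 0.18 kg, 119 (x) x 179 (y) mm, lying flat, ridge up. Origin: centre of the skirt's lower edge, z up. Flat top at z = 27.5 mm: 4 mm plate over a skirt 23.5 mm deep, 3 mm thick, 113 x 173 mm inside. In the middle of each skirt side is a window 34 mm wide, z = 3 to 14 mm, where an orange catch shows once that side has clicked. Same when turned half round.
- lid_grip (a point): Middle of the lid's grip ridge, a bar 14 mm wide (lid x), 76 mm long (lid y), 22 mm high above the flat top; the point is 11 mm above the flat top, 38.5 mm above the lid's origin. Axes as the lid's. Pinch the ridge across its 14 mm. With the lid home it is at z = +15 mm in the box_rim frame, about +22 mm with the lid resting on all four catches.
- lid_long_a (a point): Press point: grey pad on the lid's flat top, at the middle of one long side, 49 mm towards -x of the lid, over that side's window. Axes as the lid's. In the box_rim frame its z is +4 mm when this side is home, about +11 mm while the side only rests on its catch.
- lid_long_b (a point): Press point: grey pad on the lid's flat top, at the middle of the other long side, 49 mm towards +x of the lid, over that side's window. Axes as the lid's. In the box_rim frame its z is +4 mm when this side is home, about +11 mm while the side only rests on its catch.
- lid_end_a (a point): Press point: grey pad on the lid's flat top, at the middle of one short end, 79 mm towards +y of the lid, over that side's window. Axes as the lid's. In the box_rim frame its z is +4 mm when this side is home, about +11 mm while the side only rests on its catch.
- lid_end_b (a point): Press point: grey pad on the lid's flat top, at the middle of the other short end, 79 mm towards -y of the lid, over that side's window. Axes as the lid's. In the box_rim frame its z is +4 mm when this side is home, about +11 mm while the side only rests on its catch.
- box_rim (a point): Centre of the blue box's mouth, in its rim plane. z out of the mouth, square to the rim plane; y along the long sides, level; x up the slope. The plane slopes 30 degrees, its lower long side being the stand's front, on the robot's side. The lid goes on with its z along this z, its y along this y (either way round), its centre on this z axis.
- box: Blue box 110 (x) x 170 (y) x 60 mm (z), walls 4 mm, rounded rim, fixed in the stand; five capped tubes lie inside below the rim. Origin: centre of its underside; axes as box_rim. The lid's skirt goes outside the walls with 1.5 mm play each side. An orange spring catch stands 4 mm out of the middle of each outer side, tip 19 mm below the rim; its upper face is a ramp.
- stand: Bare sheet-metal stand, 176 mm wide, fixed; origin on the table, x level, towards its back. Set on the box, the lid rests on the four catches 7 mm above home, skirt round the rim by 16 mm. Each side takes about 10 to 15 N on its press point, square to the rim, snaps 3 mm above home, stays, and then meets the rim hard. Pressing one side lifts the opposite side until that is pressed too.
- timer: Bystander: white kitchen-type timer, 60 x 64 x 18 mm, loose; origin at the centre of its underside.
- marker_blue: Bystander: blue felt marker lying down, 138 mm long along its y, 15 x 12 mm thick, loose; origin at the middle of its underside.
- iodine_bottle: Bystander: small brown bottle with white cap, 42 mm across, 88 mm high, loose; origin at the centre of its underside.
- plaster_roll: Bystander: roll of white tape lying flat, 68 mm across, 19 mm high, loose; origin at the centre of its underside.

How it is judged:
By the outcome, as a careful person would: the job done as asked, in the order asked, and still so for the second after the job is handed in, with the robot touching nothing.
It also fails if it takes over 54 s, if anything falls off the work surface, if the arm or the gripper's body presses on something with over 40 N, if the wrist force passes 120 N, or if a joint passes its speed limit or range.

## Working session

There is one attempt and no reset: what is moved stays moved. The work goes in short steps, Python scripts to look and compute and a tool call to move; the robot and the scene stay as the last step left them, time stands still between calls to the robot, and variables do not carry over. Pictures are saved under pics/ and viewed, and the job is handed in when it is done.

Besides the shell and the picture viewer there is one more tool, called after ">>>" by a JSON object that holds its "op" and its "data", one argument or row to a line. arm_command: Moves the arm, as the interface text tells. Its arguments: {"type":"object","properties":{"increments":{"type":"array"},"gripper":{"type":"number"},"newtons":{"type":"number"}},"required":["increments"]}

```bash
ls; mkdir -p pics; python3 - <<'E'
from cell import env
import cv2, numpy as np
print(env.observe()); print(env.pinch_z)
for n in ("scene","top","wrist"):
    m=env.camera_model(n); print(n,m)
    im=env.get_image(n); cv2.imwrite(f"pics/{n}0.png",im[:,:,::-1])
E
```

```text
pics
{'time_s': 0.0, 'joints': array([-9.03899423e-01,  3.59391520e-01,  1.10632840e-02, -3.66929965e-04,
       -1.22410204e+00, -2.88085965e-01]), 'qd': array([-9.04191256e-04, -1.32069752e-03, -7.04031195e-04, -3.36453457e-04,
        1.64931088e-05,  8.40629694e-05]), 'joint_torque': array([ 5.56537470e-04, -5.83335328e+01,  2.93424690e+01,  6.93657026e+00,
       -5.93081553e-03, -3.31901013e-06]), 'eef_pos': array([ 249.39570005, -626.66166426,  199.85963169]), 'ee_rot': array([ 5.91206823e-01, -3.08500891e+00, -2.52821331e-03]), 'ft_force': array([ 0.21671123, -0.23112926,  0.25051473]), 'wrist_torque': array([ 0.00535937, -0.043395  ,  0.04828734]), 'opening': 85.18320138664075}
18.700000000000003
scene {'fx': 431.7421894626283, 'fy': 431.7421894626283, 'cx': 253.61353140764223, 'cy': 200.03430291825202, 'extrinsics': array([[ 6.49848010e-01, -7.60055743e-01, -3.58208871e-03,
        -4.20598179e+02],
       [-4.39537326e-01, -3.71951356e-01, -8.17593498e-01,
         2.89979189e+02],
       [ 6.20084271e-01,  5.32885969e-01, -5.75784718e-01,
         7.90620869e+02],
       
[... 311 characters left out ...]
, -6.27800341e-02, -2.06544746e-01,
         5.65684702e+02],
       [ 2.06228558e-01,  1.15461335e-02, -9.78435725e-01,
         1.29070929e+03],
       [ 0.00000000e+00,  0.00000000e+00,  0.00000000e+00,
         1.00000000e+00]])}
wrist {'fx': 323.99267349037797, 'fy': 323.99267349037797, 'cx': 253.67961342470187, 'cy': 201.40466440896495, 'extrinsics': array([[-3.70456753e-01,  9.28846681e-01,  2.37425779e-03,
         6.75602724e+02],
       [ 8.86728206e-01,  3.52895091e-01,  2.98627098e-01,
        -3.73431484e+01],
       [ 2.76540925e-01,  1.12733746e-01, -9.54366921e-01,
         3.79733946e+02],
       [ 0.00000000e+00,  0.00000000e+00,  0.00000000e+00,
         1.00000000e+00]])}
```

View pics/scene0.png

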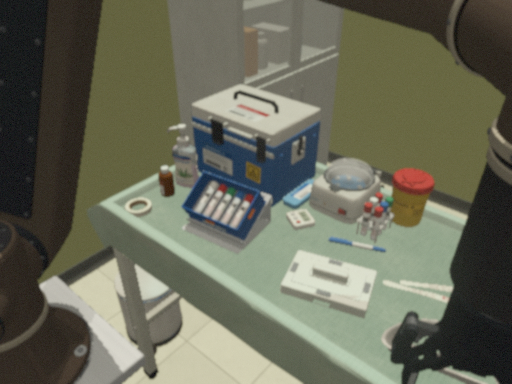

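View pics/top0.png

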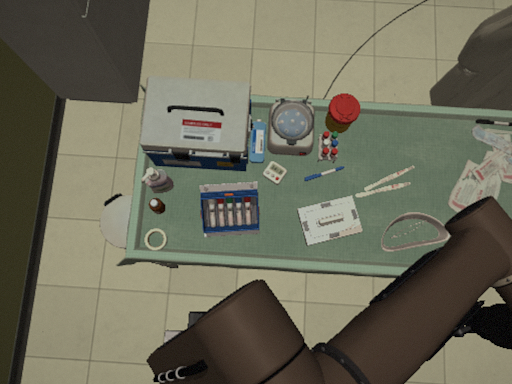

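View pics/wrist0.png

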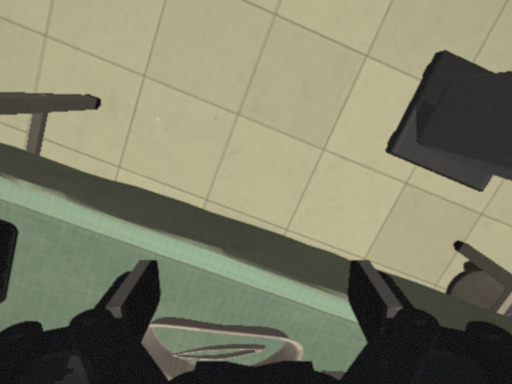

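The scene view shows the white lid at about (330,280) and the open blue box at (228,208). In the top view they are at (330,220) and (230,208). The wrist camera only sees the table edge. Next I'll crop in and measure.

```bash
cat > h.py <<'E'
import numpy as np, cv2
from scipy.spatial.transform import Rotation as R
from cell import env
def cam(n):
    m=env.camera_model(n); K=np.array([[m['fx'],0,m['cx']],[0,m['fy'],m['cy']],[0,0,1]]); return K,np.array(m['extrinsics'])
def ray(c,uv):
    K,E=c; d=E[:3,:3].T@np.linalg.inv(K)@np.array([uv[0],uv[1],1.]); o=-E[:3,:3].T@E[:3,3]; return o,d/np.linalg.norm(d)
def onplane(c,uv,z=0,n=(0,0,1),p=None):
    o,d=ray(c,uv); n=np.array(n,float); p=np.array([0,0,z],float) if p is None else np.array(p,float)
    return o+d*(n@(p-o))/(n@d)
def tri(cs,uvs):
    A=np.zeros((3,3));b=np.zeros(3);L=[]
    for c,u in zip(cs,uvs):
        o,d=ray(c,u);P=np.eye(3)-np.outer(d,d);A+=P;b+=P@o;L.append((o,P))
    x=np.linalg.solve(A,b); return x,[round(float(np.linalg.norm(P@(x-o))),1) for o,P in L]
def proj(c,X):
    K,E=c; p=K@(E[:3,:3]@np.array(X,float)+E[:3,3]); return p[:2]/p[2]
def crop(im,x0,y0,x1,y1,s,name):
    cv2.imwrite(name,cv2.resize(im[y0:y1,x0:x1,::-1],None,fx=s,fy=s,interpolation=cv2.INTER_CUBIC))
E
python3 - <<'E'
from h import *
s=cv2.imread('pics/scene0.png')[:,:,::-1];t=cv2.imread('pics/top0.png')[:,:,::-1]
crop(t,285,180,375,255,8,'pics/t_lid.png'); crop(t,190,170,270,245,8,'pics/t_box.png')
crop(s,270,235,390,325,6,'pics/s_lid.png'); crop(s,170,160,290,250,6,'pics/s_box.png')
E
```

```text
(no output)
```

View pics/t_lid.png

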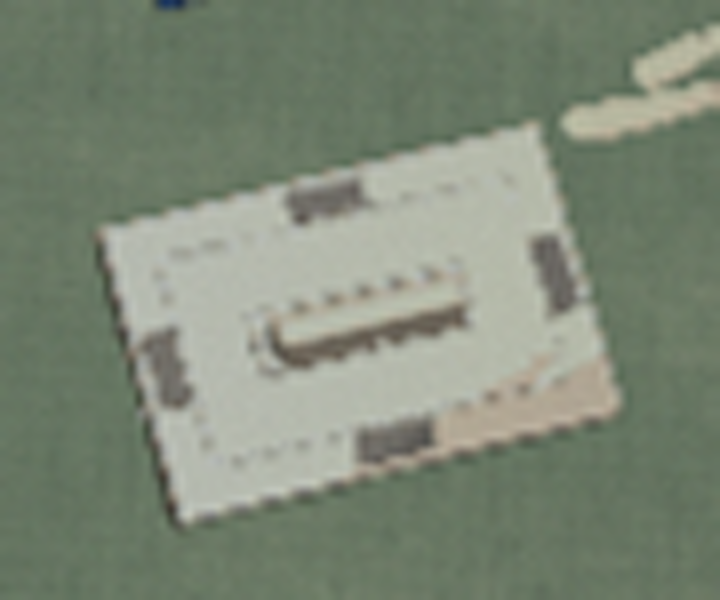

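View pics/t_box.png

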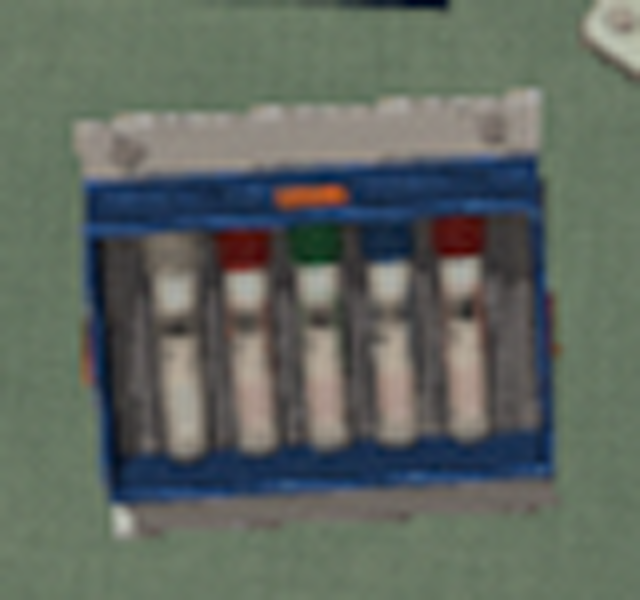

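View pics/s_lid.png

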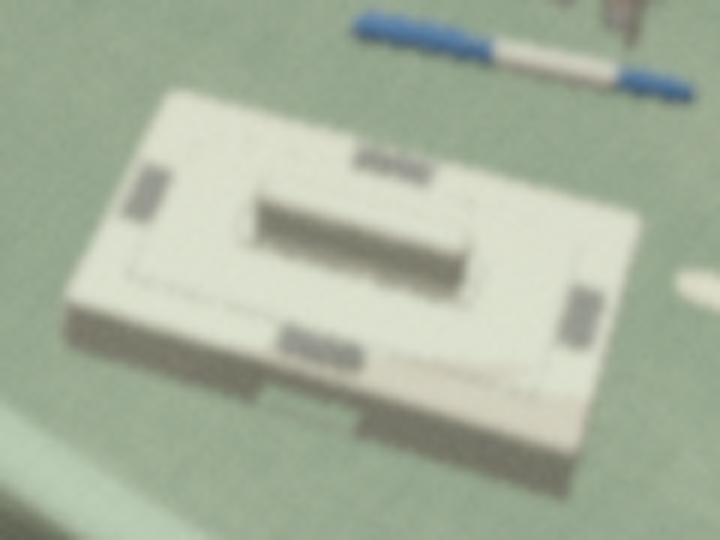

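View pics/s_box.png

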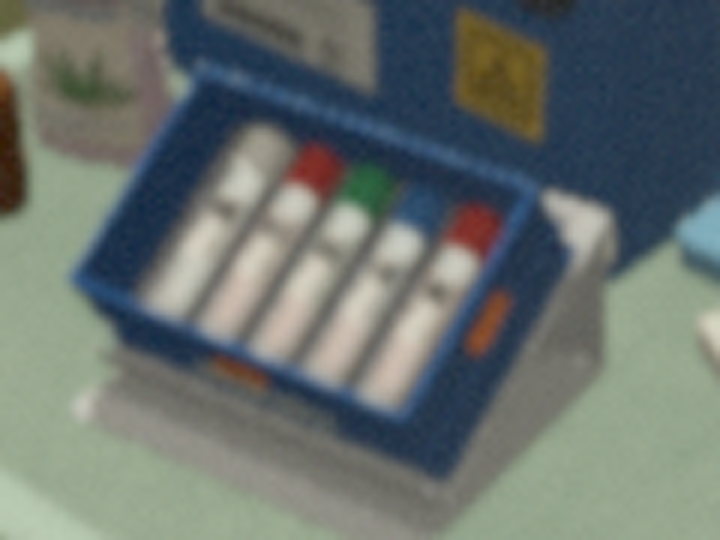

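```bash
python3 - <<'E'
from h import *
T,S=cam('top'),cam('scene')
tb=[(x/8+190-.4,y/8+170-.4) for x,y in [(97,233),(540,210),(550,477),(115,500)]]
sb=[(x/6+170-.4,y/6+160-.4) for x,y in [(200,65),(540,185),(405,412),(78,280)]]
P=[]
for a,b in zip(tb,sb):
    x,e=tri([T,S],[a,b]);P.append(x);print(x.round(1),e)
P=np.array(P);c=P.mean(0);print('c',c, 'sides',[np.linalg.norm(P[i]-P[i-1]).round(1) for i in range(4)])
y=(P[0]+P[3]-P[1]-P[2]);print('yaw y',np.degrees(np.arctan2(-y[0],y[1])))
x=(P[0]+P[1]-P[2]-P[3]);print('slope',np.degrees(np.arctan2(x[2],np.hypot(x[0],x[1]))), np.degrees(np.arctan2(x[1],x[0])))
# lid
tl=[(x/8+285-.4,y/8+180-.4) for x,y in [(100,230),(540,122),(618,410),(180,522)]]
sl=[(x/6+270-.4,y/6+235-.4) for x,y in [(172,90),(640,215),(578,452),(68,303)]]
Q=[]
for a,b in zip(tl,sl):
    x,e=tri([T,S],[a,b]);print(x.round(1),e,onplane(T,a,27.5).round(1),onplane(S,b,27.5).round(1));Q.append(onplane(T,a,27.5))
Q=np.array(Q);print(Q.mean(0),[np.linalg.norm(Q[i]-Q[i-1]).round(1) for i in range(4)]);y=Q[0]+Q[3]-Q[1]-Q[2];print('yaw',np.degrees(np.arctan2(-y[0],y[1])))
S_=np.array([onplane(S,b,27.5) for b in sl]);print(S_.mean(0));y=S_[0]+S_[3]-S_[1]-S_[2];print('yaw',np.degrees(np.arctan2(-y[0],y[1])))
o=env.observe();print(R.from_rotvec(o['ee_rot']).as_matrix().round(3))
K,E=cam('wrist');Rt=R.from_rotvec(o['ee_rot']).as_matrix();print('cam in tool',Rt.T@(-E[:3,:3].T@E[:3,3]-o['eef_pos']), Rt.T@E[:3,:3].T)
E
```

```text
[534.5  67.1 128.2] [2.5, 2.5]
[556.3 -95.7 126.5] [0.8, 0.8]
[ 465.3 -105.9   74.2] [0.6, 0.6]
[446.3  56.9  70.1] [0.1, 0.1]
c [500.60586763 -19.39797132  99.76273438] sides [np.float64(106.0), np.float64(164.3), np.float64(105.5), np.float64(163.9)]
yaw y 7.137680836627512
slope 31.450562461336364 6.49176785913245
[ 544.8 -223.8   23.9] [0.5, 0.5] [ 544.6 -223.9   27.5] [ 541.  -225.7   27.5]
[ 598.2 -394.4   26.2] [1.8, 1.8] [ 599.  -395.6   27.5] [ 595.2 -393.7   27.5]
[ 487.1 -428.6   22.8] [0.2, 0.2] [ 486.5 -427.5   27.5] [ 482.9 -429.9   27.5]
[ 432.6 -259.8   21.6] [0.4, 0.4] [ 432.2 -259.3   27.5] [ 427.6 -262.8   27.5]
[ 515.57834791 -326.56458791   27.5       ] [np.float64(117.8), np.float64(180.2), np.float64(116.9), np.float64(176.8)]
yaw 17.734944742826187
[ 511.687557   -328.02695069   27.5       ]
yaw 18.105735314618254
[[-0.929 -0.37  -0.001]
 [-0.37   0.929  0.001]
 [ 0.     0.001 -1.   ]]
cam in tool [  77.27137102   -1.77407098 -171.97134382] [[ 7.94494065e-04 -9.54317055e-01 -2.98794790e-01]
 [ 9.99999298e-01  4.95471370e-04  1.07651384e-03]
 [-8.79291258e-04 -2.98795436e-01  9.54316779e-01]]
```

```bash
cat >> h.py <<'E'
def Rtool(zdir,ydir):
    z=np.array(zdir,float);z/=np.linalg.norm(z);y=np.array(ydir,float);y-=z*(y@z);y/=np.linalg.norm(y)
    return np.column_stack([np.cross(y,z),y,z])
def plan(pt,Rt,N=None,show=True):
    o=env.observe();p=o['eef_pos'];R0=R.from_rotvec(o['ee_rot']).as_matrix()
    w=R.from_matrix(R0.T@Rt).as_rotvec();d=R0.T@(np.array(pt)-p)
    if N is None: N=int(max(np.ceil(np.linalg.norm(w)/.145),np.ceil(np.linalg.norm(d)/45),1))
    A=sum(R.from_rotvec(w*k/N).as_matrix() for k in range(N))
    dd=np.linalg.solve(A,d)
    print('N',N,'row',(dd/1000).round(4).tolist(),(w/N).round(4).tolist(),'dist',np.linalg.norm(d).round(1),'ang',np.degrees(np.linalg.norm(w)).round(2))
def u(deg): a=np.radians(deg);return np.array([np.cos(a),np.sin(a),0])
E
python3 - <<'E'
from h import *
plan([514,-327,175],Rtool([0,0,-1],u(198)))
E
```

```text
N 11 row [-0.0391, -0.0086, 0.0023] [0.0001, 0.0001, -0.1369] dist 400.6 ang 86.3
```

>>> {"op": "arm_command", "data": {
  "increments": [
    [-0.039, -0.0086, 0.0023, 0, 0, -0.137],
    [-0.039, -0.0086, 0.0023, 0, 0, -0.137],
    [-0.039, -0.0086, 0.0023, 0, 0, -0.137],
    [-0.039, -0.0086, 0.0023, 0, 0, -0.137],
    [-0.039, -0.0086, 0.0023, 0, 0, -0.137],
    [-0.039, -0.0086, 0.0023, 0, 0, -0.137]
  ]
}}

```text
time_s: 0.75
eef_pos: [454.4, -512.1, 183.0]
ee_rot: [1.8, -2.573, -0.008]
ft_force: [0.7, -0.1, -0.1]
opening: 85.3
```

```bash
python3 - <<'E'
from h import *
plan([514,-327,175],Rtool([0,0,-1],u(198)));o=env.observe();print(o['time_s'],o['eef_pos'],o['joints'],o['ft_force'])
E
```

```text
N 5 row [-0.0386, -0.0089, 0.0016] [0.0008, 0.0007, -0.1328] dist 194.6 ang 38.03
0.75 [ 454.40666137 -512.0847513   182.99282535] [-5.61482363e-01  3.87984244e-01  1.53941396e-02 -7.48899065e-04
 -1.20326560e+00  2.12146000e-01] [ 0.67592665 -0.06101638 -0.08198434]
```

Tracking is good, so I'll finish the approach.

>>> {"op": "arm_command", "data": {
  "increments": [
    [-0.0386, -0.0089, 0.0016, 0.0008, 0.0007, -0.133],
    [-0.0386, -0.0089, 0.0016, 0.0008, 0.0007, -0.133],
    [-0.0386, -0.0089, 0.0016, 0.0008, 0.0007, -0.133],
    [-0.0386, -0.0089, 0.0016, 0.0008, 0.0007, -0.133],
    [-0.0386, -0.0089, 0.0016, 0.0008, 0.0007, -0.133],
    [0, 0, 0, 0, 0, 0],
    [0, 0, 0, 0, 0, 0]
  ]
}}

```text
time_s: 1.45
eef_pos: [515.9, -313.7, 170.8]
ee_rot: [2.578, -1.795, -0.008]
ft_force: [-1.6, 0.1, -0.8]
opening: 85.6
```

```bash
python3 - <<'E'
from h import *
o=env.observe();C=cam('wrist');print(o['time_s'],o['eef_pos'],o['joints'],o['qd'].round(3))
im=env.get_image('wrist');np.save('w1.npy',im);np.savez('w1.npz',K=C[0],E=C[1],p=o['eef_pos'],r=o['ee_rot'])
crop(im,0,0,512,384,1.5,'pics/w1.png')
plan([514,-327,175],Rtool([0,0,-1],u(198)))
E
```

```text
1.45 [ 515.89618779 -313.68570548  170.84960871] [-0.22417469  0.26684749 -0.18916553 -0.00178229 -1.11972056  0.57956239] [ 0.033 -0.016 -0.018 -0.009  0.003  0.017]
N 1 row [0.0116, 0.0062, -0.0042] [0.0032, 0.0042, 0.0397] dist 13.8 ang 2.29
```

View pics/w1.png

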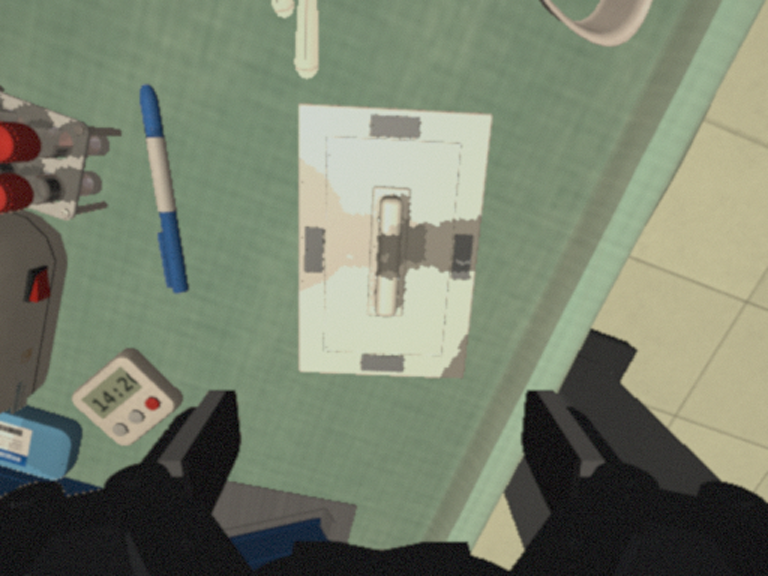

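The wrist view shows the lid whole, with corners at about (299,104), (491,115), (464,378) and (299,373) in the 1.5x picture. The ridge runs from (390,195) to (387,317). I'll measure the edges by mask.

```bash
cat >> h.py <<'E'
def load(n):
    z=np.load(n+'.npz');return np.load(n+'.npy'),(z['K'],z['E']),z['p'],R.from_rotvec(z['r']).as_matrix()
def snap(n,s=1.5):
    o=env.observe();C=cam('wrist');im=env.get_image('wrist');np.save(n+'.npy',im);np.savez(n+'.npz',K=C[0],E=C[1],p=o['eef_pos'],r=o['ee_rot'])
    crop(im,0,0,512,384,s,'pics/%s.png'%n);print(o['time_s'],o['eef_pos'],o['ee_rot'],o['ft_force'],o['opening']);return im,C,o
E
cat > lidm.py <<'E'
from h import *
import sys
im,C,p,Rt=load('w1')
hsv=cv2.cvtColor(im,cv2.COLOR_RGB2HSV)
g=((hsv[...,0]>45)&(hsv[...,0]<95)&(hsv[...,1]>45)).astype(np.uint8)
m=(1-g)[0:290,170:345];m[:,:]=cv2.morphologyEx(m,cv2.MORPH_OPEN,np.ones((3,3)))
n,l,st,ce=cv2.connectedComponentsWithStats(m);i=l[150,60];b=(l==i).astype(np.uint8)
cv2.imwrite('pics/lidmask.png',b*255)
c=max(cv2.findContours(b,0,cv2.CHAIN_APPROX_NONE)[0],key=cv2.contourArea)[:,0]+np.array([170,0])
gu=np.array([(299,104),(491,115),(464,378),(299,373)])/1.5
L=[]
for i in range(4):
    a,e=gu[i],gu[(i+1)%4];t=(e-a)/np.linalg.norm(e-a);nn=np.array([-t[1],t[0]])
    s=(c-a)@t;q=(c-a)@nn;k=(s>8)&(s<np.linalg.norm(e-a)-8)&(abs(q)<4);
    v=cv2.fitLine(c[k].astype(np.float32),cv2.DIST_HUBER,0,.01,.01).ravel();print(k.sum());L.append(v)
def inter(a,b):
    t=np.linalg.solve(np.array([a[:2],-b[:2]]).T,b[2:]-a[2:]);return a[2:]+a[:2]*t[0]
P=[inter(L[i-1],L[i]) for i in range(4)];print(np.array(P)*1.5)
Q=np.array([onplane(C,q,27.5) for q in P]);print(Q.round(1),[np.linalg.norm(Q[i]-Q[i-1]).round(1) for i in range(4)]);print('c',Q.mean(0))
y=Q[3]+Q[2]-Q[0]-Q[1];x=Q[0]+Q[3]-Q[1]-Q[2];print('yaw',np.degrees(np.arctan2(-y[0],y[1])),np.degrees(np.arctan2(x[1],x[0])))
for uv in [(390,195),(387,317)]: print(onplane(C,np.array(uv)/1.5,49.5))
print([onplane(C,np.array(uv)/1.5,27.5).round(1) for uv in [(395,126),(314,250),(463,249),(382,362)]])
E
python3 lidm.py
```

```text
112
160
94
163
[[297.      102.14806]
 [492.96744 112.21017]
 [463.57022 378.4914 ]
 [297.      372.16858]]
[[ 598.1 -394.9   27.5]
 [ 485.2 -430.8   27.5]
 [ 431.3 -260.8   27.5]
 [ 544.7 -224.2   27.5]] [np.float64(178.8), np.float64(118.4), np.float64(178.3), np.float64(119.1)]
c [ 514.82241169 -327.666674     27.5       ]
yaw 17.494121544244898 17.758861584196158
[ 527.47377289 -364.81798718   49.5       ]
[ 502.24293824 -292.63137806   49.5       ]
[array([ 538. , -402.8,   27.5]), array([ 560.6, -312.5,   27.5]), array([ 469. , -347.2,   27.5]), array([ 490.6, -252.7,   27.5])]
```

View pics/lidmask.png

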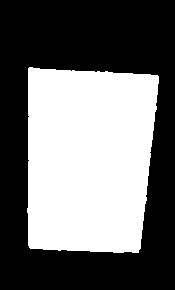

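```bash
cat >> h.py <<'E'
def rimframe(yaw,sl=30.):
    s=np.radians(sl);x=np.cos(s)*u(yaw)+np.array([0,0,np.sin(s)]);z=-np.sin(s)*u(yaw)+np.array([0,0,np.cos(s)]);return np.column_stack([x,np.cross(z,x),z])
E
python3 - <<'E'
from h import *
F=rimframe(6.8);c=np.array([500,-19,100]);
plan(c+F[:,2]*150,Rtool(-F[:,2],-F[:,0]))
E
```

```text
N 7 row [-0.0427, 0.0003, -0.0092] [0.075, 0.0093, 0.0327] dist 305.7 ang 33.01
```

>>> {"op": "arm_command", "data": {
  "increments": [
    [-0.0427, 0.0003, -0.0092, 0.075, 0.0093, 0.0327],
    [-0.0427, 0.0003, -0.0092, 0.075, 0.0093, 0.0327],
    [-0.0427, 0.0003, -0.0092, 0.075, 0.0093, 0.0327],
    [-0.0427, 0.0003, -0.0092, 0.075, 0.0093, 0.0327],
    [-0.0427, 0.0003, -0.0092, 0.075, 0.0093, 0.0327],
    [-0.0427, 0.0003, -0.0092, 0.075, 0.0093, 0.0327],
    [-0.03, 0.0003, -0.0092, 0.075, 0.0093, 0.0327],
    [0, 0, 0, 0, 0, 0],
    [0, 0, 0, 0, 0, 0]
  ]
}}

```text
time_s: 2.4
eef_pos: [435.8, -67.4, 222.2]
ee_rot: [-2.053, 1.835, -0.448]
ft_force: [-0.5, -0.5, -0.2]
opening: 85.6
```

```bash
python3 - <<'E'
from h import *
F=rimframe(6.8);c=np.array([500,-19,100]);
plan(c+F[:,2]*150,Rtool(-F[:,2],-F[:,0]))
snap('w2');print(env.observe()['joints'].round(2))
E
```

```text
N 1 row [-0.0404, 0.0016, -0.0096] [0.0478, -0.0055, -0.0051] dist 41.6 ang 2.77
2.4 [435.8269354  -67.43111278 222.22123803] [-2.05332716  1.83505729 -0.44763107] [-0.4909179  -0.54335692 -0.17900399] 85.57689169848472
[ 0.44 -0.42 -0.88  0.24 -0.66 -0.49]
```

View pics/w2.png

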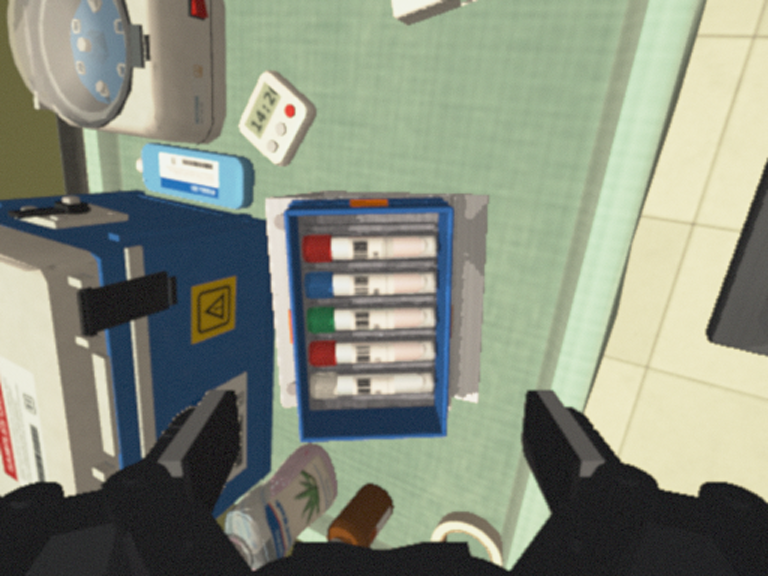

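The box mouth is entirely in view. The rim corners are at about (287,210), (453,207), (446,435) and (300,440) in the 1.5x picture. I'll zoom in on the rim.

```bash
python3 - <<'E'
from h import *
im,C,p,Rt=load('w2')
crop(im,180,125,312,225,6,'pics/w2a.png');crop(im,180,210,312,305,6,'pics/w2b.png')
E
```

```text
(no output)
```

View pics/w2a.png

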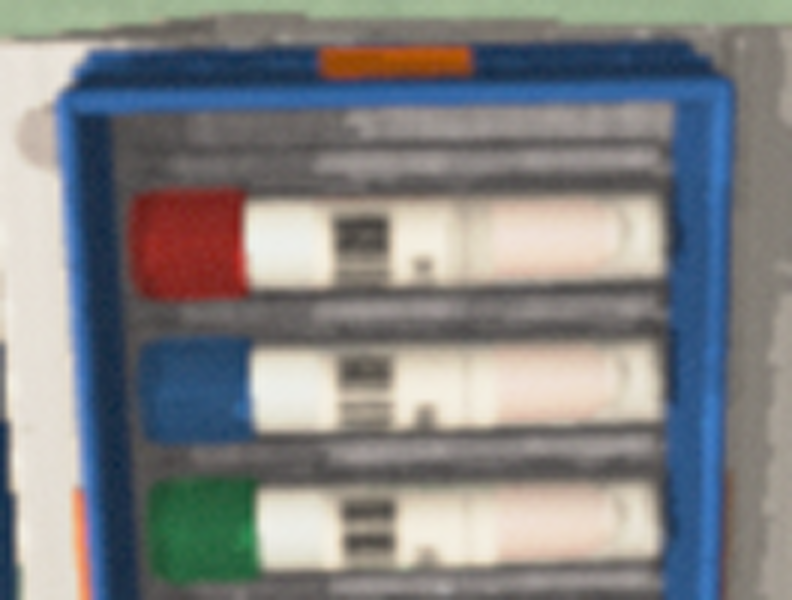

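View pics/w2b.png

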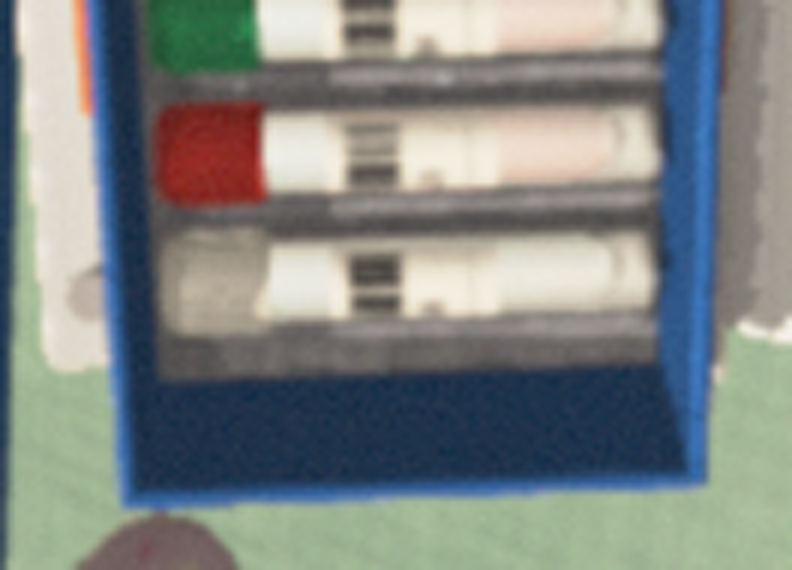

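```bash
python3 - <<'E'
from h import *
im,C,p,Rt=load('w2')
for r in (160,200,240,270): print(r,'L',[tuple(int(x) for x in im[r,c]) for c in range(190,206)],'\n R',[tuple(int(x) for x in im[r,c]) for c in range(288,305)])
print([tuple(int(x) for x in im[r,230]) for r in range(130,150)]);print([tuple(int(x) for x in im[r,230]) for r in range(284,300)])
E
```

```text
160 L [(164, 177, 202), (92, 131, 190), (47, 94, 149), (36, 68, 107), (30, 53, 82), (29, 46, 72), (28, 48, 70), (29, 46, 69), (39, 52, 72), (61, 68, 78), (85, 77, 79), (102, 61, 61), (113, 42, 41), (113, 34, 30), (116, 34, 31), (126, 38, 31)] 
 R [(205, 193, 176), (177, 168, 152), (129, 123, 117), (77, 80, 85), (47, 62, 89), (42, 75, 117), (45, 83, 131), (44, 83, 128), (43, 82, 130), (49, 86, 135), (54, 99, 156), (58, 109, 171), (53, 95, 151), (67, 85, 115), (113, 110, 111), (121, 119, 111), (128, 120, 112)]
200 L [(228, 221, 211), (228, 221, 210), (220, 212, 204), (151, 163, 197), (79, 121, 181), (46, 92, 146), (39, 69, 106), (34, 51, 78), (30, 49, 69), (26, 46, 71), (24, 47, 68), (46, 55, 72), (76, 77, 78), (86, 83, 82), (88, 85, 78), (86, 83, 80)] 
 R [(122, 117, 116), (110, 108, 104), (94, 96, 107), (69, 90, 127), (50, 87, 134), (51, 90, 138), (46, 85, 134), (47, 86, 134), (42, 85, 140), (59, 112, 176), (66, 120, 190), (55, 104, 166), (71, 91, 125), (112, 112, 112), (125, 121, 114), (128, 125, 117), (131, 125, 118)]
240 L [(224, 218, 205), (224, 218, 205), (225, 219, 207), (225, 
[... 855 characters left out ...]
 117, 184), (57, 103, 162), (93, 105, 131), (150, 146, 139), (173, 168, 148), (173, 183, 154), (165, 185, 150), (164, 186, 152), (163, 185, 151)]
[(130, 123, 116), (132, 126, 123), (93, 98, 106), (50, 68, 94), (28, 56, 90), (30, 64, 97), (31, 60, 90), (36, 53, 79), (34, 57, 86), (37, 76, 118), (45, 95, 152), (53, 100, 162), (67, 100, 150), (89, 96, 113), (108, 103, 103), (110, 106, 104), (108, 104, 103), (102, 100, 98), (101, 97, 95), (87, 85, 83)]
[(24, 49, 72), (29, 53, 77), (25, 48, 73), (26, 47, 75), (34, 51, 76), (31, 52, 77), (34, 61, 95), (45, 81, 130), (57, 103, 160), (98, 131, 164), (148, 171, 151), (161, 182, 149), (156, 180, 145), (157, 180, 146), (157, 179, 146), (155, 179, 144)]
```

```bash
cat > boxm.py <<'E'
from h import *
im,C,p,Rt=load('w2');f=im.astype(float)
def cross(v,th,up,lo):  # first crossing along profile
    for i in range(len(v)-1):
        a,b=v[i],v[i+1]
        if (a-th)*(b-th)<=0 and (b>a)==up: return lo+i+(th-a)/(b-a)
def fit(pts):
    pts=np.array([q for q in pts if None not in q],np.float32);v=cv2.fitLine(pts,cv2.DIST_HUBER,0,.01,.01).ravel()
    r=(pts-v[2:])@np.array([-v[1],v[0]]);print(len(pts),'rms',r.std().round(2));return v
g=cv2.GaussianBlur(f,(3,3),.6)
L=[]; Lp=[];Rp=[];Tp=[];Bp=[]
for r in list(range(150,200))+list(range(232,282)):
    lo=188+int((r-150)*.075); Lp.append((cross(g[r,lo:lo+9,0],137,False,lo),r))
for r in range(150,280):
    e=303-(r-145)*.034; lo=int(e-3.5); Rp.append((cross(g[r,lo:lo+8,0],85,True,lo),r))
for c in list(range(202,231))+list(range(262,292)):
    e=139-(c-230)*.02; lo=int(e-3); Tp.append((c,cross(g[lo:lo+7,c,2],120,True,lo)))
for c in range(208,290):
    e=293-(c-230)*.05; lo=int(e-4); Bp.append((c,cross(g[lo:lo+8,c,0],103,True,lo)))
L=[fit(x) for x in (Tp,Rp,Bp,Lp)]
def inter(a,b):
    t=np.linalg.solve(np.array([a[:2],-b[:2]]).T,b[2:]-a[2:]);return a[2:]+a[:2]*t[0]
P=np.array([inter(L[0],L[3]),inter(L[0],L[1]),inter(L[1],L[2]),inter(L[2],L[3])]);print(P)
# box frame corners: TL image = back(+x), -y ; TR = front(-x),-y; BR front +y; BL back +y
ob=np.array([[55,-85,0],[-55,-85,0],[-55,85,0],[55,85,0]],float)
ok,rv,tv=cv2.solvePnP(ob,P,C[0],None)
M=C[1];Rw=M[:3,:3].T@cv2.Rodrigues(rv)[0];c=M[:3,:3].T@(tv.ravel()-M[:3,3])
pr=cv2.projectPoints(ob,rv,tv,C[0],None)[0][:,0];print('resid',np.abs(pr-P).max())
print('PnP c',c.round(1));print(Rw.round(3));x=Rw[:,0];print('slope',np.degrees(np.arcsin(x[2])),'yaw',np.degrees(np.arctan2(x[1],x[0])),np.degrees(np.arctan2(-Rw[0,1],Rw[1,1])),'y tilt',np.degrees(np.arcsin(Rw[2,1])))
# cast to 30deg plane through varying heights
yaw=np.degrees(np.arctan2(-Rw[0,1],Rw[1,1]));F=rimframe(yaw)
for dz in (-4,0,4):
    Q=np.array([onplane(C,q,n=F[:,2],p=c+np.array([0,0,dz])) for q in P]);s=[np.linalg.norm(Q[i]-Q[i-1]).round(1) for i in range(4)]
    Y=Q[2]+Q[3]-Q[0]-Q[1];X=Q[0]+Q[3]-Q[1]-Q[2]
    print(dz,Q.mean(0).round(1),s,'yaw y',np.degrees(np.arctan2(-Y[0],Y[1])).round(2),'x',(F.T@X).round(2))
T=cam('top');S=cam('scene')
for k in range(4):
  q=Rw@ob[k]+c; print('top',(proj(T,q)),'scene',proj(S,q))
E
python3 boxm.py
```

```text
59 rms 0.05
130 rms 0.26
82 rms 0.19
100 rms 0.2
[[189.05307 139.81436]
 [302.25928 137.70193]
 [297.43884 290.29736]
 [199.47472 294.20905]]
resid 0.09023187121675846
PnP c [501.9 -17.1  95.6]
[[ 0.856 -0.127 -0.501]
 [ 0.108  0.992 -0.067]
 [ 0.506  0.003  0.863]]
slope 30.384256205415237 yaw 7.197754027288475 7.313311289919391 y tilt 0.19708573375240662
-4 [503.4 -15.5  92.6] [np.float64(172.1), np.float64(111.1), np.float64(171.9), np.float64(111.3)] yaw y 7.22 x [222.37   0.3    0.  ]
0 [501.9 -17.   95.7] [np.float64(170.3), np.float64(109.9), np.float64(170.1), np.float64(110.1)] yaw y 7.22 x [219.98   0.29  -0.  ]
4 [500.5 -18.5  98.7] [np.float64(168.4), np.float64(108.7), np.float64(168.2), np.float64(108.9)] yaw y 7.22 x [217.59   0.29  -0.  ]
top [257.24660642 194.74248918] scene [260.10821292 190.99475795]
top [258.91183027 229.28522718] scene [237.51647542 230.77890518]
top [202.55004677 232.83038493] scene [180.71079946 206.69203192]
top [199.34644939 198.30091582] scene [203.42807396 170.40093043]
```

```bash
python3 - <<'E'
from h import *
plan([514.8,-327.7,100],Rtool([0,0,-1],u(197.6)),N=8)
E
```

```text
N 8 row [0.0336, 0.0009, 0.016] [-0.0592, -0.0061, -0.0241] dist 297.7 ang 29.43
```

>>> {"op": "arm_command", "data": {
  "increments": [
    [0.0336, 0.0009, 0.016, -0.059, -0.006, -0.024],
    [0.0336, 0.0009, 0.016, -0.059, -0.006, -0.024],
    [0.0336, 0.0009, 0.016, -0.059, -0.006, -0.024],
    [0.0336, 0.0009, 0.016, -0.059, -0.006, -0.024],
    [0.0336, 0.0009, 0.016, -0.059, -0.006, -0.024],
    [0.0336, 0.0009, 0.016, -0.059, -0.006, -0.024],
    [0.0336, 0.0009, 0.016, -0.059, -0.006, -0.024],
    [0.028, 0.0009, 0.014, -0.059, -0.006, -0.024],
    [0, 0, 0, 0, 0, 0]
  ],
  "gripper": 0.045
}}

```text
time_s: 3.35
eef_pos: [517.6, -337.0, 95.5]
ee_rot: [-2.511, 1.872, 0.01]
ft_force: [-1.3, 1.4, -1.4]
opening: 44.9
```

```bash
python3 - <<'E'
from h import *
plan([514.8,-327.7,70],Rtool([0,0,-1],u(197.6)))
E
```

```text
N 1 row [-0.0094, 0.0001, 0.0256] [-0.0039, 0.0108, -0.0175] dist 27.3 ang 1.2
```

>>> {"op": "arm_command", "data": {
  "increments": [
    [-0.0094, 0.0001, 0.0256, -0.0039, 0.0108, -0.0175],
    [0, 0, 0, 0, 0, 0],
    [0, 0, 0, 0, 0, 0]
  ]
}}

```text
time_s: 3.65
eef_pos: [513.8, -334.4, 63.7]
ee_rot: [2.526, -1.866, -0.012]
ft_force: [0.2, 0.1, 1.1]
opening: 44.9
```

```bash
python3 - <<'E'
from h import *
plan([514.8,-327.7,30],Rtool([0,0,-1],u(197.6)))
snap('w3')
E
```

```text
N 1 row [-0.0059, -0.0031, 0.0337] [0.0052, 0.0057, -0.0089] dist 34.4 ang 0.67
3.65 [ 513.79428362 -334.39179853   63.72137655] [ 2.52617596 -1.8662152  -0.01195847] [0.24153846 0.09769259 1.10200553] 44.89690946097309
```

View pics/w3.png

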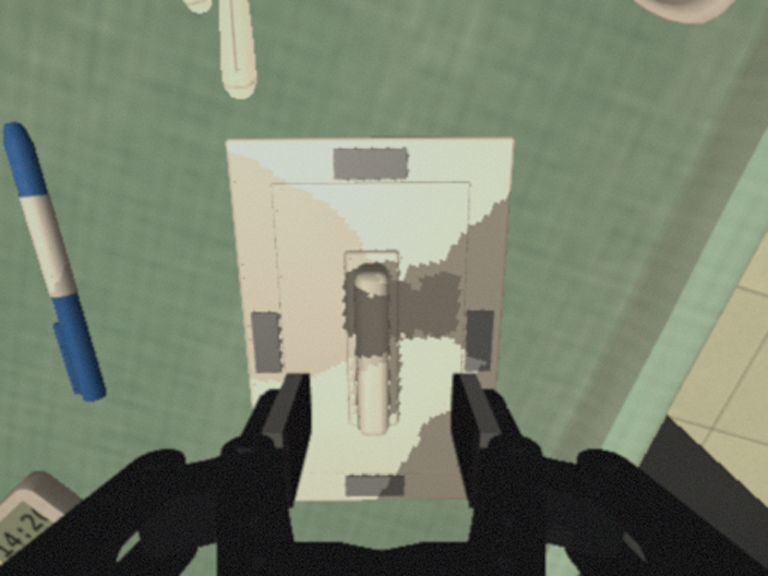

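The fingers straddle the ridge at (372,350), about 3 mm off in tool y, and the next row includes that correction. Going down.

>>> {"op": "arm_command", "data": {
  "increments": [
    [-0.0059, -0.0031, 0.025, 0.0052, 0.0057, -0.0089],
    [0, 0, 0, 0, 0, 0],
    [0, 0, 0, 0, 0, 0]
  ]
}}

```text
time_s: 4.0
eef_pos: [516.7, -329.7, 42.4]
ee_rot: [-2.532, 1.856, -0.008]
ft_force: [0.4, -0.1, 0.3]
opening: 45.0
```

```bash
python3 - <<'E'
from h import *
plan([514.8,-327.7,30],Rtool([0,0,-1],u(197.6)))
print(env.observe()['eef_pos'])
E
```

```text
N 1 row [-0.0025, 0.0013, 0.0124] [-0.005, -0.0024, -0.0016] dist 12.7 ang 0.33
[ 516.70270698 -329.66296741   42.3916863 ]
```

>>> {"op": "arm_command", "data": {
  "increments": [
    [-0.0012, 0.0012, 0.007, -0.0025, -0.001, 0],
    [-0.001, 0.0003, 0.005, -0.002, -0.001, 0],
    [-0.0005, 0, 0.002, 0, 0, 0]
  ]
}}

```text
time_s: 4.3
eef_pos: [516.6, -328.6, 31.6]
ee_rot: [-2.532, 1.856, -0.009]
ft_force: [-0.6, 0.2, -0.1]
opening: 44.9
```

```bash
python3 - <<'E'
from h import *
plan([514.8,-327.7,30],Rtool([0,0,-1],u(197.6)))
o=env.observe();print(o['eef_pos'],o['ft_force'])
E
```

```text
N 1 row [-0.0014, 0.0015, 0.0016] [-0.0049, -0.0035, -0.0016] dist 2.5 ang 0.36
[ 516.60245013 -328.55981527   31.57795335] [-0.6297137   0.19229067 -0.12760466]
```

>>> {"op": "arm_command", "data": {
  "increments": [
    [-0.0014, 0.0015, 0.0012, -0.005, -0.0035, -0.0016],
    [0, 0, 0, 0, 0, 0],
    [0, 0, 0, 0, 0, 0],
    [0, 0, 0, 0, 0, 0]
  ],
  "gripper": 0.005,
  "newtons": 60
}}

```text
time_s: 4.7
eef_pos: [514.8, -327.6, 30.7]
ee_rot: [2.535, -1.855, -0.0]
ft_force: [-1.0, -0.5, 0.7]
opening: 5.0
```

>>> {"op": "arm_command", "data": {
  "increments": [
    [0, 0, 0, 0, 0, 0],
    [0, 0, 0, 0, 0, 0]
  ],
  "gripper": 0.005,
  "newtons": 110
}}

```text
time_s: 4.9
eef_pos: [514.9, -327.6, 30.8]
ee_rot: [2.536, -1.855, -0.0]
ft_force: [-0.4, -0.2, 1.3]
opening: 4.8
```

```bash
python3 - <<'E'
from h import *
o=env.observe();print(o['eef_pos'],o['ft_force'],o['wrist_torque'],o['opening'])
E
```

```text
[ 514.9107332  -327.6330117    30.80413219] [-0.43873514 -0.2129519   1.27820724] [-0.00827091  0.04660575  0.01681843] 4.823833573033963
```

The opening is 5 mm, less than the 14 mm ridge, so I'll look.

```bash
python3 - <<'E'
from h import *
snap('w4')
s=env.get_image('scene');crop(s,260,220,420,340,5,'pics/s4.png')
E
```

```text
4.9 [ 514.9107332  -327.6330117    30.80413219] [ 2.53553403e+00 -1.85459948e+00 -1.43465283e-04] [-0.43873514 -0.2129519   1.27820724] 4.823833573033963
```

View pics/w4.png

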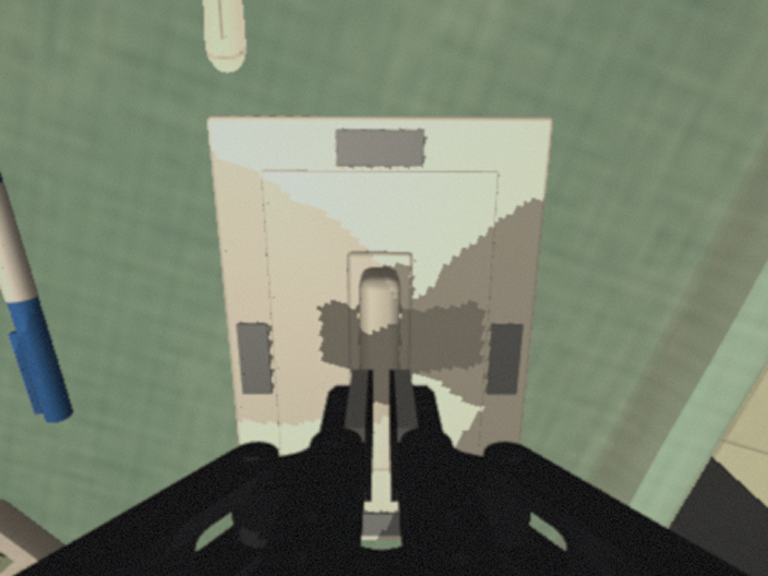

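View pics/s4.png

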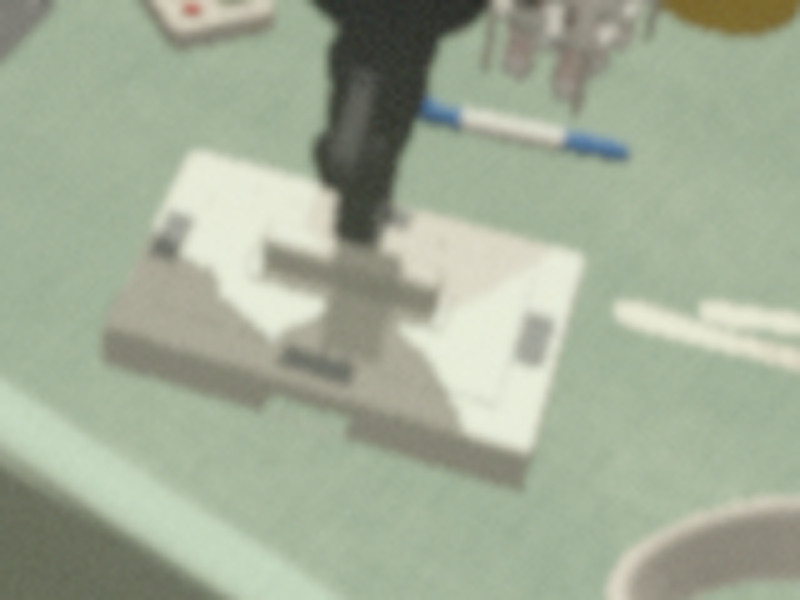

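```bash
python3 - <<'E'
from h import *
im,C,p,Rt=load('w4')
S=cam('scene')
for z in (0,10,18.7,25): 
    X=p-Rt[:,2]*z; a=proj(S,X); print(z,X.round(1),'scene crop',((a-[260,220])*5).round(0),'wrist1.5',(proj(C,X)*1.5).round(0))
for z in (27.5,49.5): print('ridge',z,((proj(S,[514.8,-327.7,z])-[260,220])*5).round(0))
for uv in [(207,117),(552,118)]: print(onplane(C,np.array(uv)/1.5,27.5),onplane(C,np.array(uv)/1.5,49.5))
E
```

```text
0 [ 514.9 -327.6   30.8] scene crop [351. 277.] wrist1.5 [378. 362.]
10 [ 514.9 -327.6   40.8] scene crop [354. 260.] wrist1.5 [378. 373.]
18.7 [ 514.9 -327.6   49.5] scene crop [356. 245.] wrist1.5 [378. 384.]
25 [ 514.9 -327.6   55.8] scene crop [357. 235.] wrist1.5 [378. 393.]
ridge 27.5 [351. 283.]
ridge 49.5 [356. 246.]
[ 596.87657219 -394.53037685   27.5       ] [ 589.47576766 -395.51038144   49.5       ]
[ 485.75278679 -429.62349115   27.5       ] [ 492.29813676 -426.19927217   49.5       ]
```

```bash
python3 - <<'E'
from h import *
im,C,p,Rt=load('w4')
crop(im,200,160,310,270,5,'pics/w4a.png')
for off in (0,10,20,30):
    print(off,[(((proj(C,p-Rt@np.array([0,0,off])+Rt@np.array([x,y,0]))-[200,160])*5)).round(0) for x,y in [(11,2.4),(11,-2.4),(-11,2.4)]])
E
```

```text
0 [array([282., 317.]), array([240., 317.]), array([282., 492.])]
10 [array([283., 351.]), array([239., 351.]), array([282., 534.])]
20 [array([284., 389.]), array([237., 389.]), array([283., 580.])]
30 [array([285., 431.]), array([235., 431.]), array([284., 632.])]
```

View pics/w4a.png

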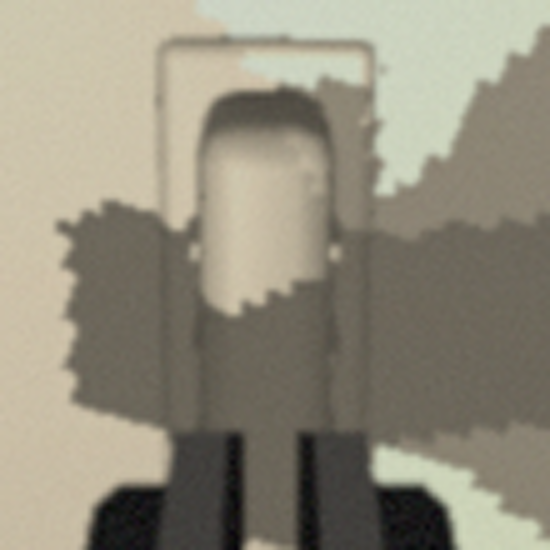

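The pads shut in the air above the ridge. In both views the real fingertips end about 20 mm short of the reported TCP: tip at scene crop (358,243), pad edges at wrist crop row 430. I'll reopen and descend in small steps watching the force.

>>> {"op": "arm_command", "data": {
  "increments": [
    [0, 0, 0, 0, 0, 0],
    [0, 0, 0, 0, 0, 0],
    [0, 0, 0, 0, 0, 0]
  ],
  "gripper": 0.032,
  "newtons": 60
}}

```text
time_s: 5.3
eef_pos: [514.9, -327.6, 30.8]
ee_rot: [2.536, -1.855, -0.0]
ft_force: [0.3, 1.0, -0.1]
opening: 32.1
```

>>> {"op": "arm_command", "data": {
  "increments": [
    [0, 0, 0.004, 0, 0, 0],
    [0, 0, 0.003, 0, 0, 0],
    [0, 0, 0, 0, 0, 0]
  ]
}}

```text
time_s: 5.6
eef_pos: [514.9, -327.6, 23.1]
ee_rot: [2.536, -1.855, -0.0]
ft_force: [0.3, -0.0, -0.3]
opening: 32.3
```

```bash
python3 - <<'E'
from h import *
o=env.observe();print(o['eef_pos'],o['ft_force'],o['wrist_torque'],o['opening'])
snap('w5')
s=env.get_image('scene');crop(s,260,220,420,340,5,'pics/s5.png')
E
```

```text
[ 514.87182971 -327.5564036    23.14529481] [ 0.30005511 -0.03884988 -0.33681297] [0.02827496 0.00247976 0.04259105] 32.31483844690828
5.6 [ 514.87182971 -327.5564036    23.14529481] [ 2.53558613e+00 -1.85475281e+00 -1.30942089e-04] [ 0.30005511 -0.03884988 -0.33681297] 32.31483844690828
```

View pics/w5.png

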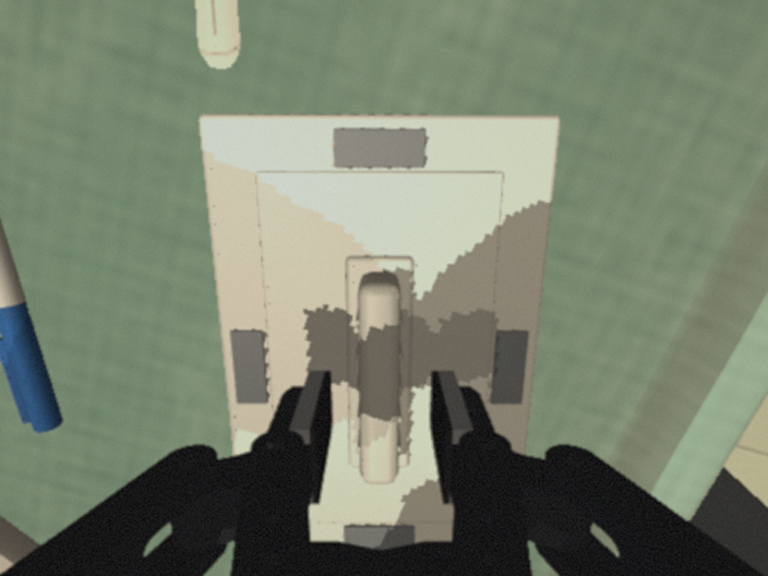

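View pics/s5.png

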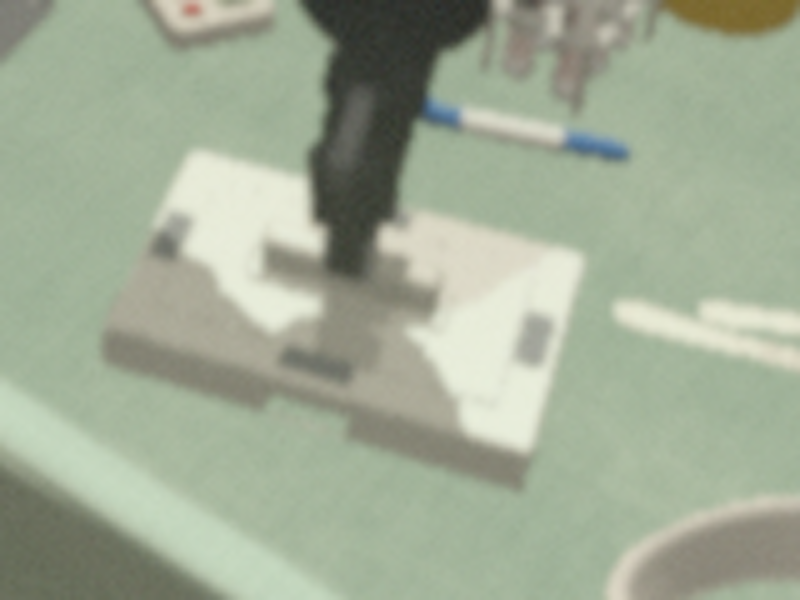

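```bash
python3 - <<'E'
from h import *
im,C,p,Rt=load('w5');S=cam('scene')
for off in (0,10,15,20,25,30):
    print(off,(p[2]+off).round(1),[((proj(S,p+Rt@np.array([0,y,-off]))-[260,220])*5).round(0) for y in (16,22)],[((proj(C,p+Rt@np.array([11,y,-off])))*1.5).round(0) for y in (-16,16,22)])
E
```

```text
0 23.1 [array([340., 316.]), array([336., 325.])] [array([336., 335.]), array([420., 335.]), array([436., 335.])]
10 33.1 [array([342., 299.]), array([338., 308.])] [array([334., 345.]), array([423., 345.]), array([439., 346.])]
15 38.1 [array([343., 290.]), array([339., 300.])] [array([332., 351.]), array([424., 351.]), array([441., 351.])]
20 43.1 [array([344., 282.]), array([341., 291.])] [array([331., 357.]), array([425., 357.]), array([443., 357.])]
25 48.1 [array([345., 273.]), array([342., 283.])] [array([329., 363.]), array([426., 363.]), array([445., 363.])]
30 53.1 [array([347., 264.]), array([343., 274.])] [array([328., 369.]), array([428., 370.]), array([447., 370.])]
```

Nominal TCP is now 23 mm, already below the lid's flat top, with no contact. That confirms the pads sit about 20–28 mm behind the reported TCP. Continuing down in small steps.

>>> {"op": "arm_command", "data": {
  "increments": [
    [0, 0, 0.003, 0, 0, 0],
    [0, 0, 0.003, 0, 0, 0],
    [0, 0, 0.002, 0, 0, 0],
    [0, 0, 0, 0, 0, 0]
  ]
}}

```text
time_s: 6.1
eef_pos: [515.1, -327.7, 14.8]
ee_rot: [-2.536, 1.855, -0.001]
ft_force: [-0.3, 0.0, -0.5]
opening: 31.9
```

```bash
python3 - <<'E'
from h import *
snap('w6')
s=env.get_image('scene');crop(s,260,220,420,340,5,'pics/s6.png')
E
```

```text
6.1 [ 515.11194632 -327.7020771    14.83544523] [-2.53560936e+00  1.85473209e+00 -6.39699517e-04] [-0.28947312  0.02924848 -0.50748364] 31.864286022353756
```

View pics/s6.png

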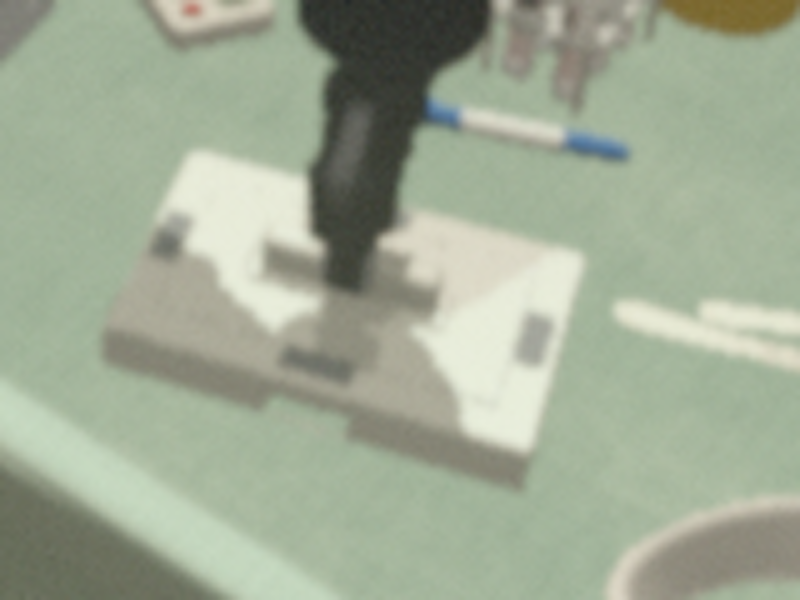

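View pics/w6.png

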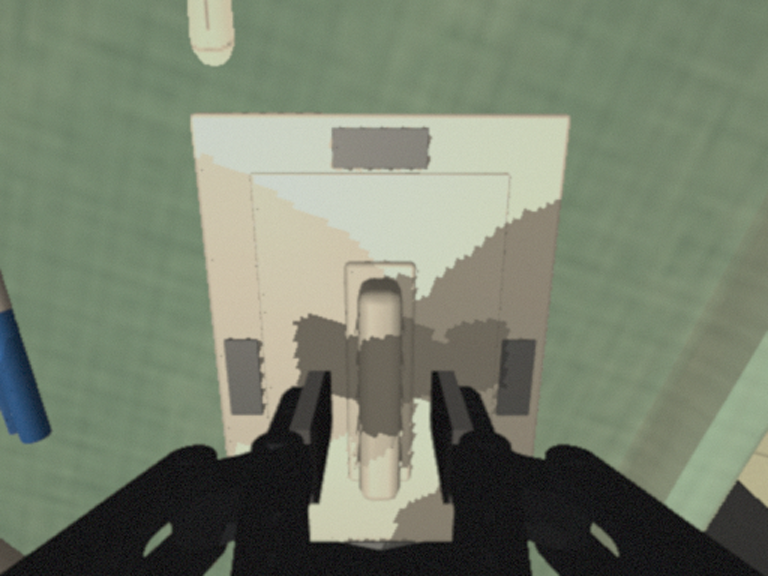

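Tip now at scene crop (345,292), where the flat top below it would be at row ~308–315. About 6 mm more to go.

>>> {"op": "arm_command", "data": {
  "increments": [
    [0, 0, 0.003, 0, 0, 0],
    [0, 0, 0.0025, 0, 0, 0],
    [0, 0, 0, 0, 0, 0]
  ]
}}

```text
time_s: 6.5
eef_pos: [515.5, -327.8, 9.4]
ee_rot: [-2.536, 1.854, -0.002]
ft_force: [0.1, 0.6, 0.4]
opening: 31.8
```

>>> {"op": "arm_command", "data": {
  "increments": [
    [0, 0, 0, 0, 0, 0],
    [0, 0, 0, 0, 0, 0],
    [0, 0, 0, 0, 0, 0],
    [0, 0, 0, 0, 0, 0]
  ],
  "gripper": 0.008
}}

```text
time_s: 6.9
eef_pos: [515.5, -327.9, 9.6]
ee_rot: [-2.536, 1.854, -0.002]
ft_force: [0.3, -0.4, -0.1]
opening: 12.0
```

```bash
python3 - <<'E'
from h import *
snap('w7')
s=env.get_image('scene');crop(s,260,220,420,340,5,'pics/s7.png')
E
```

```text
6.9 [ 515.48557147 -327.85459637    9.55346305] [-2.53563038e+00  1.85442949e+00 -1.99406787e-03] [ 0.32537098 -0.41456754 -0.12361867] 11.986809173868979
```

View pics/s7.png

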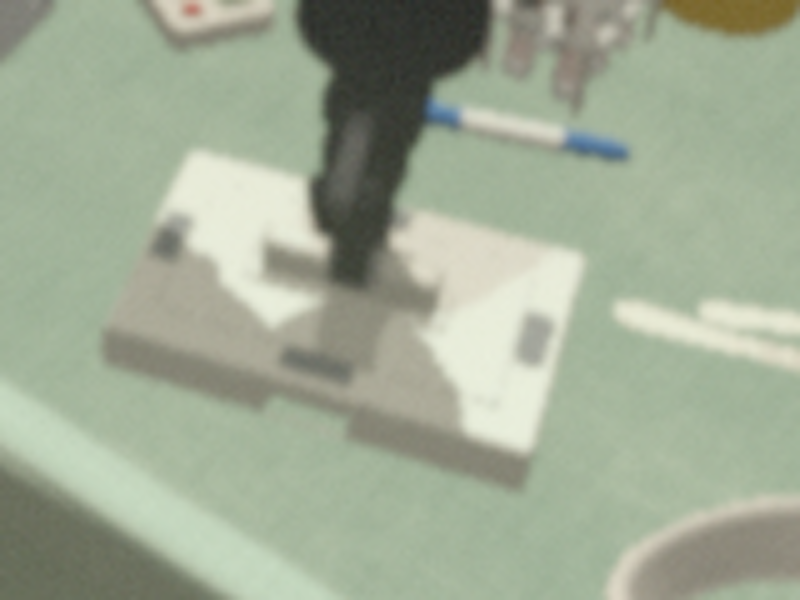

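View pics/w7.png

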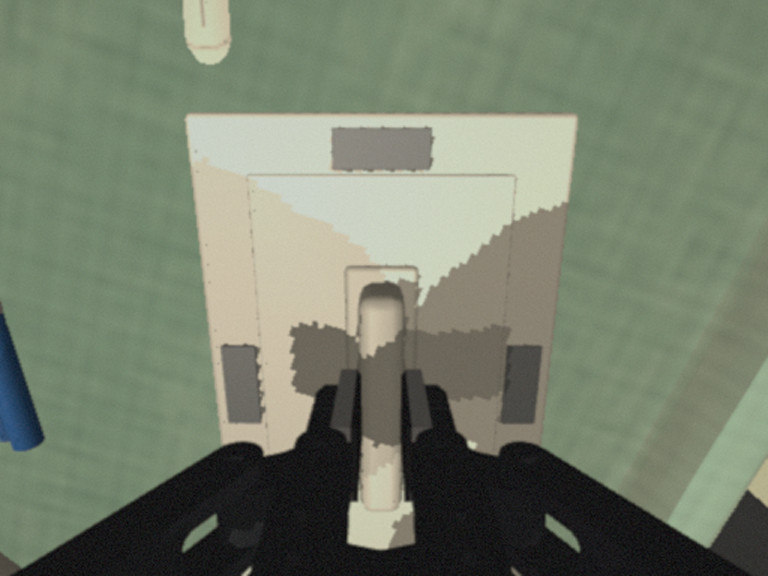

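The pads have the ridge (opening 12 mm, stopped short of the 8 commanded), but the tips are about 8 mm above the flat top. I'll regrip 4 mm deeper.

>>> {"op": "arm_command", "data": {
  "increments": [
    [0, 0, 0, 0, 0, 0],
    [0, 0, 0.002, 0, 0, 0],
    [0, 0, 0.002, 0, 0, 0],
    [0, 0, 0, 0, 0, 0]
  ],
  "gripper": 0.022
}}

```text
time_s: 7.4
eef_pos: [515.6, -327.9, 5.3]
ee_rot: [-2.536, 1.854, -0.002]
ft_force: [1.1, -0.7, 0.5]
opening: 22.1
```

>>> {"op": "arm_command", "data": {
  "increments": [
    [0, 0, 0, 0, 0, 0],
    [0, 0, 0, 0, 0, 0],
    [0, 0, 0, 0, 0, 0]
  ],
  "gripper": 0.004,
  "newtons": 100
}}

```text
time_s: 7.7
eef_pos: [515.6, -327.9, 5.6]
ee_rot: [-2.536, 1.854, -0.002]
ft_force: [0.7, 0.5, -0.1]
opening: 11.3
```

>>> {"op": "arm_command", "data": {
  "increments": [
    [0, 0, -0.01, 0, 0, 0],
    [0, 0, -0.02, 0, 0, 0],
    [0, 0, -0.03, 0, 0, 0],
    [0, 0, -0.03, 0, 0, 0],
    [0, 0, -0.01, 0, 0, 0],
    [0, 0, 0, 0, 0, 0],
    [0, 0, 0, 0, 0, 0]
  ]
}}

```text
time_s: 8.4
eef_pos: [513.5, -327.0, 109.0]
ee_rot: [2.535, -1.855, -0.004]
ft_force: [-0.1, 0.5, -1.9]
opening: 11.1
```

```bash
python3 - <<'E'
from h import *
snap('w8')
s=env.get_image('scene');crop(s,240,180,420,330,4,'pics/s8.png')
E
```

```text
8.4 [ 513.48063233 -326.98714192  109.03158544] [ 2.53471952 -1.85527121 -0.00430927] [-0.13501603  0.45115222 -1.91947264] 11.057998027956629
```

View pics/s8.png

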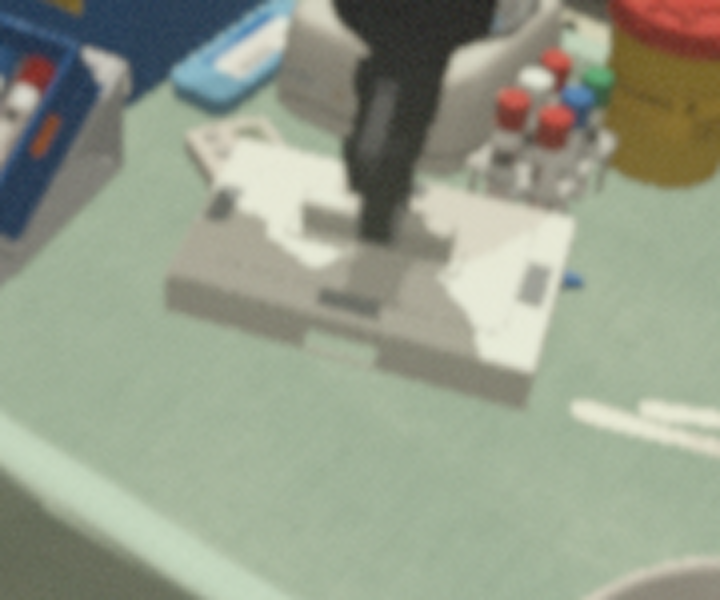

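View pics/w8.png

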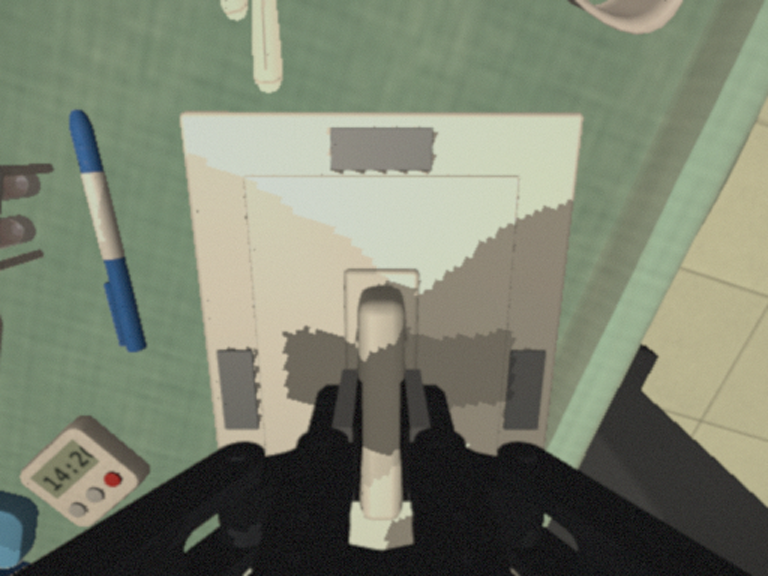

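```bash
cat > lid8.py <<'E'
from h import *
import sys
im,C,p,Rt=load(sys.argv[1] if len(sys.argv)>1 else 'w8');
hsv=cv2.cvtColor(im,cv2.COLOR_RGB2HSV).astype(float);g=cv2.GaussianBlur(im.astype(float),(3,3),.6)
f=g[...,0]-g[...,1]*1.0   # green bg: R-G negative; lid ~0+
def cr(v,th):
    for i in range(len(v)-1):
        if (v[i]-th)*(v[i+1]-th)<=0 and v[i]!=v[i+1]: return i+(th-v[i])/(v[i+1]-v[i])
Lp=[];Rp=[];Tp=[]
for r in range(82,285):
    lo=int(181/1.5+(r-76)*(36/326.)-5);t=cr(f[r,lo:lo+10],(f[r,lo-1]+f[r,lo+12])/2)
    if t is not None:Lp.append((lo+t,r))
for r in range(82,285):
    lo=int(582/1.5-(r-76)*(34/331.)-5);t=cr(f[r,lo:lo+10],(f[r,lo-3]+f[r,lo+11])/2)
    if t is not None:Rp.append((lo+t,r))
for c in range(126,382):
    lo=71;t=cr(f[lo:lo+10,c],(f[lo,c]+f[lo+11,c])/2)
    if t is not None:Tp.append((c,lo+t))
def fit(pts):
    pts=np.array(pts,np.float32)
    for _ in range(3):
        v=cv2.fitLine(pts,cv2.DIST_HUBER,0,.01,.01).ravel();r=(pts-v[2:])@np.array([-v[1],v[0]]);pts=pts[abs(r)<max(.5,2*r.std())]
    print(len(pts),'rms',r.std().round(2),end=' ');return v
L,Ri,T=fit(Lp),fit(Rp),fit(Tp)
def inter(a,b):
    t=np.linalg.solve(np.array([a[:2],-b[:2]]).T,b[2:]-a[2:]);return a[2:]+a[:2]*t[0]
at=lambda l,r:l[2:]+l[:2]*(r-l[3])/l[1]
P=[inter(T,L),inter(T,Ri),at(Ri,285),at(L,285)];print(np.array(P).round(1).tolist())
for zt in (-26,-22,-18):
    Q=np.array([Rt.T@(onplane(C,q,n=Rt[:,2],p=p+Rt[:,2]*zt)-p) for q in P]);
    print(zt,Q.round(1).tolist(),'W',np.linalg.norm(Q[0]-Q[1]).round(1),'midY',((Q[0]+Q[1])/2)[1].round(2),((Q[2]+Q[3])/2)[1].round(2),'W2',(Q[2]-Q[3])[1].round(1))
E
python3 lid8.py
```

```text
187 rms 0.22 199 rms 0.43 230 rms 0.08 [[118.69999694824219, 73.4000015258789], [389.8999938964844, 73.5999984741211], [363.8999938964844, 285.0], [143.0, 285.0]]
-26 [[88.6, -55.9, -26.0], [88.7, 58.0, -26.0], [-12.6, 57.5, -26.0], [-12.7, -56.0, -26.0]] W 114.0 midY 1.06 0.76 W2 113.5
-22 [[88.9, -57.5, -22.0], [89.0, 59.6, -22.0], [-15.1, 59.1, -22.0], [-15.2, -57.6, -22.0]] W 117.1 midY 1.07 0.76 W2 116.6
-18 [[89.2, -59.0, -18.0], [89.3, 61.2, -18.0], [-17.6, 60.6, -18.0], [-17.7, -59.1, -18.0]] W 120.2 midY 1.07 0.76 W2 119.8
```

The lid is lifted level in the grip. Its measured width is 119 mm at a plane 2.5 mm off the kinematic one, it is 0.9 mm off-centre across the jaws (camera bias), and its yaw is under 0.2°. Planning the carry now.

```bash
cat >> h.py <<'E'
CBOX=np.array([501.9,-17.1,95.6]);FY=7.25
def target(h,dx=0,dy=0):
    """h: height of flat top above rim; lid in hand: tool z of flat top -22; lid centre meas in tool (-0.45,0.9); dx,dy in rim axes"""
    F=rimframe(FY);Rg=Rtool(-F[:,2],-F[:,0])
    c=CBOX-2.4*Rg[:,2]
    p=c+F[:,0]*dx+F[:,1]*dy+F[:,2]*(h-22)-Rg@np.array([-.45,.9,0]);return p,Rg
E
python3 - <<'E'
from h import *
for h in (102,30,11,4): print(h,target(h)[0].round(1))
p,Rg=target(102)
Rm=R.from_rotvec(env.observe()['ee_rot']);rel=(Rm.inv()*R.from_matrix(Rg)).as_rotvec();Rh=(Rm*R.from_rotvec(rel*.3)).as_matrix()
plan([490,-240,215],Rh)
E
```

```text
102 [461.9 -22.6 167.4]
30 [497.6 -18.1 105.1]
11 [507.  -16.9  88.6]
4 [510.5 -16.5  82.5]
N 4 row [-0.0224, -0.0021, -0.0267] [0.0394, 0.0037, 0.0132] dist 139.5 ang 9.57
```

>>> {"op": "arm_command", "data": {
  "increments": [
    [-0.015, -0.0015, -0.018, 0.025, 0.0025, 0.009],
    [-0.0224, -0.0021, -0.0267, 0.0394, 0.0037, 0.0132],
    [-0.0224, -0.0021, -0.0267, 0.0394, 0.0037, 0.0132],
    [-0.0224, -0.0021, -0.0267, 0.0394, 0.0037, 0.0132],
    [-0.015, -0.0015, -0.012, 0.03, 0.003, 0.01]
  ]
}}

```text
time_s: 9.0
eef_pos: [484.5, -229.5, 210.3]
ee_rot: [-2.373, 1.857, -0.146]
ft_force: [0.6, 0.2, -0.7]
opening: 11.3
```

```bash
python3 - <<'E'
from h import *
o=env.observe();print(o['eef_pos'],o['joints'].round(2),o['opening']);plan(*target(102),N=8)
E
```

```text
[ 484.52617853 -229.53975773  210.32239256] [-0.12  0.05 -0.35 -0.07 -1.03  0.4 ] 11.31446660244121
N 8 row [-0.026, -0.0004, 0.0057] [0.0457, 0.005, 0.0137] dist 212.5 ang 21.97
```

>>> {"op": "arm_command", "data": {
  "increments": [
    [-0.026, -0.0004, 0.0045, 0.0457, 0.005, 0.0137],
    [-0.026, -0.0004, 0.0045, 0.0457, 0.005, 0.0137],
    [-0.026, -0.0004, 0.0045, 0.0457, 0.005, 0.0137],
    [-0.026, -0.0004, 0.0045, 0.0457, 0.005, 0.0137],
    [-0.026, -0.0004, 0.0045, 0.0457, 0.005, 0.0137],
    [-0.026, -0.0004, 0.0057, 0.0457, 0.005, 0.0137],
    [-0.018, -0.0004, 0.0057, 0.0457, 0.005, 0.0137],
    [-0.006, 0, 0.003, 0.01, 0.001, 0.003],
    [0, 0, 0, 0, 0, 0]
  ]
}}

```text
time_s: 9.9
eef_pos: [456.0, -43.8, 166.5]
ee_rot: [-2.059, 1.799, -0.447]
ft_force: [-0.4, -0.4, -2.4]
opening: 11.1
```

```bash
python3 - <<'E'
from h import *
o=env.observe();print(o['eef_pos'],o['joints'].round(2),o['opening'],o['ft_force']);plan(*target(60),N=3)
snap('w9'); s=env.get_image('scene');crop(s,150,110,310,230,5,'pics/s9.png')
E
```

```text
[455.95241503 -43.84614373 166.50697293] [ 0.45 -0.32 -1.02  0.35 -0.42 -0.61] 11.135884951360937 [-0.3985744  -0.36824729 -2.43242006]
N 3 row [-0.0067, -0.003, 0.0151] [0.0108, 0.0025, 0.002] dist 50.4 ang 1.93
9.9 [455.95241503 -43.84614373 166.50697293] [-2.05901183  1.79938647 -0.44696159] [-0.3985744  -0.36824729 -2.43242006] 11.135884951360937
```

View pics/s9.png

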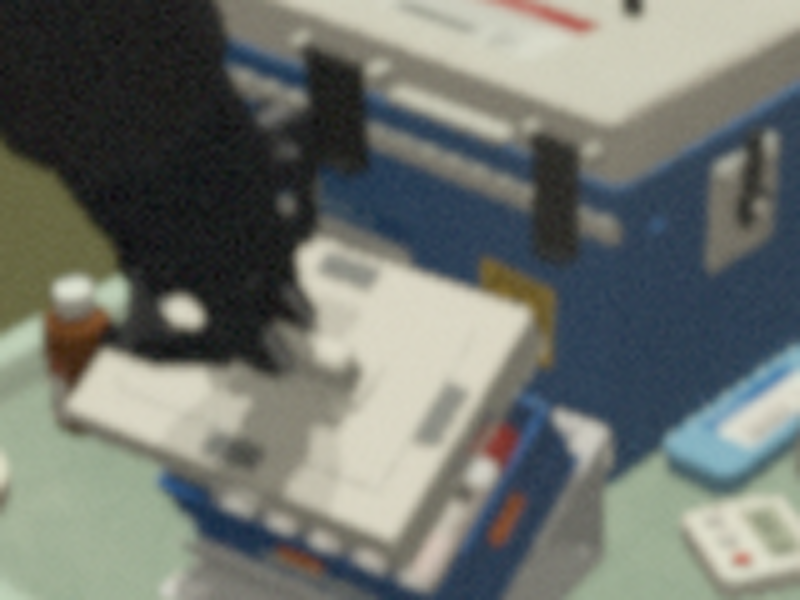

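View pics/w9.png

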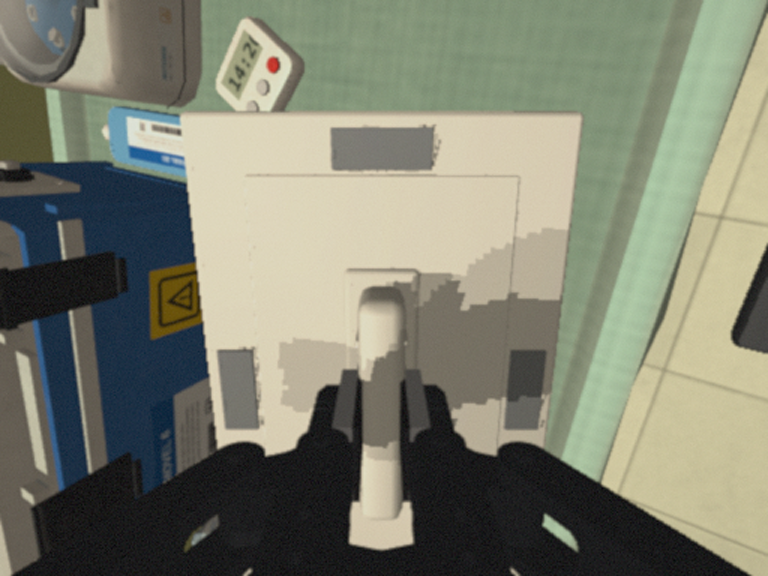

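Joint 3 is at -1.02, right at its limit, at this high, close-in pose. Before going further I'll check whether the placing pose itself is within range, using a small arm model fitted to the recorded poses.

```bash
cat > kin.py <<'E'
from h import *
from scipy.optimize import least_squares
o=env.observe();print(o['joints'],o['eef_pos'])
D=[([-.9039,.3594,.0111,-.0004,-1.2241,-.2881],(249.4,-626.7,199.9),(.5912,-3.085,-.0025)),
([-.5615,.38798,.01539,-.00075,-1.20327,.21215],(454.4,-512.1,183.0),(1.8,-2.573,-.008)),
([-.22417,.26685,-.18917,-.00178,-1.11972,.57956],(515.9,-313.7,170.85),(2.578,-1.795,-.008)),
([.44,-.42,-.88,.24,-.66,-.49],(435.83,-67.43,222.22),(-2.0533,1.83506,-.44763)),
([-.12,.05,-.35,-.07,-1.03,.40],(484.53,-229.54,210.32),(-2.373,1.857,-.146)),
(list(o['joints']),tuple(o['eef_pos']),tuple(o['ee_rot']))]
def fkw(x,q):
    d,a0,L1,L2,ph,h0,b=x; a=q[1]-q[2]+ph
    r=a0+L1*np.sin(q[1]+b)+L2*np.sin(a);z=h0+L1*np.cos(q[1]+b)+L2*np.cos(a)
    return np.array([r*np.cos(q[0])+d*np.sin(q[0]),r*np.sin(q[0])-d*np.cos(q[0]),z])
def res(x):
    e=[]
    for q,p,r in D:
        w=np.array(p)-R.from_rotvec(r).as_matrix()[:,2]*x[7]; e.append((fkw(x[:7],q)-w))
    return np.concatenate(e+[np.array([x[1]*.01,x[6]*10,(x[5]-400)*.002])])
best=None
for d in (190,-190):
  for L in (350,450):
    for ph in (1.57,0,.8):
      for Lt in (200,300):
        s=least_squares(res,[d,0,L,L,ph,400,0,Lt],x_scale=[10,10,50,50,.2,50,.1,20])
        if best is None or s.cost<best.cost: best=s
x=best.x;print(best.cost,x.round(3));print(best.fun.round(1))
np.save('kin.npy',x)
for h in (102,80,60,45,30,11,4):
    p,Rg=target(h);w=p-Rg[:,2]*x[7]
    for q0 in ([.4,-.3,-.9],):
        s=least_squares(lambda q:(fkw(x[:7],list(q))-w),q0);print(h,s.x.round(3),s.cost.round(3))
E
python3 kin.py
```

```text
[ 0.44628008 -0.31510024 -1.01351801  0.35223017 -0.42359755 -0.60258855] [456.8396048  -44.46284737 167.34894933]
445.89812900585207 [1.90088e+02 9.17060e+01 5.63869e+02 3.26003e+02 1.48100e+00 1.38637e+02
 6.60000e-02 3.77243e+02]
[-3.4  7.1 -8.2 -5.2  5.3 -5.8  6.   0.4  6.8 -1.9 -0.9 -7.9 14.3 -0.6
 16.4  0.1 -7.  -1.2  0.9  0.7 -0.5]
102 [ 0.583 -0.345 -1.044] 0.0
80 [ 0.561 -0.279 -1.088] 0.0
60 [ 0.542 -0.214 -1.125] 0.0
45 [ 0.53  -0.163 -1.152] 0.0
30 [ 0.518 -0.111 -1.177] 0.0
11 [ 0.504 -0.041 -1.207] 0.0
4 [ 0.499 -0.014 -1.218] 0.0
```

```bash
cat > kin2.py <<'E'
from h import *
from scipy.optimize import least_squares
import json,os
def data():
    D=[([-.9039,.3594,.01106,-.00037,-1.2241,-.28809],(249.4,-626.66,199.86),(.5912,-3.085,-.0025),1),
    ([-.56148,.38798,.01539,-.00075,-1.20327,.21215],(454.4,-512.1,183.0),(1.8,-2.573,-.008),1),
    ([-.22417,.26685,-.18917,-.00178,-1.11972,.57956],(515.9,-313.7,170.85),(2.578,-1.795,-.008),1),
    ([.44,-.42,-.88,.24,-.66,-.49],(435.83,-67.43,222.22),(-2.0533,1.83506,-.44763),.3),
    ([-.12,.05,-.35,-.07,-1.03,.40],(484.53,-229.54,210.32),(-2.373,1.857,-.146),.3)]
    if os.path.exists('kd.json'): D+=[tuple(x) for x in json.load(open('kd.json'))]
    return D
def rec():
    o=env.observe();K=json.load(open('kd.json')) if os.path.exists('kd.json') else []
    K.append([list(map(float,o['joints'])),list(map(float,o['eef_pos'])),list(map(float,o['ee_rot'])),1]);json.dump(K,open('kd.json','w'))
def E(ax,a): return R.from_rotvec(np.eye(3)[ax]*a)
def fk(x,q,s4,s6):
    a0,d1,h0,e1,L1,L2,d2,e2,wx,wy,wz,t=x[:12]
    p=np.zeros(3);A=E(2,q[0]);p=p+A.apply([a0,d1,h0]);A=A*E(1,q[1]+x[13]);p=p+A.apply([e1,0,L1]);A=A*E(1,-q[2]+x[14])
    p=p+A.apply([L2,d2,e2]);A=A*E(0,s4*q[3]);p=p+A.apply([0,wy,wz]);A=A*E(1,-q[4]+x[15]);p=p+A.apply([t,0,wx]);A=A*E(0,s6*q[5]+x[12])
    # tool z = x axis
    Rt=A.as_matrix()@np.array([[0,0,1],[0,1,0],[-1,0,0.]])
    return p,Rt
def err(x,s4,s6,D):
    e=[]
    for q,p,r,w in D:
        P,Rt=fk(x,q,s4,s6);e+=list((P-np.array(p))*w);e+=list(R.from_matrix(Rt.T@R.from_rotvec(r).as_matrix()).as_rotvec()*500*w)
    return np.array(e)
def fit():
    D=data();best=None
    reg=np.array([.02,.003,.002,.02,.001,.001,.003,.02,.02,.02,.02,.001,0,20,20,20])
    for s4 in (1,-1):
      for s6 in (1,-1):
        for c in (0,np.pi,np.pi/2,-np.pi/2):
          x0=[0,190,300,0,400,300,0,0,0,0,0,280,c,0,0,0]
          xr=np.array([0,190,300,0,400,300,0,0,0,0,0,280,0,0,0,0])
          s=least_squares(lambda x:np.r_[err(x,s4,s6,D),(x-xr)*reg],x0,x_scale=[10,50,50,10,50,50,50,10,10,10,10,50,.3,.05,.05,.05])
          if best is None or s.cost<best[0]: best=(s.cost,s.x,s4,s6)
    return best,D
if __name__=='__main__':
    if not os.path.exists('kd.json'): rec()
    (c,x,s4,s6),D=fit();print(c,x.round(2),s4,s6);print(err(x,s4,s6,D).reshape(-1,6).round(1))
    np.savez('kin2.npz',x=x,s4=s4,s6=s6)
    q0=np.array(D[-1][0])
    for h in (102,80,60,45,30,11,4):
        p,Rg=target(h)
        def f(q):
            P,Rt=fk(x,q,s4,s6);return np.r_[P-p,R.from_matrix(Rt.T@Rg).as_rotvec()*300]
        s=least_squares(f,q0);q0=s.x;print(h,s.x.round(3),round(s.cost,3))
E
python3 kin2.py
```

```text
9.647731950946135 [  -0.68   73.65  188.29  -13.79  617.6   435.83 -116.36   20.74   31.
 -149.26   -6.    437.76   -1.57   -0.      0.     -0.  ] -1 -1
[[-0.5  0.4 -0.6  0.1 -0.  -0. ]
 [ 0.3 -0.4  0.1 -0.   0.   0.1]
 [ 0.  -0.1  0.5  0.1  0.   0.1]
 [ 0.5  0.1  0.2 -1.4  1.1 -1.1]
 [ 0.4  1.1  0.4  0.6  0.8  0.7]
 [-0.2  0.  -0.2  0.1 -0.  -0. ]]
102 [ 0.496 -0.325 -1.078  0.523 -0.37  -0.816] 0.0
80 [ 0.419 -0.254 -1.12   0.634 -0.246 -0.874] 0.0
60 [ 0.283 -0.178 -1.165  0.871 -0.102 -1.004] 0.0
45 [ 0.063 -0.111 -1.18   1.257  0.036 -1.202] 6.261
30 [ 0.074 -0.077 -1.166  1.218  0.037 -1.171] 57.169
11 [ 0.101 -0.033 -1.147  1.126  0.037 -1.103] 186.371
4 [ 0.118 -0.016 -1.14   1.07   0.036 -1.061] 249.005
```

```bash
cat > ik.py <<'E'
from kin2 import *
z=np.load('kin2.npz');X=z['x'];s4=int(z['s4']);s6=int(z['s6'])
lo=np.array([-3.07,-1.43,-1.02,-3.03,-3.05,-3.03]);hi=np.array([3.07,2.12,1.25,1.67,0,3.03])
def ik(p,Rg,q0,m=.02):
    f=lambda q:np.r_[fk(X,q,s4,s6)[0]-p,R.from_matrix(fk(X,q,s4,s6)[1].T@Rg).as_rotvec()*300]
    s=least_squares(f,np.clip(q0,lo+m+.001,hi-m-.001),bounds=(lo+m,hi-m));return s.x,s.cost
def allik(p,Rg,n=150,seed=0,m=.02):
    rng=np.random.default_rng(seed);S=[]
    for _ in range(n):
        q,c=ik(p,Rg,rng.uniform(lo,hi),m)
        if c<1 and not any(np.abs(q-t).max()<.05 for t in S): S.append(q)
    return S
if __name__=='__main__':
    fl=np.diag([-1,-1,1.])
    for h in (60,8):
        p,Rg=target(h)
        for k,G in (('same',Rg),('flip',Rg@fl)):
            # flip: lid centre offset sign negligible
            print(h,k,[q.round(2).tolist() for q in allik(p,G)])
E
python3 ik.py
```

```text
60 same []
60 flip []
8 same []
8 flip []
```

```bash
cat > lean.py <<'E'
from ik import *
# lean about pinch axis through grip point G (tool frame z=-28 -> ~6mm above flat top)
G=np.array([0,0,-28.])
def leaned(p,Rg,al):
    Ra=Rg@R.from_rotvec([0,al,0]).as_matrix();return p+Rg@G-Ra@G,Ra
if __name__=='__main__':
    for a in range(-60,61,10):
        out=[]
        for h in (60,4):
            p,Rg=target(h);p,Ra=leaned(p,Rg,np.radians(a));S=allik(p,Ra,25);out.append([q.round(2).tolist() for q in S])
        print(a,Ra[:,2].round(2),out)
E
time python3 lean.py
```

```text
-60 [ 0.14  0.89 -0.43] [[[-0.54, 0.52, -0.25, -0.99, -1.51, 1.43]], [[-0.51, 0.61, -0.23, -1.02, -1.46, 1.48]]]
-50 [ 0.22  0.8  -0.56] [[[-0.5, 0.38, -0.33, -0.98, -1.34, 1.36]], [[-0.47, 0.48, -0.32, -1.01, -1.28, 1.43]]]
-40 [ 0.3   0.69 -0.66] [[[-0.42, 0.25, -0.42, -0.96, -1.16, 1.27]], [[-0.4, 0.35, -0.41, -1.01, -1.09, 1.35]]]
-30 [ 0.37  0.55 -0.75] [[[-0.29, 0.12, -0.51, -0.9, -0.94, 1.12]], [[-0.28, 0.23, -0.51, -0.98, -0.86, 1.23]]]
-20 [ 0.42  0.4  -0.81] [[[-0.07, -0.01, -0.62, -0.77, -0.67, 0.84]], [[-0.09, 0.12, -0.61, -0.89, -0.59, 1.01]]]
-10 [ 0.47  0.23 -0.85] [[[0.29, -0.14, -0.86, -0.29, -0.32, 0.13]], [[0.24, 0.02, -0.81, -0.53, -0.23, 0.42]]]
0 [ 0.5   0.06 -0.87] [[], []]
10 [ 0.51 -0.11 -0.85] [[], []]
20 [ 0.51 -0.28 -0.81] [[[2.75, -1.38, -0.84, -0.17, -2.72, -2.85]], []]
30 [ 0.49 -0.44 -0.75] [[], []]
40 [ 0.46 -0.59 -0.66] [[], []]
50 [ 0.42 -0.72 -0.56] [[], []]
60 [ 0.36 -0.83 -0.43] [[], [[1.01, 0.5, -1.0, 0.94, -1.16, -2.1]]]
real	1m14.311s
user	1m10.830s
sys	0m0.265s
```

At this square pose, j3 or j5 would have to leave its range. The model, which fits the recorded poses to about 1 mm, gives a comfortable solution if the hand leans 20° along the ridge about the pinch axis: j3 ≈ -0.6, j5 ≈ -0.6. I'll set the lid back down where it lay and regrip it with that lean.

```bash
python3 - <<'E'
from h import *
Rm=R.from_rotvec(env.observe()['ee_rot']);Rd=R.from_matrix(Rtool([0,0,-1],u(197.6)));rel=(Rm.inv()*Rd).as_rotvec();Rh=(Rm*R.from_rotvec(rel*.7)).as_matrix()
plan([484,-230,210],Rh,N=7)
E
```

```text
N 7 row [0.0268, -0.001, -0.006] [-0.0491, -0.0039, -0.0171] dist 192.3 ang 20.89
```

>>> {"op": "arm_command", "data": {
  "increments": [
    [0.018, -0.001, -0.012, -0.03, -0.0025, -0.01],
    [0.0268, -0.001, -0.012, -0.0491, -0.0039, -0.0171],
    [0.0268, -0.001, -0.006, -0.0491, -0.0039, -0.0171],
    [0.0268, -0.001, -0.006, -0.0491, -0.0039, -0.0171],
    [0.0268, -0.001, -0.003, -0.0491, -0.0039, -0.0171],
    [0.0268, -0.001, -0.003, -0.0491, -0.0039, -0.0171],
    [0.0268, -0.001, 0, -0.0491, -0.0039, -0.0171]
  ]
}}

```text
time_s: 10.7
eef_pos: [480.2, -226.1, 208.4]
ee_rot: [-2.381, 1.841, -0.146]
ft_force: [0.8, -0.2, -2.3]
opening: 11.4
```

```bash
python3 - <<'E'
from h import *
from kin2 import rec
rec();print(env.observe()['eef_pos'],env.observe()['opening'])
plan([515.4,-327.8,40],Rtool([0,0,-1],u(197.6)),N=6)
E
```

```text
[ 480.21980014 -226.14525196  208.43531458] 11.418663184588025
N 6 row [0.0179, 0.0016, 0.0281] [-0.0268, -0.0004, -0.0087] dist 199.9 ang 9.69
```

>>> {"op": "arm_command", "data": {
  "increments": [
    [0.0179, 0.0016, 0.022, -0.0268, -0.0004, -0.0087],
    [0.0179, 0.0016, 0.0281, -0.0268, -0.0004, -0.0087],
    [0.0179, 0.0016, 0.0281, -0.0268, -0.0004, -0.0087],
    [0.0179, 0.0016, 0.0281, -0.0268, -0.0004, -0.0087],
    [0.0179, 0.0016, 0.0281, -0.0268, -0.0004, -0.0087],
    [0.01, 0.001, 0.014, -0.0268, -0.0004, -0.0087],
    [0, 0, 0, 0, 0, 0]
  ]
}}

```text
time_s: 11.4
eef_pos: [519.0, -333.9, 48.9]
ee_rot: [-2.527, 1.863, 0.018]
ft_force: [-0.9, 0.1, -1.7]
opening: 11.3
```

```bash
python3 - <<'E'
from h import *
o=env.observe();print(o['eef_pos'],o['opening'])
plan([515.4,-327.8,8],Rtool([0,0,-1],u(197.6)),N=4)
E
```

```text
[ 518.95941763 -333.89653965   48.85245824] 11.339901582713388
N 4 row [-0.0017, 0.0004, 0.0102] [0.0012, 0.0027, -0.0017] dist 41.5 ang 0.78
```

>>> {"op": "arm_command", "data": {
  "increments": [
    [-0.0017, 0.0004, 0.0102, 0.003, 0.005, -0.003],
    [-0.0017, 0.0004, 0.0102, 0.001, 0.004, -0.002],
    [-0.0017, 0.0004, 0.009, 0, 0.002, -0.001],
    [-0.0012, 0.0004, 0.006, 0, 0.001, 0],
    [0, 0, 0, 0, 0, 0]
  ]
}}

```text
time_s: 11.9
eef_pos: [515.8, -329.4, 11.0]
ee_rot: [-2.53, 1.86, -0.0]
ft_force: [-0.2, -0.4, -1.9]
opening: 11.3
```

```bash
python3 - <<'E'
from h import *
o=env.observe();print(o['eef_pos'],o['ft_force'])
plan([515.4,-327.8,6],Rtool([0,0,-1],u(197.6)),N=1)
E
```

```text
[ 515.84978137 -329.44497995   11.00615231] [-0.21488601 -0.39859268 -1.85764185]
N 1 row [-0.0017, -0.0001, 0.005] [-0.0015, 0.001, -0.0041] dist 5.3 ang 0.26
```

>>> {"op": "arm_command", "data": {
  "increments": [
    [-0.0017, 0, 0.003, -0.0015, 0.001, -0.004],
    [0, 0, 0.0015, 0, 0, 0],
    [0, 0, 0, 0, 0, 0]
  ]
}}

```text
time_s: 12.2
eef_pos: [516.3, -327.7, 7.8]
ee_rot: [-2.535, 1.854, -0.004]
ft_force: [0.7, -0.2, -1.3]
opening: 11.5
```

>>> {"op": "arm_command", "data": {
  "increments": [
    [0, 0, 0, 0, 0, 0],
    [0, 0, 0, 0, 0, 0],
    [0, 0, -0.008, 0, 0, 0],
    [0, 0, -0.006, 0, 0, 0]
  ],
  "gripper": 0.032
}}

```text
time_s: 12.6
eef_pos: [517.2, -328.0, 23.6]
ee_rot: [-2.536, 1.853, -0.006]
ft_force: [0.1, 0.0, 1.5]
opening: 32.2
```

```bash
python3 - <<'E'
from h import *
import ik
o=env.observe();print(o['eef_pos'],o['ft_force'],o['opening'])
R0=Rtool([0,0,-1],u(197.6));a=np.radians(-20);Ra=R0@R.from_rotvec([0,a,0]).as_matrix();print(Ra.round(2))
for zt in (50,34):
    tip=np.array([515.3,-328.2,zt]);p=tip-Ra@np.array([0,0,-26.]);print(zt,p.round(1));q,c=ik.ik(p,Ra,o['joints']);print(q.round(2),c)
    plan(p,Ra,N=4)
im,C,_=snap('w10')
E
```

```text
[ 517.23875822 -327.97663867   23.64181002] [0.11299853 0.0283897  1.51976244] 32.162767059454325
[[ 0.28 -0.95 -0.1 ]
 [-0.9  -0.3   0.33]
 [-0.34  0.   -0.94]]
50 [ 512.6 -319.7   25.6]
[-0.43  0.58 -0.02 -0.27 -1.22  0.86] 1.3862928744349822e-26
N 4 row [-0.0024, 0.0005, -0.0002] [-0.0007, -0.0879, 0.0006] dist 9.7 ang 20.16
34 [ 512.6 -319.7    9.6]
[-0.43  0.6  -0.03 -0.28 -1.19  0.87] 2.2475097251756303e-26
N 4 row [-0.0019, 0.0005, 0.0038] [-0.0007, -0.0879, 0.0006] dist 17.0 ang 20.16
12.6 [ 517.23875822 -327.97663867   23.64181002] [-2.53600947  1.85261631 -0.00638844] [0.11299853 0.0283897  1.51976244] 32.162767059454325
```

View pics/w10.png

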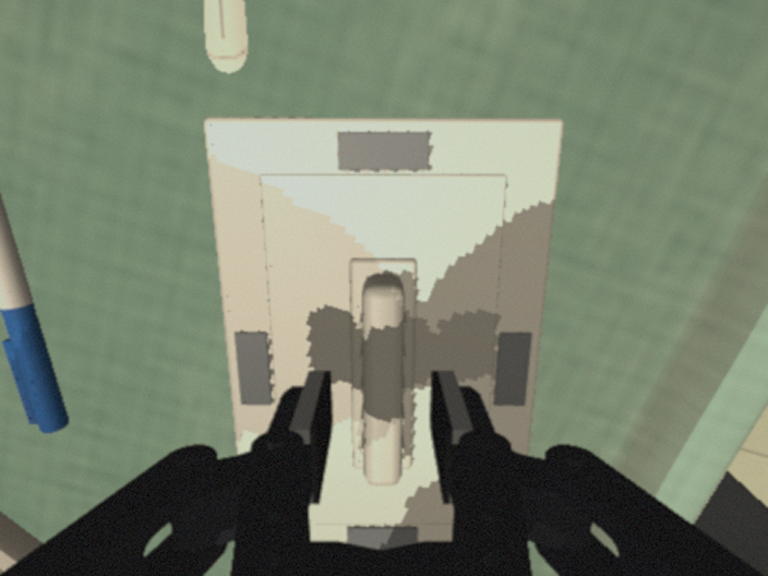

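The lid is back on the table and the fingers straddle the ridge (383,380). Now leaning 20°.

>>> {"op": "arm_command", "data": {
  "increments": [
    [-0.0024, 0.0007, -0.0005, 0, -0.088, 0],
    [-0.0024, 0.0007, -0.0005, 0, -0.088, 0],
    [-0.0024, 0.0005, -0.0002, 0, -0.088, 0],
    [-0.0024, 0.0005, -0.0002, 0, -0.088, 0],
    [0, 0, 0, 0, 0, 0],
    [0, 0, 0, 0, 0, 0]
  ]
}}

```text
time_s: 13.25
eef_pos: [513.9, -319.0, 31.5]
ee_rot: [-2.341, 1.699, 0.416]
ft_force: [0.2, -0.7, -0.2]
opening: 31.9
```

```bash
cat > lg.py <<'E'
from h import *
R0=Rtool([0,0,-1],u(197.6));a=np.radians(-20);Ra=R0@R.from_rotvec([0,a,0]).as_matrix()
def lgp(zt): return np.array([515.6,-328.2,zt])-Ra@np.array([0,0,-26.])
E
python3 - <<'E'
from lg import *
from kin2 import rec
o=env.observe();rec();print(o['eef_pos'],o['ft_force'],o['opening'])
plan(lgp(36),Ra,N=4)
im,C,_=snap('w11');s=env.get_image('scene');crop(s,260,220,420,340,5,'pics/s11.png')
E
```

```text
[ 513.9326241  -318.98302661   31.45553225] [ 0.19160401 -0.65405185 -0.21240068] 31.936457282644387
N 4 row [0.0018, 0.0003, 0.0046] [-0.0019, 0.0025, 0.0023] dist 19.9 ang 0.9
13.25 [ 513.9326241  -318.98302661   31.45553225] [-2.34122522  1.69940111  0.41573498] [ 0.19160401 -0.65405185 -0.21240068] 31.936457282644387
```

View pics/s11.png

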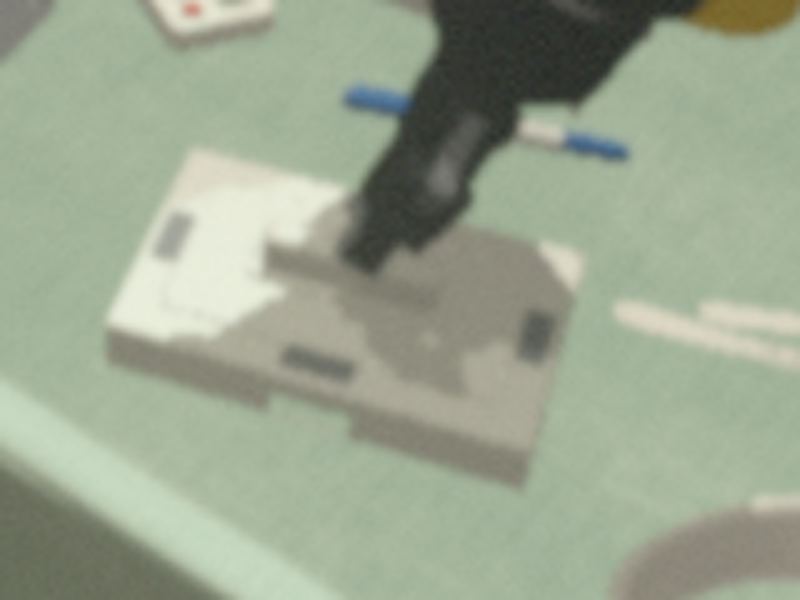

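>>> {"op": "arm_command", "data": {
  "increments": [
    [0.0018, 0.0003, 0.0046, -0.002, 0.0025, 0.0023],
    [0.0018, 0.0003, 0.0046, -0.002, 0.0025, 0.0023],
    [0.0018, 0.0003, 0.0046, -0.002, 0.0025, 0.0023],
    [0.0015, 0.0003, 0.0035, -0.001, 0.002, 0.002],
    [0, 0, 0, 0, 0, 0]
  ]
}}

```text
time_s: 13.85
eef_pos: [512.5, -316.6, 12.7]
ee_rot: [-2.351, 1.713, 0.411]
ft_force: [-0.3, 0.1, -0.5]
opening: 31.9
```

```bash
python3 - <<'E'
from lg import *
o=env.observe();print(o['eef_pos'],o['ft_force'],o['opening'])
plan(lgp(34),Ra,N=1)
s=env.get_image('scene');crop(s,260,220,420,340,5,'pics/s12.png')
E
```

```text
[ 512.54775017 -316.55949452   12.74089754] [-0.3418379   0.0858957  -0.49725556] 31.85238774720855
N 1 row [0.004, 0.0006, 0.0019] [0.0012, -0.0028, 0.004] dist 4.5 ang 0.29
```

View pics/s12.png

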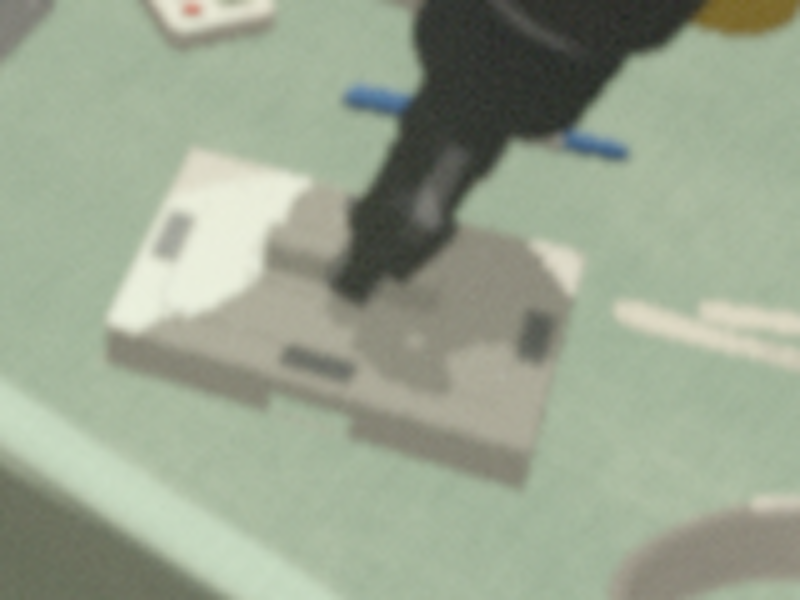

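>>> {"op": "arm_command", "data": {
  "increments": [
    [0.003, 0.0006, 0.0005, 0.001, -0.0028, 0.004],
    [0, 0, 0, 0, 0, 0]
  ]
}}

```text
time_s: 14.1
eef_pos: [513.2, -319.6, 11.6]
ee_rot: [-2.346, 1.717, 0.413]
ft_force: [0.7, 0.2, 0.5]
opening: 32.1
```

>>> {"op": "arm_command", "data": {
  "increments": [
    [0, 0, 0, 0, 0, 0],
    [0, 0, 0, 0, 0, 0],
    [0, 0, 0, 0, 0, 0],
    [0, 0, 0, 0, 0, 0]
  ],
  "gripper": 0.004,
  "newtons": 60
}}

```text
time_s: 14.5
eef_pos: [513.4, -320.2, 11.8]
ee_rot: [-2.345, 1.717, 0.412]
ft_force: [0.1, 0.0, -0.3]
opening: 12.1
```

>>> {"op": "arm_command", "data": {
  "increments": [
    [0, 0, 0, 0, 0, 0],
    [0, 0, 0, 0, 0, 0]
  ],
  "newtons": 110
}}

```text
time_s: 14.7
eef_pos: [513.5, -320.3, 12.0]
ee_rot: [-2.346, 1.717, 0.411]
ft_force: [-0.6, -0.5, -0.9]
opening: 10.2
```

```bash
python3 - <<'E'
from lg import *
o=env.observe();print(repr(o['eef_pos']),repr(o['ee_rot']),o['ft_force'],o['opening'])
Rn=R.from_rotvec(o['ee_rot']).as_matrix();print(Rn.round(4))
Rr=Rn@R.from_rotvec([0,-a,0]).as_matrix();print((Rr).round(4))
s=env.get_image('scene');crop(s,260,220,420,340,5,'pics/s13.png');snap('w13')
E
```

```text
array([ 513.49733873, -320.34538134,   12.00683929]) array([-2.34553992,  1.71727628,  0.41130213]) [-0.55140611 -0.52223939 -0.88603635] 10.244841892441496
[[ 0.2841 -0.9533 -0.102 ]
 [-0.8961 -0.3019  0.3253]
 [-0.3409 -0.001  -0.9401]]
[[ 3.019e-01 -9.533e-01  1.300e-03]
 [-9.533e-01 -3.019e-01 -8.000e-04]
 [ 1.200e-03 -1.000e-03 -1.000e+00]]
14.75 [ 513.48416584 -320.33648496   11.99374529] [-2.34553389  1.71726312  0.4113845 ] [0.07425597 0.17607953 0.46482309] 10.252772567009263
```

View pics/w13.png

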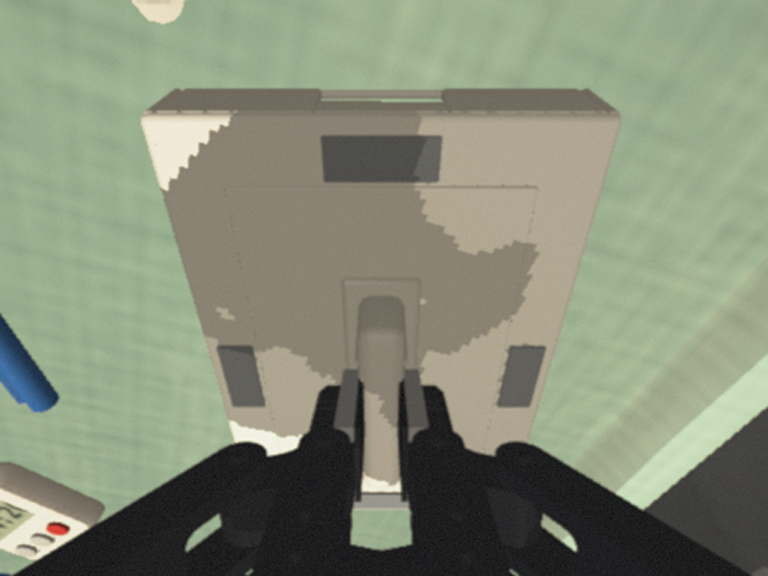

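```bash
python3 - <<'E'
from h import *
im,C,p,Rt=load('w13')
crop(im,85,50,425,130,2.3,'pics/w13a.png')
g=im.astype(int).sum(2)
for c in (110,150,190,300,350,390): print(c,g[55:90,c].tolist())
E
```

```text
110 [486, 482, 496, 487, 488, 489, 486, 476, 431, 358, 312, 300, 305, 319, 309, 312, 309, 314, 384, 490, 462, 483, 552, 608, 637, 663, 679, 689, 690, 692, 691, 691, 690, 686, 691]
150 [483, 480, 482, 450, 345, 311, 316, 311, 317, 315, 319, 312, 316, 308, 317, 320, 309, 324, 384, 480, 460, 470, 542, 601, 632, 654, 682, 693, 654, 473, 376, 385, 383, 382, 377]
190 [472, 481, 469, 444, 348, 310, 305, 315, 320, 312, 319, 318, 318, 315, 323, 316, 312, 321, 328, 356, 352, 353, 372, 375, 386, 383, 385, 387, 381, 383, 382, 381, 384, 377, 380]
300 [487, 491, 476, 448, 349, 308, 311, 317, 316, 318, 314, 321, 310, 312, 317, 303, 314, 316, 311, 342, 364, 390, 418, 437, 460, 478, 491, 484, 491, 488, 496, 486, 489, 495, 498]
350 [465, 462, 461, 440, 352, 309, 316, 317, 318, 315, 307, 314, 306, 313, 320, 314, 310, 315, 338, 399, 391, 390, 409, 434, 448, 468, 484, 489, 491, 490, 490, 490, 494, 492, 492]
390 [478, 475, 463, 444, 349, 300, 304, 308, 306, 314, 319, 322, 311, 315, 317, 314, 315, 316, 341, 386, 404, 388, 411, 435, 439, 467, 478, 488, 496, 479, 499, 484, 490, 493, 494]
```

View pics/w13a.png

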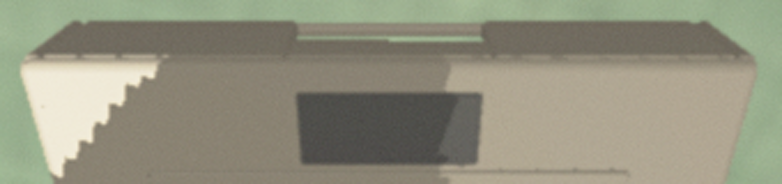

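```bash
python3 - <<'E'
from h import *
im,C,p,Rt=load('w13')
g=cv2.GaussianBlur(im.astype(float),(3,3),.6).sum(2)
def cr(v,th):
    for i in range(len(v)-1):
        if (v[i]-th)*(v[i+1]-th)<=0 and v[i]!=v[i+1]: return i+(th-v[i])/(v[i+1]-v[i])
B=np.array([(c,55+cr(g[55:63,c],(470+312)/2)) for c in list(range(125,205))+list(range(302,395))],np.float32)
v=cv2.fitLine(B,cv2.DIST_HUBER,0,.01,.01).ravel();at=lambda c:np.array([c,v[3]+(c-v[2])*v[1]/v[0]])
print('bottom row',at(130),at(390))
ctr=np.array([516.16,-327.27,0]);xh=u(287.6);yh=u(197.6)
for name,dl in (('raw',[0,0,0]),('corr',[0,-.9,-2.4])):
    K,E=C;E2=E.copy();E2[:3,3]=E[:3,3]-E[:3,:3]@(Rt@np.array(dl)) # camera origin shifted by Rt@dl
    C2=(K,E2)
    for lab,uv,z in (('bot',at(130),0),('bot',at(390),0),('top',(130,73.3),25.5),('top',(370,73.3),25.5)):
        X=onplane(C2,uv,z);d=X-p;print(name,lab,X.round(1),'along x',(d@xh).round(2),'y',(d@yh).round(2))
E
```

```text
bottom row [130.          58.60109711] [390.          58.58910751]
raw bot [ 592.5 -397.     0. ] along x 96.94 y -52.19
raw bot [ 486.3 -430.7    0. ] along x 97.0 y 59.29
raw top [ 585.2 -400.5   25.5] along x 98.07 y -44.17
raw top [ 501.9 -426.9   25.5] along x 98.12 y 43.23
corr bot [ 594.3 -396.7    0. ] along x 97.21 y -53.9
corr bot [ 486.4 -431.     0. ] along x 97.28 y 59.29
corr top [ 586.9 -400.1   25.5] along x 98.25 y -45.9
corr top [ 502.1 -427.1   25.5] along x 98.3 y 43.11
```

```bash
cat > place.py <<'E'
from h import *
_,_,p13,R13=load('w13')
yt=R13[:,1];xl=-np.array([yt[0],yt[1],0]);xl/=np.linalg.norm(xl);zl=np.array([0,0,1.]);yl=np.cross(zl,xl)
RL=np.column_stack([xl,yl,zl]);pl=np.array([p13[0],p13[1],0])-yl*7.7
RREL=RL.T@R13;PREL=RL.T@(p13-pl)
_,_,p2,R2=load('w2')
CT=np.array([501.9,-17.1,95.6])+R2@np.array([0,-.9,-2.4]);F=rimframe(7.25)
def tgt(h,dx=0,dy=0):
    return CT+F@(np.array([dx,dy,h-27.5])+PREL),F@RREL
def lidpose():
    o=env.observe();Rt=R.from_rotvec(o['ee_rot']).as_matrix();Rl=Rt@RREL.T;pb=o['eef_pos']-Rl@PREL
    d=F.T@(pb-CT);w=R.from_matrix(F.T@Rl).as_rotvec();return d+[0,0,27.5],np.degrees(w),o
if __name__=='__main__':
    import ik
    print(CT,PREL);q=env.observe()['joints']
    for h in (100,60,30,11,4):
        p,G=tgt(h);q,c=ik.ik(p,G,[-.07,0,-.62,-.77,-.67,.84]);print(h,p.round(1),q.round(2),round(c,4))
E
python3 place.py
```

```text
[501.60180667 -17.12725424  98.14565079] [1.29339951e-14 7.70000000e+00 1.19937453e+01]
100 [458.7 -14.8 171.3] [-0.07 -0.11 -0.61 -0.68 -0.74  0.73] 0.0
60 [478.6 -12.3 136.7] [-0.08 -0.02 -0.62 -0.76 -0.67  0.83] 0.0
30 [493.4 -10.4 110.7] [-0.08  0.04 -0.62 -0.82 -0.63  0.92] 0.0
11 [502.9  -9.2  94.2] [-0.09  0.09 -0.61 -0.86 -0.61  0.97] 0.0
4 [506.3  -8.8  88.2] [-0.09  0.11 -0.61 -0.88 -0.6   0.99] 0.0
```

Every height on the way in is reachable with this lean. Lifting and carrying.

```bash
python3 - <<'E'
from place import *
pt,G=tgt(100);o=env.observe();R0=R.from_rotvec(o['ee_rot']);rel=(R0.inv()*R.from_matrix(G)).as_rotvec()
plan([513,-318,70],R0.as_matrix(),N=2)
plan([490,-225,210],(R0*R.from_rotvec(rel*.3)).as_matrix(),N=7)
E
```

```text
N 2 row [-0.011, -0.0002, -0.0269] [0.0, 0.0, 0.0] dist 58.0 ang 0.0
N 7 row [-0.0227, -0.0025, -0.0219] [0.0236, 0.002, -0.0005] dist 221.0 ang 9.51
```

>>> {"op": "arm_command", "data": {
  "increments": [
    [-0.004, 0, -0.01, 0, 0, 0],
    [-0.011, -0.0002, -0.0269, 0, 0, 0],
    [-0.022, -0.0025, -0.025, 0.0236, 0.002, -0.0005],
    [-0.0227, -0.0025, -0.0219, 0.0236, 0.002, -0.0005],
    [-0.0227, -0.0025, -0.0219, 0.0236, 0.002, -0.0005],
    [-0.0227, -0.0025, -0.0219, 0.0236, 0.002, -0.0005],
    [-0.0227, -0.0025, -0.0219, 0.0236, 0.002, -0.0005]
  ]
}}

```text
time_s: 15.5
eef_pos: [496.5, -248.7, 199.4]
ee_rot: [-2.265, 1.697, 0.304]
ft_force: [0.9, -0.5, -1.3]
opening: 10.8
```

```bash
python3 - <<'E'
from place import *
d,w,o=lidpose();print(o['eef_pos'],d.round(1),w.round(1),o['opening'],o['joints'].round(2));plan(*tgt(100),N=9)
E
```

```text
[ 496.53845185 -248.67921738  199.39729228] [  17.  -236.5  120.8] [ 2.5 23.9  7.7] 10.84543517334205 [-0.38  0.3   0.01 -0.34 -1.42  0.74]
N 9 row [-0.0237, -0.0002, 0.012] [0.0486, 0.0049, -0.0018] dist 238.6 ang 25.2
```

>>> {"op": "arm_command", "data": {
  "increments": [
    [-0.0237, -0.0002, 0.009, 0.0486, 0.0049, -0.0018],
    [-0.0237, -0.0002, 0.009, 0.0486, 0.0049, -0.0018],
    [-0.0237, -0.0002, 0.009, 0.0486, 0.0049, -0.0018],
    [-0.0237, -0.0002, 0.01, 0.0486, 0.0049, -0.0018],
    [-0.0237, -0.0002, 0.012, 0.0486, 0.0049, -0.0018],
    [-0.0237, -0.0002, 0.012, 0.0486, 0.0049, -0.0018],
    [-0.0237, -0.0002, 0.012, 0.0486, 0.0049, -0.0018],
    [-0.0237, -0.0002, 0.012, 0.0486, 0.0049, -0.0018],
    [-0.0137, -0.0002, 0.006, 0.0286, 0.0029, -0.001],
    [0, 0, 0, 0, 0, 0]
  ]
}}

```text
time_s: 16.5
eef_pos: [453.9, -21.8, 193.8]
ee_rot: [-1.973, 1.569, -0.127]
ft_force: [0.0, -0.4, -0.9]
opening: 10.3
```

```bash
python3 - <<'E'
from place import *
d,w,o=lidpose();print(o['eef_pos'],d.round(1),w.round(1),o['opening'],o['joints'].round(2));plan(*tgt(50),N=4)
E
```

```text
[453.93490622 -21.81103397 193.76317118] [  6.5  -6.4 122.3] [-0.2 -0.6  0.3] 10.337919970311122 [-0.09 -0.16 -0.53 -0.61 -0.85  0.65]
N 4 row [0.0046, 0.0017, 0.0175] [-0.002, -0.0007, 0.0021] dist 72.8 ang 0.68
```

>>> {"op": "arm_command", "data": {
  "increments": [
    [0.0046, 0.0017, 0.0175, -0.002, -0.0007, 0.0021],
    [0.0046, 0.0017, 0.0175, -0.002, -0.0007, 0.0021],
    [0.0046, 0.0017, 0.0175, -0.002, -0.0007, 0.0021],
    [0.0046, 0.0017, 0.0175, -0.002, -0.0007, 0.0021],
    [0, 0, 0, 0, 0, 0],
    [0, 0, 0, 0, 0, 0]
  ]
}}

```text
time_s: 17.1
eef_pos: [485.5, -12.5, 131.1]
ee_rot: [-1.977, 1.57, -0.118]
ft_force: [0.2, 0.1, -1.7]
opening: 10.4
```

```bash
python3 - <<'E'
from place import *
d,w,o=lidpose();print(o['eef_pos'],d.round(1),w.round(1),o['opening'],o['ft_force'],o['joints'].round(2));plan(*tgt(38),N=2)
s=env.get_image('scene');crop(s,160,130,290,230,6,'pics/s15.png');t=env.get_image('top');crop(t,185,165,275,245,8,'pics/t15.png');snap('w15')
E
```

```text
[485.4547759  -12.52326372 131.08688717] [ 3.2 -1.1 51.7] [ 0.  -0.2  0.4] 10.411922591702524 [ 0.189678    0.12142153 -1.70993769] [-0.09 -0.02 -0.54 -0.71 -0.73  0.78]
N 2 row [0.0018, 0.0016, 0.0066] [-0.0004, 0.0002, 0.0038] dist 14.1 ang 0.43
17.2 [485.45755695 -12.43387236 131.48675791] [-1.97627832  1.56952102 -0.11945668] [-0.56221918 -0.47779992 -1.41869236] 10.292823636615418
```

View pics/s15.png

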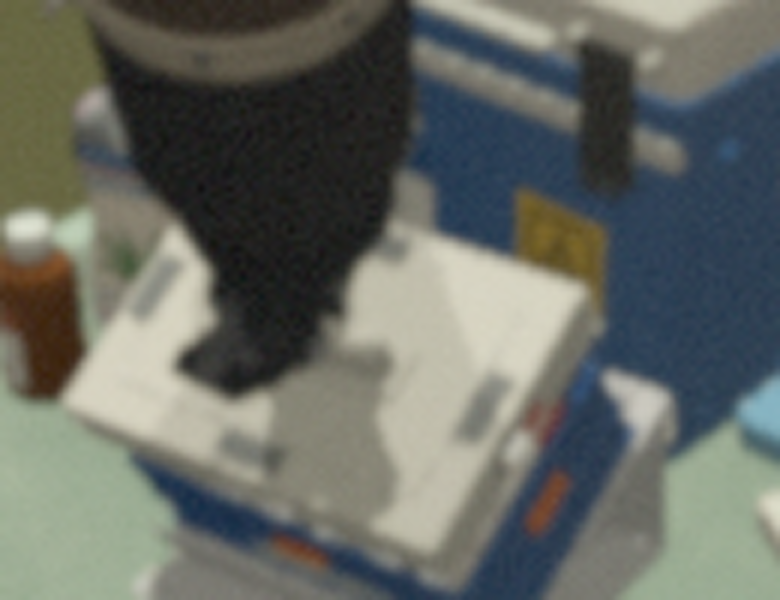

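View pics/t15.png

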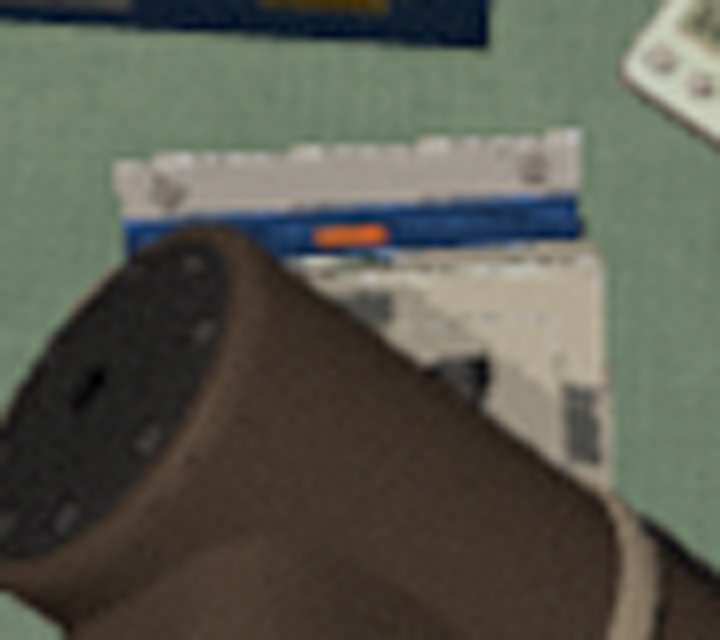

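View pics/w15.png

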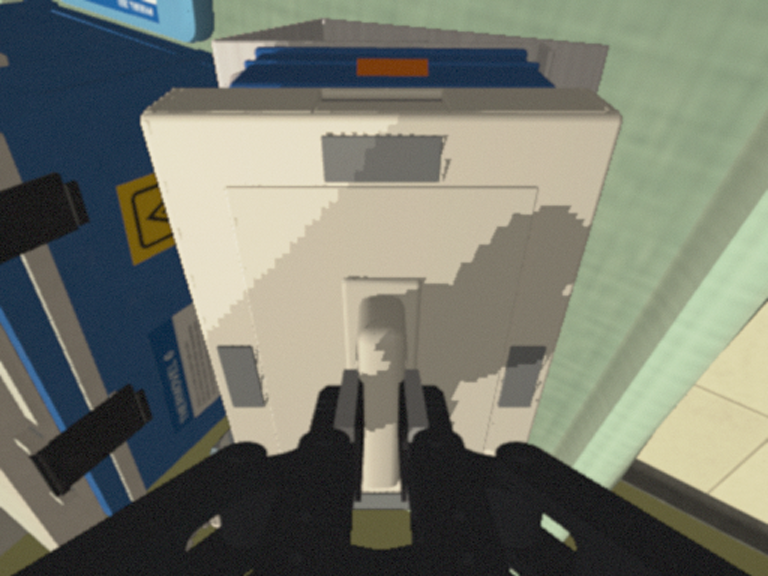

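The wrist view now shows the lid's end (window centre about (381,95)) together with the box's end catch (centre about (392,67)), which gives a direct alignment check.

```bash
python3 - <<'E'
from place import *
im,C,p,Rt=load('w15')
crop(im,130,5,420,85,2.7,'pics/w15a.png')
K,E=C;E2=E.copy();E2[:3,3]=E[:3,3]-E[:3,:3]@(Rt@np.array([0,-.9,-2.4]));C2=(K,E2)
hsv=cv2.cvtColor(im,cv2.COLOR_RGB2HSV);m=((hsv[...,0]<18)&(hsv[...,1]>150)&(hsv[...,2]>110)).astype(np.uint8);m[:20]=0;m[60:]=0
n,l,st,ce=cv2.connectedComponentsWithStats(m)
for i in range(1,n):
    if st[i,4]>60: print('catch',st[i],ce[i])
for y,z in ((-89,-19),(-87,-14)):
    for uv in [(238.5,44.5),(285.5,44.5),(262,44.5)]:
        # plane rim y = -89
        X=onplane(C2,uv,n=F[:,1],p=CT+F@np.array([0,y,0]));print('catch on y plane',(F.T@(X-CT)).round(2))
Rl=Rt@RREL.T;pb=p-Rl@PREL
d=F.T@(pb-CT);print('lid now',d)
for uv in [(213.5,66),(294.5,66)]:
    X=onplane(C2,uv,n=Rl[:,1],p=pb+Rl@np.array([0,-89.5,0]));print('window in lid frame',(Rl.T@(X-pb)).round(2),'rim',(F.T@(X-CT)).round(2))
E
```

```text
catch [239  40  46  10 454] [261.51762115  44.46035242]
catch on y plane [ 12.06 -89.   -10.21]
catch on y plane [-12.67 -89.   -11.18]
catch on y plane [ -0.27 -89.   -10.69]
catch on y plane [ 12.52 -87.   -19.97]
catch on y plane [-13.51 -87.   -21.  ]
catch on y plane [ -0.47 -87.   -20.48]
lid now [ 3.41995204 -1.00502141 24.59129436]
window in lid frame [ 16.28 -89.5   11.69] rim [ 20.25 -90.39  36.35]
window in lid frame [-16.76 -89.5   11.64] rim [-12.78 -90.62  36.15]
```

View pics/w15a.png

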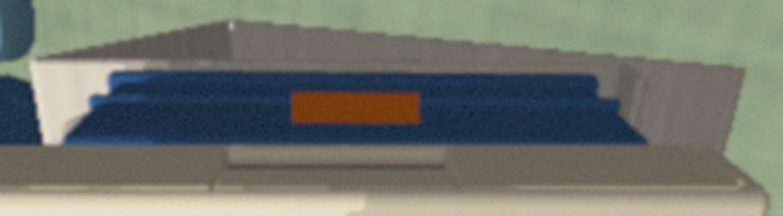

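Across the slope, the catch sits at x = -0.3 mm and the lid window at -0.2 mm, so the alignment agrees. Along y there may be about -1 mm, so I'll take -0.5 and feel the way down.

```bash
python3 - <<'E'
from place import *
plan(*tgt(36,0,-.5),N=3)
E
```

```text
N 3 row [0.0017, 0.0012, 0.0051] [-0.0008, 0.0, 0.0027] dist 16.6 ang 0.48
```

>>> {"op": "arm_command", "data": {
  "increments": [
    [0.0017, 0.0014, 0.0051, -0.0008, 0, 0.003],
    [0.0017, 0.0014, 0.0051, -0.0008, 0, 0.003],
    [0.0017, 0.0014, 0.0051, -0.0008, 0, 0.003],
    [0, 0, 0, 0, 0, 0]
  ]
}}

```text
time_s: 17.65
eef_pos: [490.6, -11.5, 116.5]
ee_rot: [-1.969, 1.577, -0.118]
ft_force: [0.5, 0.4, -1.8]
opening: 10.5
```

```bash
python3 - <<'E'
from place import *
d,w,o=lidpose();print(d.round(2),w.round(2),o['opening'],o['ft_force']);plan(*tgt(30,0,-.5),N=2)
E
```

```text
[ 0.34 -0.76 36.52] [-0.04 -0.17 -0.05] 10.45278431982988 [ 0.5275155   0.44938618 -1.84138928]
N 2 row [0.001, 0.0002, 0.0031] [-0.0016, -0.0003, 0.0001] dist 6.5 ang 0.18
```

>>> {"op": "arm_command", "data": {
  "increments": [
    [0.001, 0.0002, 0.0031, -0.0016, -0.0003, 0],
    [0.001, 0.0002, 0.0031, -0.0016, -0.0003, 0],
    [0.001, 0, 0.0028, 0, 0, 0]
  ]
}}

```text
time_s: 17.95
eef_pos: [495.3, -10.7, 107.6]
ee_rot: [-1.972, 1.578, -0.115]
ft_force: [-0.5, 0.9, -1.7]
opening: 10.4
```

```bash
cat > st.py <<'E'
from place import *
import sys
d,w,o=lidpose();print(d.round(2),w.round(2),o['opening'],'F rim',(F.T@o['ft_force']).round(1),'M',o['wrist_torque'].round(2));plan(*tgt(float(sys.argv[1]),0,float(sys.argv[2]) if len(sys.argv)>2 else -.5),N=int(sys.argv[3]) if len(sys.argv)>3 else 2)
E
python3 st.py 24
```

```text
[-1.000e-02 -5.700e-01  2.642e+01] [-0.01  0.01  0.02] 10.404267961007786 F rim [-1.2  0.9 -1.3] M [-1.56  1.63 -0.  ]
N 2 row [0.0004, -0.0, 0.0012] [0.0001, -0.0001, 0.0002] dist 2.4 ang 0.03
```

>>> {"op": "arm_command", "data": {
  "increments": [
    [0.0008, 0, 0.0022, 0, 0, 0],
    [0.0008, 0, 0.0022, 0, 0, 0],
    [0, 0, 0, 0, 0, 0]
  ]
}}

```text
time_s: 18.25
eef_pos: [497.9, -10.4, 102.6]
ee_rot: [-1.972, 1.578, -0.114]
ft_force: [-0.7, 0.5, -1.7]
opening: 10.1
```

```bash
python3 st.py 18
```

```text
[-0.22 -0.52 20.76] [0.   0.06 0.02] 10.083904692749318 F rim [-1.4  0.6 -1.2] M [-1.51  1.64  0.01]
N 2 row [0.0005, -0.0001, 0.0013] [0.0005, 0.0, -0.0] dist 2.8 ang 0.06
```

>>> {"op": "arm_command", "data": {
  "increments": [
    [0.0007, 0, 0.002, 0.0005, 0, 0],
    [0.0007, 0, 0.002, 0.0005, 0, 0],
    [0, 0, 0, 0, 0, 0]
  ]
}}

```text
time_s: 18.55
eef_pos: [500.2, -10.0, 98.7]
ee_rot: [-1.971, 1.578, -0.115]
ft_force: [0.0, -0.5, -1.7]
opening: 10.1
```

```bash
python3 st.py 13; python3 - <<'E'
from h import *
s=env.get_image('scene');crop(s,160,130,290,230,6,'pics/s16.png')
E
```

```text
[-0.1  -0.51 16.23] [-0.   -0.02  0.01] 10.087290096089287 F rim [-0.9 -0.5 -1.5] M [-1.55  1.69 -0.  ]
N 2 row [0.0005, -0.0, 0.0015] [-0.0001, -0.0, 0.0001] dist 3.2 ang 0.02
```

View pics/s16.png

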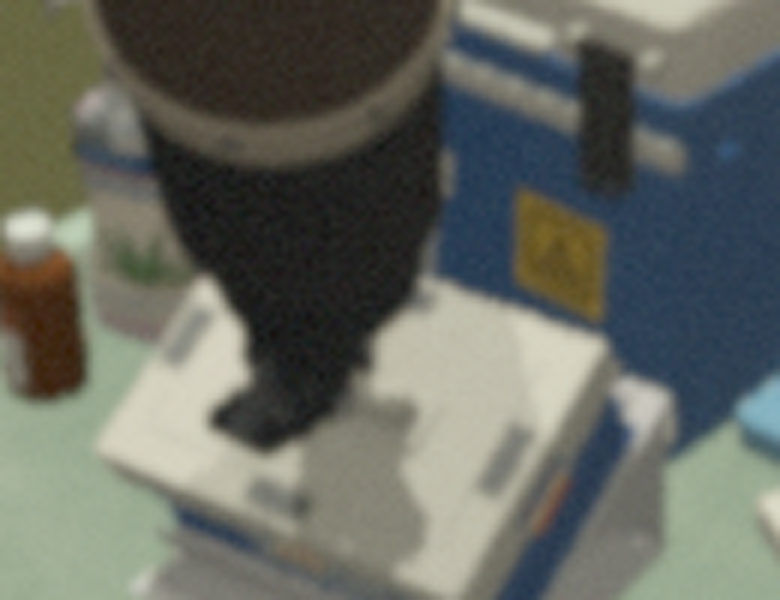

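The skirt is going on round the rim without force. Continuing to the catches.

>>> {"op": "arm_command", "data": {
  "increments": [
    [0.0006, 0, 0.0016, 0, 0, 0],
    [0.0005, 0, 0.0014, 0, 0, 0],
    [0, 0, 0, 0, 0, 0]
  ]
}}

```text
time_s: 18.9
eef_pos: [502.0, -9.9, 96.3]
ee_rot: [-1.971, 1.577, -0.116]
ft_force: [-0.9, -0.1, 0.1]
opening: 10.0
```

```bash
python3 st.py 10
```

```text
[ 0.24 -0.58 13.26] [-0.   -0.06  0.03] 10.028261862551181 F rim [-0.7 -0.   0.6] M [-1.3   1.81  0.2 ]
N 2 row [0.0005, 0.0001, 0.0015] [-0.0004, -0.0, 0.0004] dist 3.3 ang 0.06
```

>>> {"op": "arm_command", "data": {
  "increments": [
    [0.0005, 0, 0.0012, 0, 0, 0],
    [0.0003, 0, 0.0008, 0, 0, 0],
    [0, 0, 0, 0, 0, 0]
  ]
}}

```text
time_s: 19.2
eef_pos: [502.2, -9.8, 96.4]
ee_rot: [-1.973, 1.573, -0.116]
ft_force: [-3.8, -0.4, 1.8]
opening: 10.5
```

```bash
python3 st.py 10
```

```text
[ 0.47 -0.51 13.2 ] [ 0.08 -0.12  0.17] 10.549287521269129 F rim [-2.4  0.1  3.4] M [-1.19  1.99  0.26]
N 2 row [0.0005, 0.0002, 0.0015] [-0.0005, 0.0007, 0.0018] dist 3.2 ang 0.23
```

>>> {"op": "arm_command", "data": {
  "increments": [
    [0.0014, 0, 0.0038, 0, 0, 0],
    [0.0014, 0, 0.0038, 0, 0, 0]
  ]
}}

```text
time_s: 19.4
eef_pos: [504.7, -9.2, 91.8]
ee_rot: [-1.976, 1.568, -0.115]
ft_force: [-4.1, 0.5, -2.9]
opening: 10.3
```

```bash
python3 st.py 10; python3 - <<'E'
from h import *
snap('w17');s=env.get_image('scene');crop(s,160,130,290,230,6,'pics/s17.png')
E
```

```text
[ 0.39 -0.13  7.93] [ 0.21 -0.19  0.37] 10.336625023629981 F rim [-4.9  1.  -0.5] M [-1.82  3.06  0.48]
N 2 row [-0.0002, 0.0001, -0.001] [-0.0004, 0.0018, 0.0036] dist 2.1 ang 0.46
19.4 [504.65712666  -9.15105399  91.76057039] [-1.97563581  1.568396   -0.11479652] [-4.10114335  0.50135901 -2.88658964] 10.336625023629981
```

View pics/s17.png

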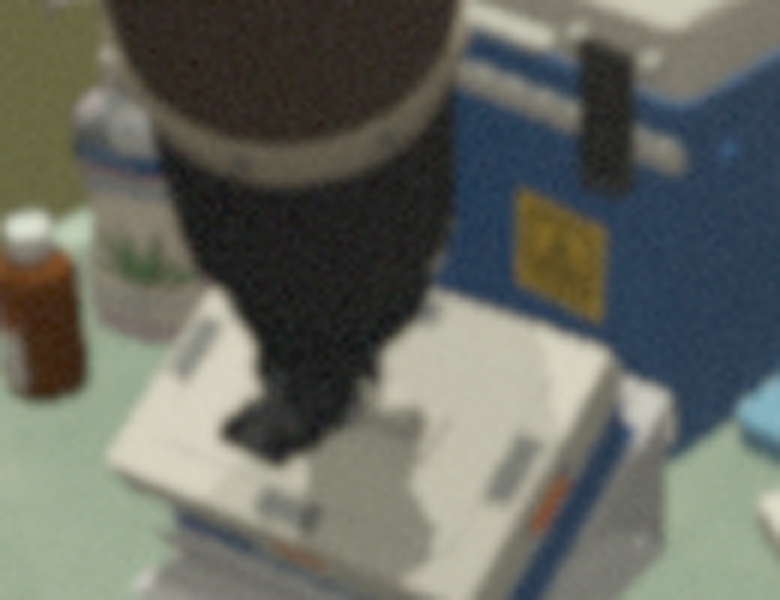

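View pics/w17.png

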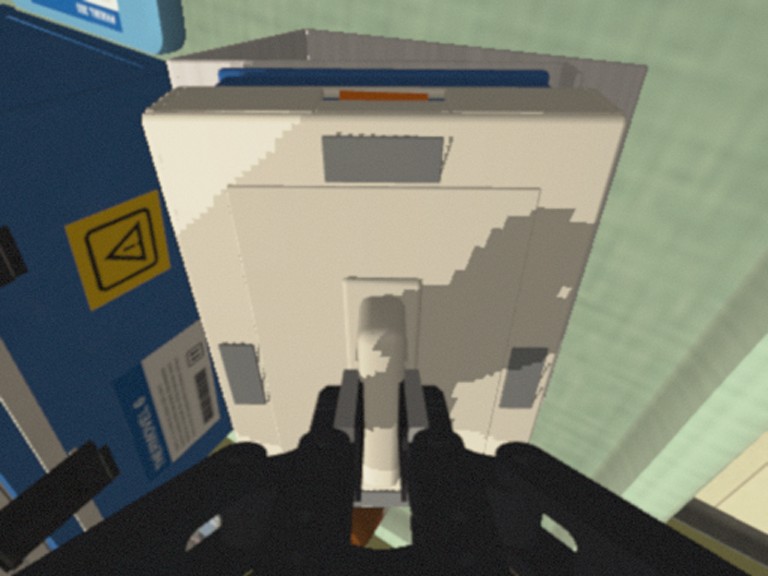

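It advanced 5 mm and the orange catch now shows in the near-end window at (385,96). I'll keep pushing square, in small rows.

>>> {"op": "arm_command", "data": {
  "increments": [
    [0.0014, 0, 0.0038, 0, 0, 0],
    [0.0014, 0, 0.0038, 0, 0, 0]
  ]
}}

```text
time_s: 19.7
eef_pos: [506.1, -8.9, 89.8]
ee_rot: [-1.982, 1.558, -0.113]
ft_force: [-54.0, -16.5, 78.5]
opening: 10.8
```

```bash
python3 st.py 6
```

```text
[ 0.71 -0.05  5.44] [ 0.46 -0.28  0.81] 10.819428692987096 F rim [-8.9 -9.6 95.8] M [5.23 5.46 4.92]
N 2 row [0.0001, 0.0003, -0.0003] [0.0001, 0.004, 0.0075] dist 0.8 ang 0.98
```

96 N means hard contact, so stop pushing and relax.

>>> {"op": "arm_command", "data": {
  "increments": [
    [-0.0007, 0, -0.002, 0, 0, 0]
  ]
}}

```text
time_s: 19.8
eef_pos: [505.2, -9.5, 91.5]
ee_rot: [-1.98, 1.56, -0.115]
ft_force: [42.3, 11.9, -74.2]
opening: 9.9
```

```bash
python3 st.py 6; python3 - <<'E'
from h import *
snap('w18');s=env.get_image('scene');crop(s,160,130,290,230,6,'pics/s18.png')
E
```

```text
[ 0.77 -0.55  7.43] [ 0.38 -0.34  0.73] 9.884689042952306 F rim [  0.5   6.5 -86. ] M [-8.68  0.11 -4.48]
N 2 row [0.0002, 0.0003, 0.0007] [-0.0006, 0.0033, 0.007] dist 1.6 ang 0.89
19.8 [505.21075057  -9.53930419  91.49830698] [-1.98012431  1.55974457 -0.11477938] [ 42.29469464  11.91204444 -74.24525291] 9.884689042952306
```

View pics/s18.png

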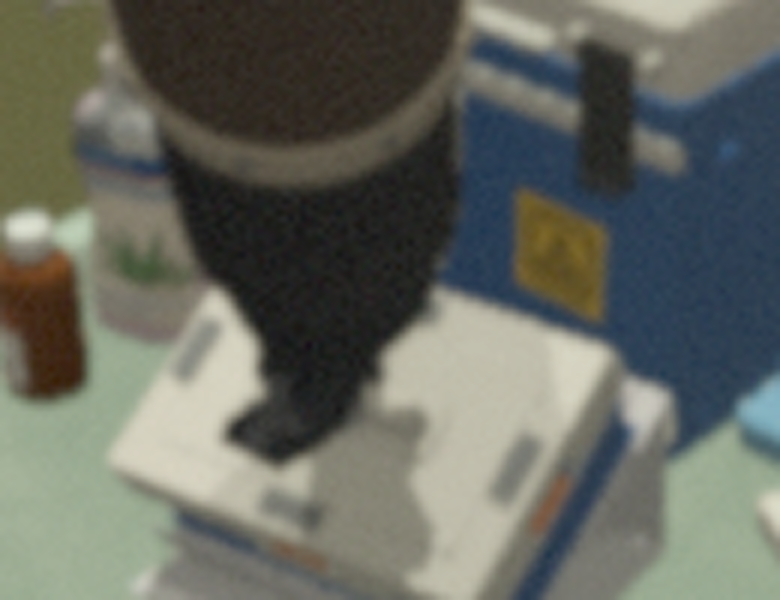

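View pics/w18.png

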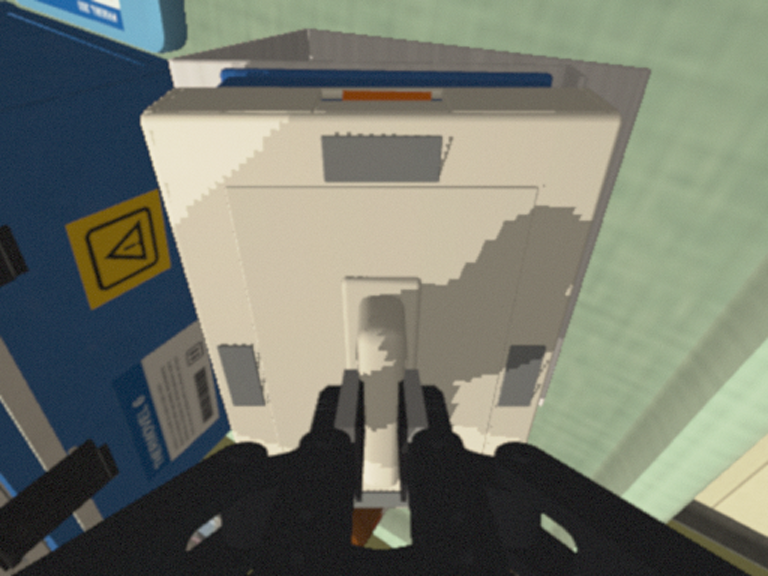

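The lid now holds against an 86 N pull, so it is latched. I'll relax the arm and release.

>>> {"op": "arm_command", "data": {
  "increments": [
    [0.0002, 0, 0.0006, 0, 0, 0]
  ],
  "gripper": 0.026,
  "newtons": 20
}}

```text
time_s: 20.0
eef_pos: [506.3, -9.5, 89.9]
ee_rot: [-1.98, 1.561, -0.115]
ft_force: [0.4, 0.1, 0.9]
opening: 23.4
```

>>> {"op": "arm_command", "data": {
  "increments": [
    [0, 0, 0, 0, 0, 0],
    [0, 0, 0, 0, 0, 0]
  ]
}}

```text
time_s: 20.2
eef_pos: [507.2, -9.5, 90.0]
ee_rot: [-1.98, 1.561, -0.116]
ft_force: [0.3, -0.9, -0.7]
opening: 25.8
```

```bash
python3 st.py 6; python3 - <<'E'
from h import *
snap('w19')
E
```

```text
[ 1.73 -0.77  5.2 ] [ 0.32 -0.34  0.68] 25.803597997787673 F rim [-0.2 -0.9 -0.7] M [-1.27  1.33  0.  ]
N 2 row [-0.0003, 0.0008, -0.0003] [-0.0008, 0.0028, 0.0065] dist 1.8 ang 0.82
20.2 [507.16979438  -9.50084241  90.04180079] [-1.97950487  1.56114154 -0.11571402] [ 0.28316011 -0.91740699 -0.67184845] 25.803597997787673
```

View pics/w19.png

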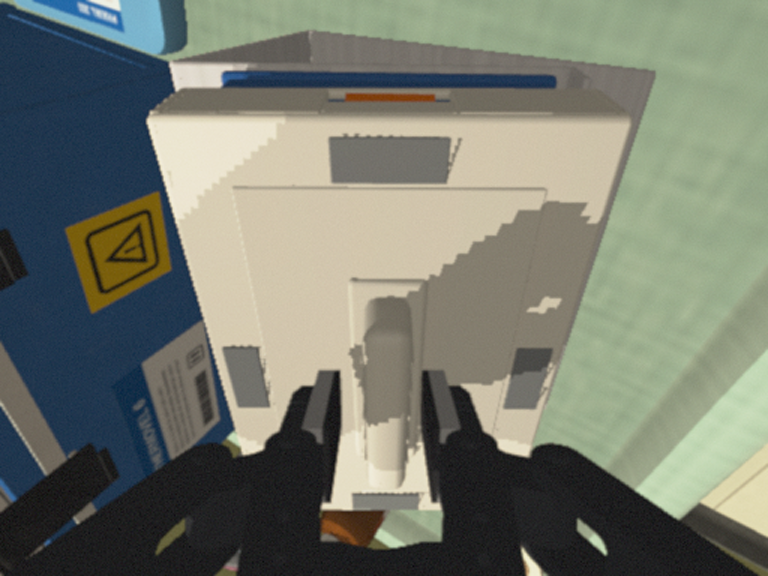

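Released, with the ridge free between the open fingers at (340)–(428). Retreating along the rim normal to inspect.

>>> {"op": "arm_command", "data": {
  "increments": [
    [-0.005, 0, -0.014, 0, 0, 0],
    [-0.01, 0, -0.028, 0, 0, 0],
    [-0.014, 0, -0.038, 0, 0, 0],
    [-0.007, 0, -0.018, 0, 0, 0],
    [0, 0, 0, 0, 0, 0],
    [0, 0, 0, 0, 0, 0]
  ]
}}

```text
time_s: 20.85
eef_pos: [454.1, -16.9, 184.1]
ee_rot: [-1.979, 1.561, -0.118]
ft_force: [0.3, 0.0, -0.7]
opening: 25.9
```

```bash
python3 - <<'E'
from h import *
snap('w20');print(env.observe()['joints'].round(2));s=env.get_image('scene');crop(s,160,140,290,240,6,'pics/s20.png');t=env.get_image('top');crop(t,185,165,275,245,8,'pics/t20.png')
E
```

```text
20.85 [454.09532414 -16.85538281 184.09685045] [-1.97893302  1.56083938 -0.11777764] [ 0.30467771  0.03437768 -0.71424723] 25.929594067264247
[-0.08 -0.15 -0.54 -0.63 -0.83  0.67]
```

View pics/w20.png

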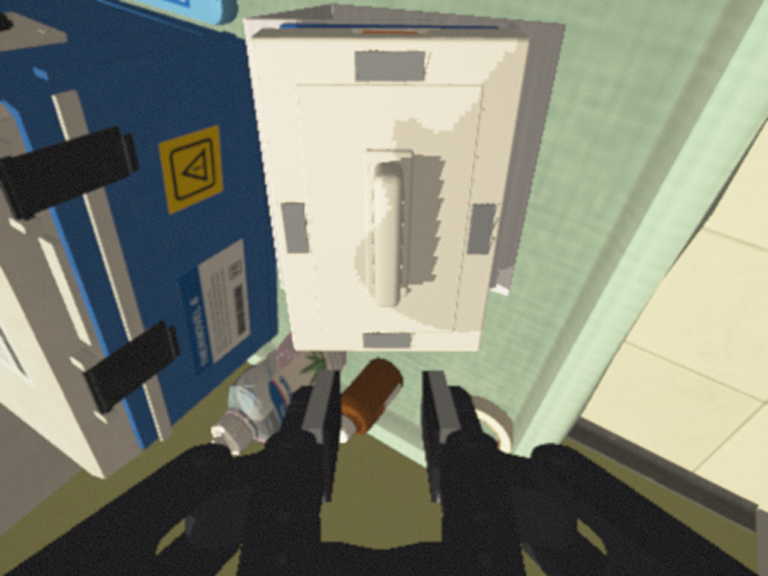

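View pics/s20.png

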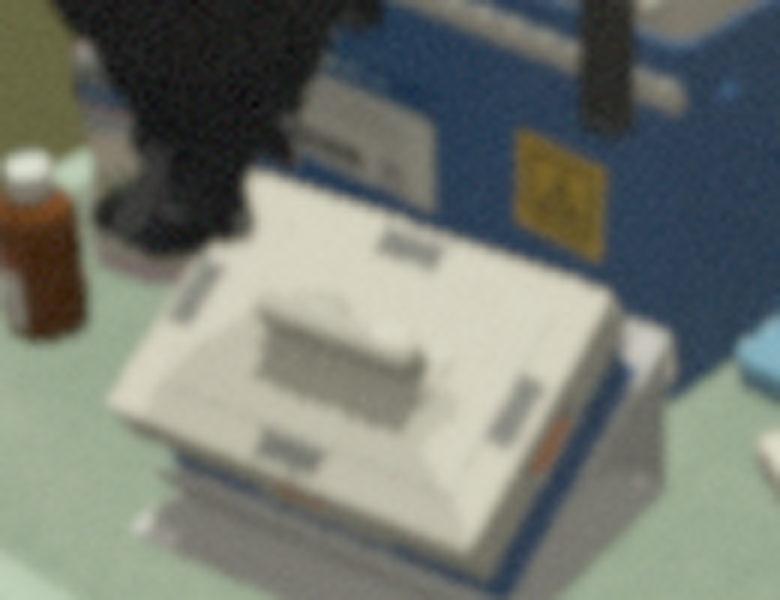

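View pics/t20.png

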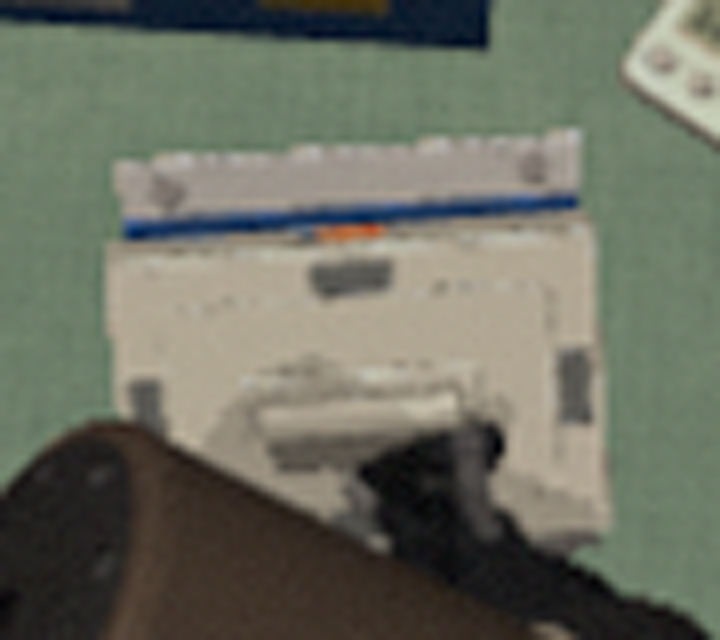

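The lid is on. Orange shows in the near-end window (scene crop (552,445)), the upper window (top crop (350,232)) and apparently the front one (290,495). The far end can't be seen. I'll press each pad with shut fingers to make sure and to read each side's height.

```bash
cat > press.py <<'E'
from place import *
import ik,sys
PT={'la':(-49,0),'lb':(49,0),'ea':(0,79),'eb':(0,-79)}
PC=np.array([9.,0,-25.])
G=F@RREL
def pt(n,z): x,y=PT[n];return CT+F@np.array([x,y,z])-G@PC,G
def tip():
    o=env.observe();Rt=R.from_rotvec(o['ee_rot']).as_matrix();return (F.T@(o['eef_pos']+Rt@PC-CT)),o
if __name__=='__main__':
    if len(sys.argv)>1:
        t,o=tip();print('tip rim',t.round(2),'F rim',(F.T@o['ft_force']).round(1),'t',o['time_s'],o['opening'].round(1));plan(*pt(sys.argv[1],float(sys.argv[2])),N=int(sys.argv[3]) if len(sys.argv)>3 else None)
    else:
        for n in PT:
            for z in (40,5):
                q,c=ik.ik(*pt(n,z),env.observe()['joints']);print(n,z,q.round(2),round(c,3))
        # retract direction
        print((G.T@F[:,2]).round(3))
E
python3 press.py; python3 press.py la 30 5
```

```text
la 40 [-0.1   0.01 -0.7  -0.88 -0.61  1.  ] 0.0
la 5 [-0.12  0.11 -0.69 -0.98 -0.57  1.13] 0.0
lb 40 [-0.01  0.04 -0.55 -0.74 -0.64  0.77] 0.0
lb 5 [-0.02  0.12 -0.55 -0.81 -0.6   0.86] 0.0
ea 40 [ 0.25 -0.05 -0.73 -0.74 -0.43  0.58] 0.0
ea 5 [ 0.2   0.05 -0.7  -0.88 -0.41  0.77] 0.0
eb 40 [-0.28  0.11 -0.53 -0.81 -0.76  1.05] 0.0
eb 5 [-0.27  0.18 -0.53 -0.86 -0.71  1.13] 0.0
[-0.341 -0.001 -0.94 ]Traceback (most recent call last):
  File "press.py", line 11, in <module>
    t,o=tip();print('tip rim',t.round(2),'F rim',(F.T@o['ft_force']).round(1),'t',o['time_s'],o['opening'].round(1));plan(*pt(sys.argv[1],float(sys.argv[2])),N=int(sys.argv[3]) if len(sys.argv)>3 else None)
                                                                                              ^^^^^^^^^^^^^^^^^^
AttributeError: 'float' object has no attribute 'round'
```

```bash
sed -i "s/o\['opening'\].round(1)/round(o['opening'],1)/" press.py; python3 press.py la 30 5
```

```text
tip rim [  1.43 -10.85 117.23] F rim [-0.7 -0.5  0.3] t 21.0 26.1
N 5 row [0.0039, 0.0101, 0.0171] [-0.0001, 0.001, 0.0024] dist 101.4 ang 0.75
```

>>> {"op": "arm_command", "data": {
  "increments": [
    [0.0039, 0.0101, 0.0171, 0, 0.001, 0.0024],
    [0.0039, 0.0101, 0.0171, 0, 0.001, 0.0024],
    [0.0039, 0.0101, 0.0171, 0, 0.001, 0.0024],
    [0.0039, 0.0101, 0.0171, 0, 0.001, 0.0024],
    [0.0025, 0.008, 0.012, 0, 0.001, 0.0024],
    [0, 0, 0, 0, 0, 0]
  ],
  "gripper": 0.0,
  "newtons": 60
}}

```text
time_s: 21.6
eef_pos: [451.2, -6.3, 78.4]
ee_rot: [-1.973, 1.586, -0.105]
ft_force: [-0.3, -0.8, 0.3]
opening: 0.1
```

```bash
python3 press.py la 14 3;  python3 - <<'E'
from h import *
snap('w21');s=env.get_image('scene');crop(s,160,140,290,240,6,'pics/s21.png')
E
```

```text
tip rim [-5.184e+01  4.000e-02  2.760e+01] F rim [-0.2 -0.8  0.4] t 21.6 0.1
N 3 row [0.0016, -0.001, 0.0043] [0.0028, 0.0004, -0.002] dist 13.9 ang 0.6
21.6 [451.22835026  -6.34633543  78.3797679 ] [-1.97286567  1.58593129 -0.10484235] [-0.26830215 -0.79858849  0.27153285] 0.149488481973047
```

View pics/w21.png

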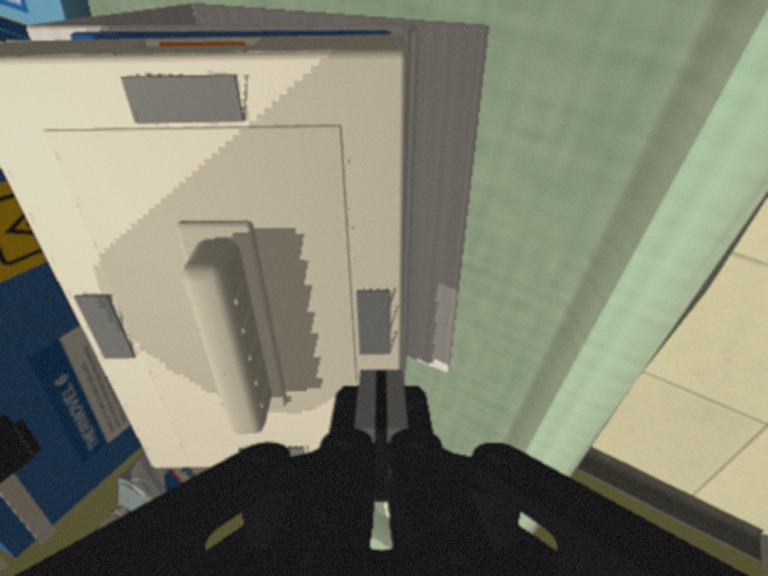

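View pics/s21.png

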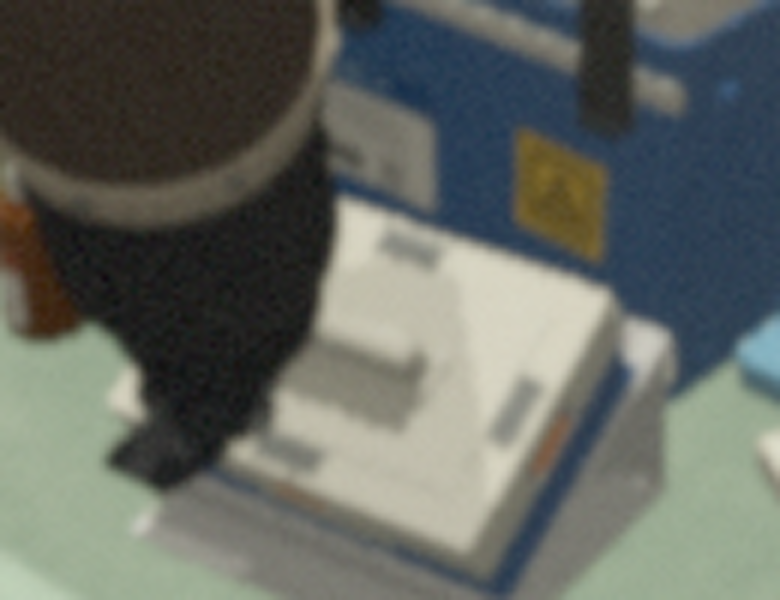

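The fingertips (381,372) hover just beyond the front pad (375,320). Shifting about 5 mm toward its middle and moving down.

>>> {"op": "arm_command", "data": {
  "increments": [
    [0.0032, -0.0014, 0.0042, 0.0028, 0, -0.002],
    [0.0032, -0.0014, 0.0042, 0.0028, 0, -0.002],
    [0.0032, -0.0008, 0.0042, 0.0028, 0, -0.002],
    [0, 0, 0, 0, 0, 0]
  ]
}}

```text
time_s: 22.1
eef_pos: [466.6, -10.8, 70.6]
ee_rot: [-1.971, 1.571, -0.123]
ft_force: [-0.6, -0.9, -0.3]
opening: 0.3
```

```bash
python3 press.py la 8 2
```

```text
tip rim [-43.32  -6.26  13.55] F rim [-0.8 -0.8  0.1] t 22.1 0.3
N 2 row [-0.002, 0.0029, 0.0037] [-0.0032, -0.0004, 0.0028] dist 10.2 ang 0.49
```

>>> {"op": "arm_command", "data": {
  "increments": [
    [0.0004, 0.0018, 0.002, -0.003, 0, 0.0028],
    [0.0005, 0.0015, 0.002, -0.003, 0, 0.0028],
    [0.0007, 0, 0.002, 0, 0, 0]
  ]
}}

```text
time_s: 22.4
eef_pos: [467.0, -10.5, 63.6]
ee_rot: [-1.971, 1.579, -0.117]
ft_force: [-0.5, -0.2, 0.9]
opening: 0.0
```

```bash
python3 press.py la 4 2
```

```text
tip rim [-46.28  -6.03   7.31] F rim [ 0.  -0.1  1. ] t 22.4 0.0
N 2 row [-0.0023, 0.0014, 0.0026] [-0.0004, -0.0006, -0.0002] dist 7.4 ang 0.09
```

>>> {"op": "arm_command", "data": {
  "increments": [
    [0.0007, 0.0005, 0.0019, 0, 0, 0],
    [0.0007, 0, 0.0019, 0, 0, 0]
  ]
}}

```text
time_s: 22.6
eef_pos: [468.6, -10.2, 59.7]
ee_rot: [-1.971, 1.578, -0.117]
ft_force: [0.3, 0.2, -0.6]
opening: -0.4
```

```bash
python3 press.py la 4 2
```

```text
tip rim [-46.85  -5.9    3.03] F rim [-0.   0.2 -0.7] t 22.6 -0.4
N 2 row [-0.003, 0.0011, 0.0005] [-0.0004, -0.0006, -0.0] dist 6.4 ang 0.08
```

>>> {"op": "arm_command", "data": {
  "increments": [
    [0.0007, 0, 0.0019, 0, 0, 0],
    [0.0005, 0, 0.0014, 0, 0, 0]
  ]
}}

```text
time_s: 22.8
eef_pos: [470.3, -9.8, 56.7]
ee_rot: [-1.972, 1.577, -0.116]
ft_force: [-14.9, -5.0, 27.5]
opening: 0.0
```

```bash
python3 press.py la 4 2
```

```text
tip rim [-46.83  -5.79  -0.39] F rim [ 0.4 -3.1 31.5] t 22.8 0.0
N 2 row [-0.0035, 0.0011, -0.0011] [-0.0004, -0.0002, 0.0004] dist 7.6 ang 0.07
```

31 N square on the front pad with hard contact, at tip height -0.4 in my scale. Next the upper pad.

>>> {"op": "arm_command", "data": {
  "increments": [
    [-0.004, 0, -0.011, 0, 0, 0],
    [-0.008, 0, -0.022, 0, 0, 0],
    [-0.006, 0, -0.014, 0, 0, 0]
  ]
}}

```text
time_s: 23.1
eef_pos: [444.3, -12.3, 99.0]
ee_rot: [-1.972, 1.581, -0.111]
ft_force: [-0.1, 0.3, 0.2]
opening: -0.0
```

```bash
python3 press.py lb 40 3; python3 - <<'E'
from press import *
p,g=pt('lb',40); plan(p-F[:,1]*5,g,N=3)
E
```

```text
tip rim [-48.19  -5.02  49.31] F rim [0.1 0.3 0.2] t 23.1 -0.0
N 3 row [-0.0005, -0.0324, 0.0034] [0.0011, 0.0002, -0.0007] dist 97.8 ang 0.23
N 3 row [0.001, -0.0324, 0.0029] [0.0011, 0.0002, -0.0007] dist 97.7 ang 0.23
```

>>> {"op": "arm_command", "data": {
  "increments": [
    [0.001, -0.032, 0, 0.001, 0, -0.0007],
    [0.001, -0.032, 0, 0.001, 0, -0.0007],
    [0.001, -0.024, 0.002, 0.001, 0, -0.0007],
    [0, -0.004, 0.003, 0, 0, 0],
    [0, 0, 0, 0, 0, 0]
  ]
}}

```text
time_s: 23.6
eef_pos: [528.0, -2.5, 143.8]
ee_rot: [-1.97, 1.575, -0.118]
ft_force: [-0.8, 0.6, 0.4]
opening: 0.1
```

```bash
python3 - <<'E'
from press import *
t,o=tip();print(t.round(1),(F.T@o['ft_force']).round(1));p,g=pt('lb',12); plan(p-F[:,1]*5,g,N=4)
snap('w22')
E
```

```text
[47.  -5.8 45.9] [-0.4  0.7  0.8]
N 4 row [0.0027, -0.0004, 0.008] [-0.0009, -0.0, 0.0004] dist 34.0 ang 0.21
23.6 [528.01537421  -2.50074722 143.79949106] [-1.97005056  1.57533197 -0.11827487] [-0.81862207  0.61539178  0.44547453] 0.06649931942778978
```

View pics/w22.png

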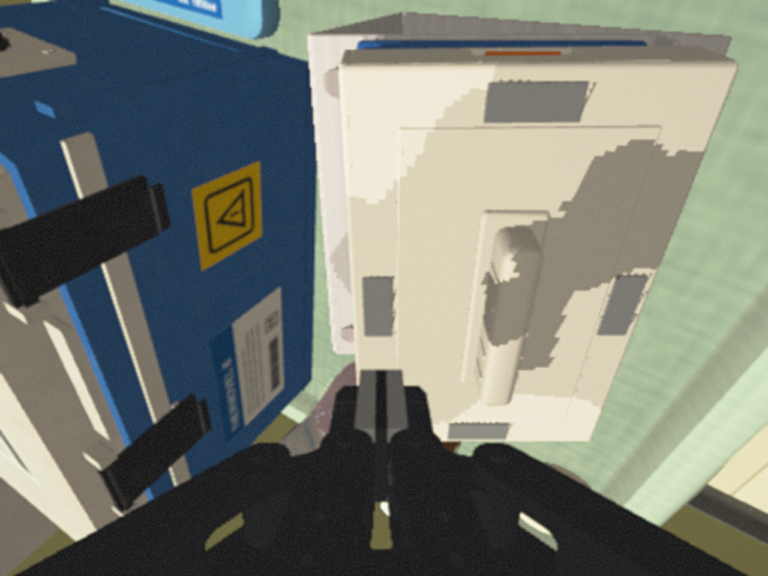

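>>> {"op": "arm_command", "data": {
  "increments": [
    [0.0027, -0.0004, 0.008, -0.0009, 0, 0],
    [0.0027, -0.0004, 0.008, -0.0009, 0, 0],
    [0.0027, -0.0004, 0.008, -0.0009, 0, 0],
    [0.0022, -0.0004, 0.006, -0.0009, 0, 0],
    [0, 0, 0, 0, 0, 0]
  ]
}}

```text
time_s: 24.15
eef_pos: [542.9, -0.2, 112.0]
ee_rot: [-1.973, 1.581, -0.111]
ft_force: [0.1, -0.4, -0.2]
opening: -0.2
```

```bash
python3 press.py lb 4 2
```

```text
tip rim [44.3  -5.36 10.85] F rim [-0.1 -0.5 -0.2] t 24.15 -0.2
N 2 row [-0.0014, -0.0024, 0.0041] [0.002, 0.0001, -0.001] dist 9.9 ang 0.26
```

>>> {"op": "arm_command", "data": {
  "increments": [
    [0.0007, -0.0018, 0.0022, 0.002, 0, -0.001],
    [0.0007, -0.0015, 0.002, 0.002, 0, -0.001],
    [0.0007, 0, 0.0018, 0, 0, 0]
  ]
}}

```text
time_s: 24.45
eef_pos: [549.2, 0.6, 107.6]
ee_rot: [-1.971, 1.578, -0.115]
ft_force: [0.1, 0.5, -0.0]
opening: 0.2
```

```bash
python3 press.py lb 4 2
```

```text
tip rim [47.53 -5.44  3.86] F rim [ 0.2  0.4 -0.1] t 24.45 0.2
N 2 row [-0.0026, -0.0007, 0.0009] [0.0001, 0.0001, -0.0001] dist 5.6 ang 0.02
```

>>> {"op": "arm_command", "data": {
  "increments": [
    [0.0006, 0, 0.0016, 0, 0, 0],
    [0.0005, 0, 0.0015, 0, 0, 0]
  ]
}}

```text
time_s: 24.65
eef_pos: [551.2, 0.8, 104.9]
ee_rot: [-1.971, 1.577, -0.115]
ft_force: [0.8, 0.4, -0.4]
opening: 0.5
```

```bash
python3 press.py lb 4 2
```

```text
tip rim [47.87 -5.42  0.54] F rim [ 0.5  0.3 -0.8] t 24.65 0.5
N 2 row [-0.0031, -0.0006, -0.0007] [-0.0002, 0.0, 0.0001] dist 6.5 ang 0.03
```

>>> {"op": "arm_command", "data": {
  "increments": [
    [0.0006, 0, 0.0016, 0, 0, 0],
    [0.0003, 0, 0.0008, 0, 0, 0]
  ]
}}

```text
time_s: 24.85
eef_pos: [551.5, 1.0, 104.4]
ee_rot: [-1.973, 1.574, -0.115]
ft_force: [-11.1, -3.8, 14.1]
opening: -0.1
```

```bash
python3 press.py lb 4 2
```

```text
tip rim [47.96 -5.34 -0.12] F rim [-2.9 -2.4 18. ] t 24.85 -0.1
N 2 row [-0.0032, -0.0005, -0.001] [-0.0001, 0.0007, 0.0015] dist 6.8 ang 0.19
```

>>> {"op": "arm_command", "data": {
  "increments": [
    [0.0007, 0, 0.002, 0, 0, 0],
    [0.0007, 0, 0.002, 0, 0, 0]
  ]
}}

```text
time_s: 25.05
eef_pos: [551.6, 1.1, 104.0]
ee_rot: [-1.976, 1.568, -0.114]
ft_force: [-21.2, -4.9, 29.1]
opening: 0.3
```

```bash
python3 press.py lb 4 2
```

```text
tip rim [47.97 -5.31 -0.48] F rim [-4.2 -2.2 36.1] t 25.05 0.3
N 2 row [-0.0032, -0.0006, -0.0012] [-0.0001, 0.0018, 0.0037] dist 6.9 ang 0.47
```

The upper pad meets 36 N at -0.5, the same height as the front one, and hard. Next the far end.

>>> {"op": "arm_command", "data": {
  "increments": [
    [-0.004, 0, -0.011, 0, 0, 0],
    [-0.008, 0, -0.02, 0, 0, 0],
    [-0.004, 0, -0.01, 0, 0, 0]
  ]
}}

```text
time_s: 25.35
eef_pos: [528.5, -1.3, 143.1]
ee_rot: [-1.976, 1.57, -0.114]
ft_force: [0.3, 0.7, 0.0]
opening: -0.2
```

```bash
python3 - <<'E'
from press import *
t,o=tip();print(t.round(1),(F.T@o['ft_force']).round(1));p,g=pt('ea',38); plan(p-F[:,1]*4,g,N=4)
E
```

```text
[47.4 -4.8 44.9] [ 0.4  0.6 -0.2]
N 4 row [-0.0182, 0.0117, 0.0085] [0.0001, 0.0009, 0.0016] dist 93.0 ang 0.43
```

>>> {"op": "arm_command", "data": {
  "increments": [
    [-0.0182, 0.0117, 0.0065, 0, 0.001, 0.0016],
    [-0.0182, 0.0117, 0.0065, 0, 0.001, 0.0016],
    [-0.0182, 0.0117, 0.0075, 0, 0.001, 0.0016],
    [-0.0155, 0.01, 0.0075, 0, 0.001, 0.0016],
    [0, 0, 0, 0, 0, 0]
  ]
}}

```text
time_s: 25.85
eef_pos: [480.9, 69.9, 121.0]
ee_rot: [-1.967, 1.576, -0.123]
ft_force: [-0.7, -0.1, 1.2]
opening: 0.3
```

```bash
python3 - <<'E'
from press import *
t,o=tip();print(t.round(1),(F.T@o['ft_force']).round(1),o['joints'].round(2));p,g=pt('ea',12); plan(p-F[:,1]*4,g,N=3)
snap('w23')
E
```

```text
[ 3. 72. 45.] [-0.1  0.   1.4] [ 0.22 -0.07 -0.66 -0.64 -0.52  0.49]
N 3 row [0.0028, 0.0011, 0.0107] [-0.0023, -0.0006, 0.0003] dist 33.3 ang 0.42
25.85 [480.9136128   69.89532164 121.02184048] [-1.96732439  1.57564058 -0.12255733] [-0.72310878 -0.08670688  1.15498922] 0.263335618684414
```

View pics/w23.png

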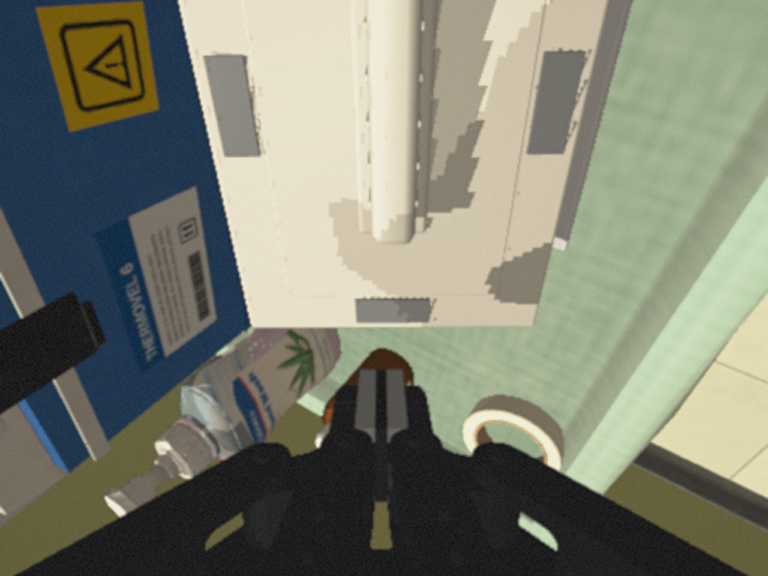

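```bash
python3 - <<'E'
from press import *
im,C,p,Rt=load('w23')
K,E=C;E2=E.copy();E2[:3,3]=E[:3,3]-E[:3,:3]@(Rt@np.array([0,-.9,-2.4]));C2=(K,E2)
hsv=cv2.cvtColor(im,cv2.COLOR_RGB2HSV);m=cv2.inRange(im,(90,90,90),(150,150,150));m[:190]=0;m[225:]=0
n,l,st,ce=cv2.connectedComponentsWithStats(m)
for i in range(1,n):
    if st[i,4]>200: print(st[i],ce[i])
for z in (4,5.4):
  for uv in [(262.3,207),(170,217.3),(355,216.7)]:
    X=onplane(C2,uv,n=F[:,2],p=CT+F[:,2]*z);print(z,(F.T@(X-CT)).round(1))
# fingertip +x edge pixel: where along tool
print([ (off,(proj(C2,p+Rt@np.array([x,0,-off]))*1.5).round(0)) for off in (22,26,30) for x in (11,)])
E
```

```text
[  5 190  24  22 298] [ 17.17449664 198.10067114]
[ 98 190  46  35 942] [119.47133758 206.62526539]
[326 190  36  13 367] [344.84196185 195.02179837]
[237 199  51  16 749] [262.10947931 206.21361816]
4 [-2.2 81.   4. ]
4 [57.  89.8  4. ]
4 [-61.4  88.6   4. ]
5.4 [-2.1 79.9  5.4]
5.4 [56.5 88.6  5.4]
5.4 [-60.8  87.5   5.4]
[(22, array([380., 356.])), (26, array([380., 360.])), (30, array([380., 365.]))]
```

>>> {"op": "arm_command", "data": {
  "increments": [
    [0.0025, 0.0014, 0.0105, -0.002, 0, 0],
    [0.0025, 0.0014, 0.0105, -0.002, 0, 0],
    [0.0025, 0.0014, 0.0095, -0.002, 0, 0],
    [0, 0, 0, 0, 0, 0]
  ]
}}

```text
time_s: 26.3
eef_pos: [497.7, 73.7, 94.6]
ee_rot: [-1.973, 1.57, -0.124]
ft_force: [-0.2, 0.1, -0.4]
opening: -0.2
```

```bash
python3 press.py ea 4 3
```

```text
tip rim [ 4.66 73.68 13.6 ] F rim [-0.4  0.2 -0.2] t 26.3 -0.2
N 3 row [-0.0006, 0.0016, 0.0036] [-0.0019, -0.0007, 0.0023] dist 11.9 ang 0.53
```

>>> {"op": "arm_command", "data": {
  "increments": [
    [-0.0002, 0.0022, 0.0034, -0.002, 0, 0.002],
    [-0.0002, 0.002, 0.003, -0.002, 0, 0.002],
    [0.0003, 0.001, 0.002, 0, 0, 0]
  ]
}}

```text
time_s: 26.6
eef_pos: [498.1, 75.5, 85.8]
ee_rot: [-1.971, 1.577, -0.121]
ft_force: [-0.1, -0.4, -0.9]
opening: 0.1
```

```bash
python3 press.py ea 4 3
```

```text
tip rim [ 0.89 75.41  5.68] F rim [-0.5 -0.4 -0.7] t 26.6 0.1
N 3 row [-0.001, 0.0003, 0.0009] [-0.0011, -0.001, 0.0007] dist 4.1 ang 0.29
```

>>> {"op": "arm_command", "data": {
  "increments": [
    [0.0005, 0.0005, 0.0018, -0.001, 0, 0],
    [0.0006, 0, 0.0016, 0, 0, 0]
  ]
}}

```text
time_s: 26.8
eef_pos: [499.4, 75.9, 82.5]
ee_rot: [-1.972, 1.576, -0.121]
ft_force: [-0.3, -0.6, -0.7]
opening: 0.2
```

```bash
python3 press.py ea 4 3
```

```text
tip rim [ 0.44 75.59  2.16] F rim [-0.6 -0.6 -0.4] t 26.8 0.2
N 3 row [-0.0013, 0.0002, -0.0002] [-0.0009, -0.001, 0.0009] dist 4.0 ang 0.27
```

>>> {"op": "arm_command", "data": {
  "increments": [
    [0.0006, 0, 0.0016, 0, 0, 0],
    [0.0004, 0, 0.001, 0, 0, 0]
  ]
}}

```text
time_s: 27.0
eef_pos: [500.7, 76.2, 80.5]
ee_rot: [-1.973, 1.575, -0.121]
ft_force: [-13.4, -4.5, 20.1]
opening: -0.1
```

```bash
python3 press.py ea 4 3
```

```text
tip rim [ 0.58 75.73 -0.27] F rim [-2.  -2.8 24.4] t 27.0 -0.1
N 3 row [-0.0015, 0.0002, -0.001] [-0.0009, -0.0007, 0.0012] dist 5.5 ang 0.29
```

>>> {"op": "arm_command", "data": {
  "increments": [
    [0.0007, 0, 0.002, 0, 0, 0],
    [0.0007, 0, 0.002, 0, 0, 0]
  ]
}}

```text
time_s: 27.2
eef_pos: [501.0, 76.4, 80.1]
ee_rot: [-1.975, 1.568, -0.12]
ft_force: [-31.4, -12.6, 46.0]
opening: 0.1
```

```bash
python3 press.py ea 4 3
```

```text
tip rim [ 0.67 75.86 -0.81] F rim [-5.4 -8.6 56.2] t 27.2 0.1
N 3 row [-0.0015, 0.0002, -0.0011] [-0.0011, 0.0004, 0.0028] dist 5.8 ang 0.53
```

The far end is hard at 56 N, height -0.8. Now the near end, passing above the ridge.

>>> {"op": "arm_command", "data": {
  "increments": [
    [-0.004, 0, -0.011, 0, 0, 0],
    [-0.008, 0, -0.02, 0, 0, 0],
    [-0.005, 0, -0.013, 0, 0, 0]
  ]
}}

```text
time_s: 27.5
eef_pos: [476.7, 73.3, 121.4]
ee_rot: [-1.975, 1.57, -0.119]
ft_force: [0.5, 0.6, -0.5]
opening: -0.1
```

```bash
python3 - <<'E'
from press import *
t,o=tip();print(t.round(1),(F.T@o['ft_force']).round(1),o['joints'].round(2));p,g=pt('eb',45); plan(p-F[:,1]*2,g,N=4)
E
```

```text
[ 0.1 75.9 47.2] [ 0.3  0.5 -0.7] [ 0.23 -0.08 -0.66 -0.63 -0.52  0.47]
N 4 row [0.0371, 0.0002, -0.0129] [-0.0006, 0.0001, 0.0016] dist 156.9 ang 0.4
```

>>> {"op": "arm_command", "data": {
  "increments": [
    [0.0371, 0.0002, -0.0145, 0, 0, 0.0016],
    [0.0371, 0.0002, -0.0135, 0, 0, 0.0016],
    [0.0371, 0.0002, -0.0129, 0, 0, 0.0016],
    [0.032, 0.0002, -0.0115, 0, 0, 0.0016],
    [0, 0, 0, 0, 0, 0]
  ]
}}

```text
time_s: 28.0
eef_pos: [498.7, -73.5, 126.8]
ee_rot: [-1.981, 1.548, -0.117]
ft_force: [-0.9, 1.6, -0.7]
opening: -0.1
```

```bash
python3 - <<'E'
from press import *
t,o=tip();print(t.round(1),(F.T@o['ft_force']).round(1),o['joints'].round(2));p,g=pt('eb',12); plan(p-F[:,1]*1,g,N=3)
E
```

```text
[  5.7 -72.8  50. ] [-1.   1.7 -0.2] [-0.28  0.07 -0.45 -0.75 -0.85  0.98]
N 3 row [0.0067, 0.002, 0.0111] [-0.002, 0.0038, 0.0071] dist 39.3 ang 1.42
```

>>> {"op": "arm_command", "data": {
  "increments": [
    [0.0067, 0.002, 0.0111, -0.002, 0.0038, 0.0071],
    [0.0067, 0.002, 0.0111, -0.002, 0.0038, 0.0071],
    [0.0062, 0.002, 0.0098, -0.002, 0.0038, 0.0071],
    [0, 0, 0, 0, 0, 0]
  ]
}}

```text
time_s: 28.4
eef_pos: [513.7, -78.6, 88.4]
ee_rot: [-1.969, 1.582, -0.113]
ft_force: [-0.5, 0.4, 0.5]
opening: 0.1
```

```bash
python3 press.py eb 4 3; python3 - <<'E'
from h import *
snap('w24')
E
```

```text
tip rim [ -1.23 -79.51   9.83] F rim [-0.1  0.4  0.6] t 28.4 0.1
N 3 row [0.0005, -0.0004, 0.0019] [0.0003, -0.0002, -0.0012] dist 6.0 ang 0.22
28.4 [513.72603739 -78.62316715  88.35827422] [-1.96926376  1.58219251 -0.11340094] [-0.48937825  0.35912014  0.46832956] 0.1337101221379082
```

View pics/w24.png

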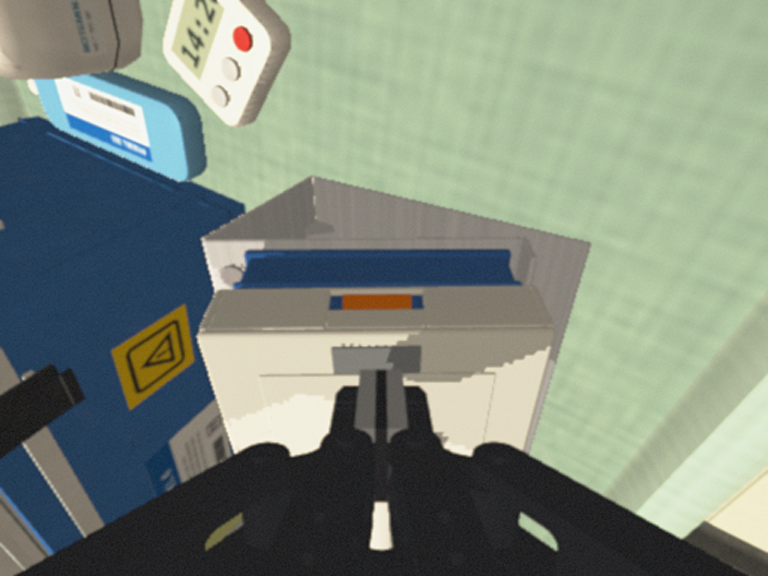

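The near-end window at (377,301) clearly shows the orange catch, and the fingertips are over the end pad at (377,358). Pressing.

>>> {"op": "arm_command", "data": {
  "increments": [
    [0.0007, 0, 0.0022, 0, 0, -0.001],
    [0.0007, 0, 0.002, 0, 0, -0.001],
    [0.0006, 0, 0.0016, 0, 0, 0]
  ]
}}

```text
time_s: 28.75
eef_pos: [517.0, -76.6, 83.9]
ee_rot: [-1.973, 1.576, -0.115]
ft_force: [0.3, 0.5, -0.0]
opening: 0.0
```

```bash
python3 press.py eb 4 3
```

```text
tip rim [ -0.35 -77.91   4.22] F rim [ 0.3  0.5 -0.2] t 28.75 0.0
N 3 row [0.0004, -0.0001, -0.0001] [0.0002, 0.0002, 0.0006] dist 1.2 ang 0.12
```

>>> {"op": "arm_command", "data": {
  "increments": [
    [0.0007, 0, 0.0017, 0, 0, 0],
    [0.0007, 0, 0.0016, 0, 0, 0]
  ]
}}

```text
time_s: 28.95
eef_pos: [519.1, -76.3, 81.2]
ee_rot: [-1.974, 1.575, -0.116]
ft_force: [-1.0, 0.0, -1.1]
opening: 0.2
```

```bash
python3 press.py eb 4 3
```

```text
tip rim [  0.12 -77.93   0.8 ] F rim [-1.4  0.1 -0.5] t 28.95 0.2
N 3 row [-0.0, 0.0, -0.0011] [-0.0, 0.0001, 0.0009] dist 3.4 ang 0.16
```

>>> {"op": "arm_command", "data": {
  "increments": [
    [0.0006, 0, 0.0014, 0, 0, 0],
    [0.0006, 0, 0.0014, 0, 0, 0]
  ]
}}

```text
time_s: 29.15
eef_pos: [519.8, -76.1, 80.2]
ee_rot: [-1.976, 1.571, -0.115]
ft_force: [-16.4, -3.7, 27.3]
opening: -0.1
```

```bash
python3 press.py eb 4 3
```

```text
tip rim [  0.21 -77.87  -0.45] F rim [-0.9 -1.6 32. ] t 29.15 -0.1
N 3 row [-0.0001, 0.0, -0.0015] [0.0001, 0.0007, 0.0018] dist 4.6 ang 0.34
```

All four pads are hard at 24–56 N and at equal heights (-0.3 to -0.8 mm in the same scale). Retreating for a last look.

>>> {"op": "arm_command", "data": {
  "increments": [
    [-0.004, 0, -0.011, 0, 0, 0],
    [-0.008, 0, -0.024, 0, 0, 0],
    [0.01, 0, -0.04, 0, 0, 0],
    [0.03, 0, -0.035, 0, 0, 0],
    [0.03, 0, -0.02, 0, 0, 0],
    [0.03, 0, -0.01, 0, 0, 0],
    [0, 0, 0, 0, 0, 0],
    [0, 0, 0, 0, 0, 0]
  ]
}}

```text
time_s: 29.95
eef_pos: [483.5, -218.1, 175.5]
ee_rot: [-1.978, 1.571, -0.122]
ft_force: [-0.3, 0.1, -0.5]
opening: 0.2
```

```bash
python3 - <<'E'
from h import *
snap('w25');s=env.get_image('scene');cv2.imwrite('pics/s25f.png',s[:,:,::-1]);crop(s,165,150,285,240,6,'pics/s25.png');t=env.get_image('top');crop(t,120,150,370,260,3,'pics/t25f.png');crop(t,190,175,270,245,8,'pics/t25.png');print(env.observe()['joints'].round(2))
E
```

```text
29.95 [ 483.5357523  -218.13914417  175.45884788] [-1.9782781   1.57052462 -0.12172931] [-0.28485176  0.08664091 -0.52982651] 0.2201617011244567
[-0.57  0.14 -0.25 -0.68 -1.11  1.09]
```

View pics/s25.png

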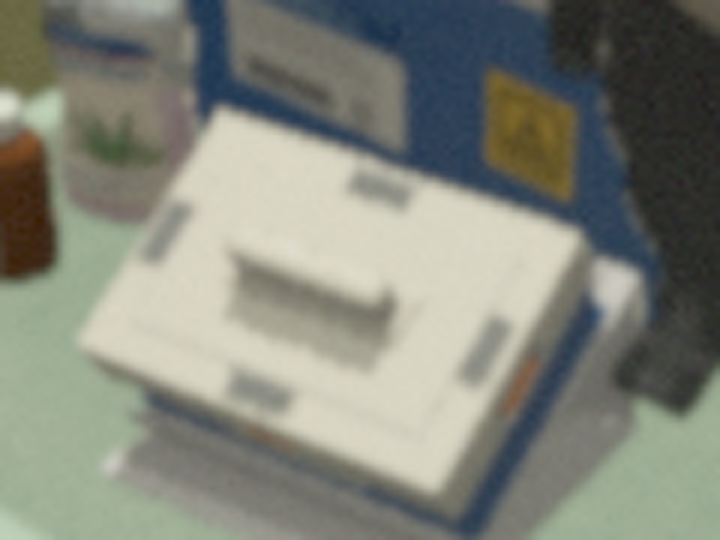

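View pics/t25.png

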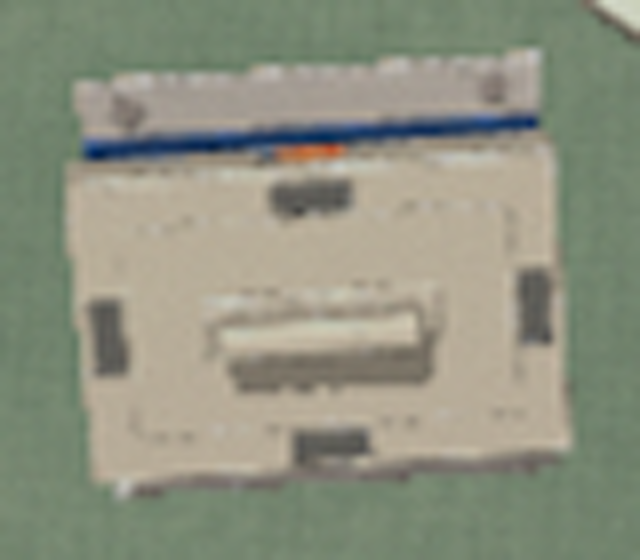

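View pics/t25f.png

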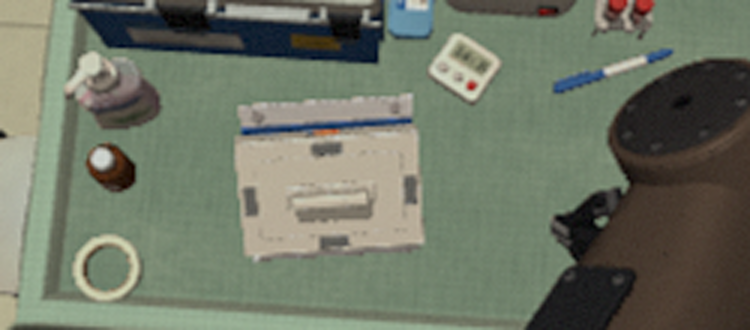

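View pics/w25.png

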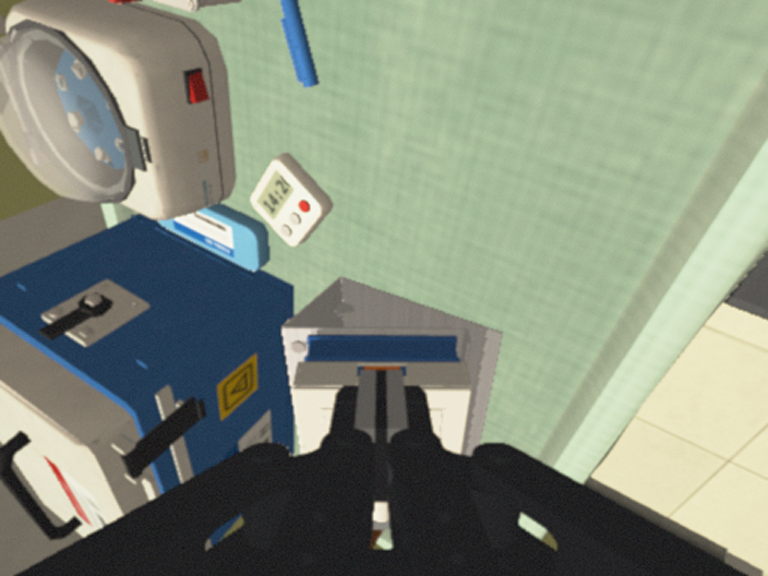

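```bash
python3 - <<'E'
from place import *
T,S=cam('top'),cam('scene')
s={'ea':(168,232),'eb':(485,350),'la':(260,391),'lb':(380,190)};t={'ea':(109,338),'eb':(535,305),'la':(331,444),'lb':(312,195)}
for k in s:
    X,e=tri([T,S],[np.array(t[k])/8+[190-.4,175-.4],np.array(s[k])/6+[165-.4,150-.4]]);print(k,(F.T@(X-CT)).round(1),e)
E
```

```text
ea [-2.5 78.4  5. ] [0.6, 0.6]
eb [ -0.2 -78.9   5.4] [1.3, 1.3]
la [-50.   -0.5   5.6] [0.7, 0.7]
lb [47.5  0.5  4.2] [1.3, 1.3]
```

All four pads triangulate to z = 4.2–5.6 mm in the rim frame, which is home (+4) plus the known ~1.4 mm bias. The bystanders are at the same pixels as at the start. Handing in.

```bash
python3 - <<'E'
from cell import env
print(env.hand_in()); print(env.observe()['time_s'])
E
```

```text
the job is handed in; nothing more can be done
None
the job is handed in; nothing more can be done
```

The lid is on the box, and my last checks show it clicked home and flush on all four sides. I handed the job in at about 30 s of the 54 s. One check is indirect: no camera sees the far (+y) end's window, so that side rests on its press and height alone.

**What I did**
- I gripped the lid by its ridge and set it squarely over the mouth.
- I pushed it down while still holding it, and the catches snapped. One push peaked at 96 N at the wrist (limit 120 N).
- I let go, then pressed each of the four pads with shut fingers. Each met hard contact at 24–56 N.

**Last checks**
- **Contact height:** the four pads stopped at the same height to within about 0.5 mm.
- **Camera height:** by the top and scene cameras, the pads stand 4.2–5.6 mm above the rim plane. Home is 4 mm, and my rim height estimate is about 1.4 mm low.
- **Catches:** orange shows in the near-end, upper and front windows.
- **Other things:** the timer, marker, bottle and tape roll are at their starting pixels in the top view, and the gripper was clear of everything.

**What went wrong or disagreed**
- **Finger length:** the real fingertips end about 25 mm short of the reported TCP, so my first grasp closed on air above the ridge.
- **First carry:** the square-on hand pose brought joint 3 to about -1.02, right at its limit. I put the lid back on the table and regripped it with the hand leaning 20° along the ridge.
- **Pull after the push:** backing off before opening the gripper pulled on the lid with about 86 N. It stayed latched.

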